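# Scrape the nutshells off the draining deck and push the tins up onto it

## Task

With the scraper block, scrape all the nutshells off the grey draining deck into the steel trough along its open edge, and stand the scraper back upright in its wooden rest. Only then push every round tin (do not lift it or tip it over) up the ramp and over the ridge, so that all of them stand flat on the deck floor, wholly on the deck. Leave the mug and the jars alone.

Things in the scene. Friction and masses are not known exactly. Their poses are not given: they have to be found in the camera images.
- stand: Grey draining stand fixed to the counter. Origin: middle of the deck, at counter level; x across, y from trough to ramp, z up; mm. Deck floor: flat, z 14, x -110..110, y -110..110. Side rails at x +-(110 to 118), y -110..110, top z 28. Ridge and ramp beyond the floor's +y edge, steel trough beyond its open -y edge (see points)
- ridge (a point): Middle of the ridge's crest, at y 126, z 20 in the stand's frame (same axes). In that frame: the ridge's inside rises from z 14 at y 110 to z 20 at y 122; crest flat at z 20 to y 130; then the ramp falls evenly to counter level (z 0) at y 220. Ridge and ramp span x -118..118, no rails beside them
- trough (a point): Middle of the steel trough's floor, at y -154, z 3 in the stand's frame. The trough runs all along the deck's open edge: sheer drop from the deck at y -110, inside y -110..-197, x -115..115, outer walls up to z 24
- rest: Low open wooden tray fixed to the counter, the scraper's rest. Outside 132 (x) x 60 (y) x 12 mm, walls 4 mm, floor 4 mm thick. Origin: centre of its underside; x along its length
- scraper: Scraper block, 140 g: white foot 108 (x) x 36 (y) x 24 (z) mm with a wooden handle on top, 74 (x) x 24 (y) mm, from z = 24 to z = 64. Origin: centre of the underside of the foot. It starts upright in the rest, its x along the rest's x. It is gripped across the handle's 24 mm (y) and wipes with a long side of its foot
- tin1: Closed round steel tin, smooth upright side, flat lid, 96 mm diameter (too wide for the gripper), 50 mm high, about 0.4 kg, standing on the counter beyond the foot of the ramp. Origin: centre of its underside, z up. May be absent
- tin2: Closed round steel tin, smooth upright side, flat lid, 96 mm diameter (too wide for the gripper), 50 mm high, about 0.4 kg, standing on the counter beyond the foot of the ramp. Origin: centre of its underside, z up. May be absent
- tin3: Closed round steel tin, smooth upright side, flat lid, 96 mm diameter (too wide for the gripper), 50 mm high, about 0.4 kg, standing on the counter beyond the foot of the ramp. Origin: centre of its underside, z up. May be absent
- shell1: Half nutshell: brown dome, 29 mm diameter, 13 mm high, flat side down on the deck floor at the start. Origin: centre of the flat side. May be absent
- shell2: Half nutshell: brown dome, 29 mm diameter, 13 mm high, flat side down on the deck floor at the start. Origin: centre of the flat side. May be absent
- shell3: Half nutshell: brown dome, 29 mm diameter, 13 mm high, flat side down on the deck floor at the start. Origin: centre of the flat side. May be absent
- shell4: Half nutshell: brown dome, 29 mm diameter, 13 mm high, flat side down on the deck floor at the start. Origin: centre of the flat side. May be absent
- shell5: Half nutshell: brown dome, 29 mm diameter, 13 mm high, flat side down on the deck floor at the start. Origin: centre of the flat side. May be absent
- mug: Bystander: white mug, 76 mm wide, 85 mm high, beyond the stand. Origin: centre of its underside
- jar: Bystander: green glass jar, 64 mm wide, 90 mm high, beyond the stand. Origin: centre of its underside
- pepper: Bystander: small amber jar with steel cap, 44 mm wide, 100 mm high, between the robot and the trough. Origin: centre of its underside
There are look-alikes about, which are no part of the job. What is shaped like the scraper but green is not meant. There is more than one size of the rest; the job needs the smaller.

How it is judged (in metres and radians):
On the way, in this order (a step that is already met when the one before it is completed fails the run):
1. the scraper is brought down onto the deck (x of scraper in the frame of stand between -0.12 and 0.12 m and y of scraper in the frame of stand between -0.14 and 0.14 m and z of scraper in the frame of stand below 0.028 m), for 0.1 s.
2. every nutshell lies in the trough (x of shell1 in the frame of stand between -0.118 and 0.118 m and y of shell1 in the frame of stand between -0.2 and -0.112 m and z of each of shell1, shell2, shell3, shell4, shell5 in the frame of stand below 0.03 m and x of shell2 in the frame of stand between -0.118 and 0.118 m and y of shell2 in the frame of stand between -0.2 and -0.112 m and x of shell3 in the frame of stand between -0.118 and 0.118 m and y of shell3 in the frame of stand between -0.2 and -0.112 m and x of shell4 in the frame of stand between -0.118 and 0.118 m and y of shell4 in the frame of stand between -0.2 and -0.112 m and x of shell5 in the frame of stand between -0.118 and 0.118 m and y of shell5 in the frame of stand between -0.2 and -0.112 m), for 0.2 s.
3. the scraper stands upright in its rest, let go (x of scraper in the frame of rest between -0.018 and 0.018 m and y of scraper in the frame of rest between -0.015 and 0.015 m and z of scraper in the frame of rest below 0.009 m and angle between scraper's own z axis and vertical below 0.07 rad and contact force between the fingers and scraper below 0.1 N), for 0.2 s.
4. every tin stands flat on the deck floor (x of tin1 in the frame of stand between -0.09 and 0.09 m and y of tin1 in the frame of stand between -0.09 and 0.068 m and z of tin1 in the frame of stand between 0.01 and 0.019 m and angle between each of tin1, tin2, tin3's own z axis and vertical below 0.07 rad and x of tin2 in the frame of stand between -0.09 and 0.09 m and y of tin2 in the frame of stand between -0.09 and 0.068 m and z of tin2 in the frame of stand between 0.01 and 0.019 m and x of tin3 in the frame of stand between -0.09 and 0.09 m and y of tin3 in the frame of stand between -0.09 and 0.068 m and z of tin3 in the frame of stand between 0.01 and 0.019 m), for 0.2 s.
At the end, for the whole second after the job is handed in: Every tin stands flat on the deck floor behind the ridge, at rest (centre within 90 mm of the deck's middle in x, between y -90 and +68 mm of the stand, tilt under 4 degrees); every nutshell lies in the trough; the scraper stands upright in its rest (within 18 mm along, 15 mm across) (all of step 2 and all of step 4 and linear speed of each of tin1, tin2, tin3 below 0.01 m/s and x of scraper in the frame of rest between -0.018 and 0.018 m and y of scraper in the frame of rest between -0.015 and 0.015 m and z of scraper in the frame of rest below 0.009 m and angle between scraper's own z axis and vertical below 0.07 rad); the robot touches nothing.
It fails at once if a tin is lifted or tipped over (height (world z) of any of tin1, tin2, tin3 above 0.05 m or angle between any of tin1, tin2, tin3's own z axis and vertical above 0.7 rad).
It fails at once if a tin is pushed over the ridge before the scraper is back in its rest (distance between scraper and rest above 0.05 m and ((y of tin1 in the frame of stand between -0.12 and 0.1 m and x of tin1 in the frame of stand between -0.12 and 0.12 m) or (y of tin2 in the frame of stand between -0.12 and 0.1 m and x of tin2 in the frame of stand between -0.12 and 0.12 m) or (y of tin3 in the frame of stand between -0.12 and 0.1 m and x of tin3 in the frame of stand between -0.12 and 0.12 m))).
It fails at once if the mug or a jar is disturbed (distance of any of mug, jar, pepper from where it was at the start of the episode above 0.03 m or angle between any of mug, jar, pepper's own z axis and vertical above 0.4 rad).
Of tin1, tin2, tin3 only 2 to 3 are there at a start; the rules pass over those that are not, and their reading is None.
Of shell1, shell2, shell3, shell4, shell5 only 3 to 5 are there at a start; the rules pass over those that are not, and their reading is None.
At some moment in a run one of tin1, tin2, tin3, shell1, shell2, shell3, shell4, shell5 may be knocked a few centimetres aside while the robot is not near it.
It also fails if it takes over 210 s, if anything falls off the work surface, if the arm or the gripper's body presses on something with over 40 N, if the wrist force passes 120 N, or if a joint passes its speed limit or range.

## Robot

A 7-joint arm with a two-finger parallel gripper is mounted at the origin on the work surface. World frame = base frame: x ahead of the robot, y to its left, z up, the work surface at z = 0. Lengths are in mm, angles in rad, forces in N, time in s.
With the tool pointing down it reaches from about 400 to 875 mm from the base axis. Payload 4.4 kg.
Tool frame: the origin (TCP) lies between the finger pads; the fingertips stand 11 mm ahead of it and the grasp point (between the pads) lies 8 mm behind it; y points along the fingers, x is the direction in which the jaws open and shut, and the axes are right-handed (so a half turn about y gives the same grasp; the last joint's range is limited). The gripper opens to 85 mm and grips with 20 to 120 N. Pads are 22 mm wide; open, the fingers measure 114 mm over their backs; the gripper's body (76 mm by 85 mm) begins 54 mm behind the grasp point. The pads swing forward as they close: fully open they stand 13 mm farther back than shut.
Start: joints at [-1.357, 0.628, 0.038, 1.517, -0.027, 0.996, -0.02], TCP at [179.481, 624.744, 207.013] pointing down, gripper open.
Joint ranges: [-3.06, 3.06], [-0.37, 2.12], [-1.25, 1.32], [0.18, 2.47], [-1.1, 4.24], [0.23, 1.98], [-2.94, 2.94]. Speed limits (rad/s): [2.57, 2.57, 3.14, 3.14, 3.14, 3.14, 3.14].

## Interface

Orientations are given as [roll, pitch, yaw] about the fixed x, y, z axes, in that order (R = Rz(yaw) Ry(pitch) Rx(roll)).
In Python, from cell import * gives the robot as it stands.
- The arm moves only by the shell command python3 -m jog 'ROWS'. ROWS is JSON, a list of rows, each an object of numbers: "x", "y", "z": the shift along the tool's x, y, z in mm; "ax", "ay", "az": the turn, a rotation vector about the tool's x, y, z in rad; "grip": the finger opening in mm, from 0 to 85.4. In form: [{"x": .., "y": .., "z": .., "ax": .., "ay": .., "az": .., "grip": ..}, ...]. A call has 1 to 5 rows; each row is the pose to reach, as a shift and turn from the pose commanded when the call began, along the tool's axes at that moment; what a row does not reach only later rows make up. A row lasts 1/10 s, in which the tool goes at most 50 mm and 8.59 degrees, less where a joint would pass 70% of its speed; a pose out of reach is approached as far as the arm can. A call with a gripper value outside its range is refused whole. The fingers move at their own pace and stop on an object; the grip force is fixed at half the most. Time passes only in rows, so rows that repeat a pose let the fingers close. It gives the time, the measured TCP pose, the force and the opening at its end, in the units of the state.
- read_state(): the state, without advancing time (a new reading comes with each control period).
- get_image(name): name is "side" or "top"; returns a dict with "color" (400x640x3 uint8, red, green, blue), "vfov" (degrees; the focal length in pixels is half the picture's height over the tangent of half this angle, whatever the lens; pixels are square), "cx", "cy" (the principal point, pixels), "camera_from_world" (4x4, takes a point from world to camera coordinates). Camera axes: x right, y down, z forward; pixel columns grow to the right and rows downward; lengths in mm; the calibration is good to about 2 mm. A picture is of the moment at which its call begins. There is no depth.
- finish_job(): hands the job in, once; it reports no verdict.
The state is a dict: "clock": time; "qpos": joint angles; "qd": joint speeds; "tau": joint torques, N m; "eef_pos": TCP position; "tool_rot": TCP orientation; "force": force on the tool from outside, world axes, zero at the start; "torque": the same for the moment, N m; "width": finger opening in mm.
Only numpy, scipy, OpenCV 4.12 (cv2) and the standard library are available. Lean on these libraries where they do the work, as an engineer would, in place of code of your own. Each camera call takes 0.05 s, during which the arm holds its last target.

## Working session

There is one attempt and no reset: what is moved stays moved. The work goes in short steps, Python scripts to look and compute and a shell command to move; the robot and the scene stay as the last step left them, time stands still between calls to the robot, and variables do not carry over. Pictures are saved under pics/ and viewed, and the job is handed in when it is done.

```bash
ls; mkdir -p pics
python3 - <<'E'
from cell import *
import cv2,json
print(read_state())
for n in("side","top"):
    d=get_image(n); print(n,d["vfov"],d["cx"],d["cy"],d["camera_from_world"],[k for k in d])
    cv2.imwrite(f"pics/{n}0.png",d["color"][:,:,::-1])
E
```

```text
pics
{'clock': 0.0, 'qpos': array([-1.35680414,  0.62932303,  0.03843246,  1.51836113, -0.02698337,
        0.99631258, -0.02002239]), 'qd': array([-0.00023549, -0.00097139, -0.00107812, -0.00034713,  0.00099343,
       -0.00075533, -0.00094137]), 'tau': array([ 7.68112259e-04, -5.63413203e+01,  1.22631602e+00, -1.93444204e+01,
        1.10039275e-02,  1.03064929e-02,  9.46803084e-06]), 'eef_pos': array([179.28840214, 624.08747646, 206.10613837]), 'tool_rot': array([-1.57082841,  0.00188606,  1.29099861]), 'force': array([ 0.89935145, -0.56757432, -0.57114311]), 'torque': array([-0.0678321 , -0.00461844, -0.03737636]), 'width': 85.33967704434549}
side 54.028265990861776 318.5069815903963 199.2205810960964 [[-9.81371771e-01 -1.92087826e-01 -3.42262150e-03  4.79066274e+02]
 [-1.38080397e-01  7.17612085e-01 -6.82617535e-01  1.78022040e+02]
 [ 1.33578633e-01 -6.69428982e-01 -7.30767806e-01  1.03615610e+03]
 [ 0.00000000e+00  0.00000000e+00  0.00000000e+00  1.00000000e+00]] ['color', 'vfov', 'cx', 'cy', 'camera_from_world']
top 53.42719804973229 323.7099746734853 196.653454392805 [[ 1.50162072e-02 -9.99449153e-01 -2.95956785e-02 -6.37518006e+01]
 [-9.96324281e-01 -1.24596201e-02 -8.47507204e-02  5.10520485e+02]
 [ 8.43352848e-02  3.07595274e-02 -9.95962555e-01  1.05139044e+03]
 [ 0.00000000e+00  0.00000000e+00  0.00000000e+00  1.00000000e+00]] ['color', 'vfov', 'cx', 'cy', 'camera_from_world']
```

View pics/side0.png

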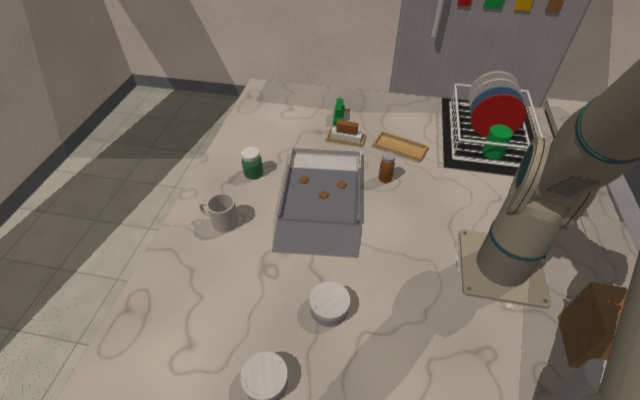

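View pics/top0.png

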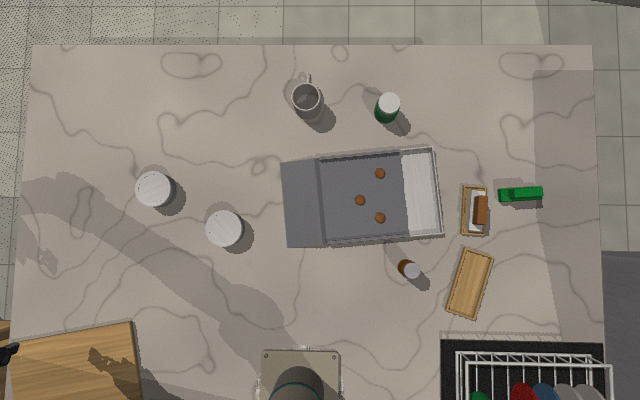

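```bash
cat > h.py <<'E'
from cell import *
import cv2,numpy as np
from scipy.spatial.transform import Rotation as Ro
def cam(n):
    d=get_image(n); d["bgr"]=d["color"][:,:,::-1].copy(); d["n"]=n; return d
def K(d):
    f=d["color"].shape[0]/2/np.tan(np.radians(d["vfov"]/2)); return f
def ray(d,uv,z):
    T=np.array(d["camera_from_world"]);R=T[:3,:3];t=T[:3,3];f=K(d)
    r=R.T@np.array([(uv[0]-d["cx"])/f,(uv[1]-d["cy"])/f,1]);c=-R.T@t
    return (c+r*(z-c[2])/r[2])
def proj(d,p):
    T=np.array(d["camera_from_world"]);q=T[:3,:3]@np.array(p,float)+T[:3,3];f=K(d)
    return np.array([d["cx"]+f*q[0]/q[2],d["cy"]+f*q[1]/q[2]])
def crop(d,x0,y0,x1,y1,s,name):
    cv2.imwrite(name,cv2.resize(d["bgr"][y0:y1,x0:x1],None,fx=s,fy=s,interpolation=cv2.INTER_CUBIC))
def st():
    s=read_state();print("t",round(s["clock"],2),"p",np.round(s["eef_pos"],1),"rot",np.round(s["tool_rot"],3),"F",np.round(s["force"],1),"w",round(s["width"],1),"q",np.round(s["qpos"],2));return s
E
python3 - <<'E'
from h import *
d=cam("top"); crop(d,270,130,470,260,4,"pics/c1.png"); crop(d,440,170,560,330,4,"pics/c2.png")
d=cam("side"); crop(d,265,85,445,265,3.3,"pics/c3.png")
E
```

```text
(no output)
```

View pics/c1.png

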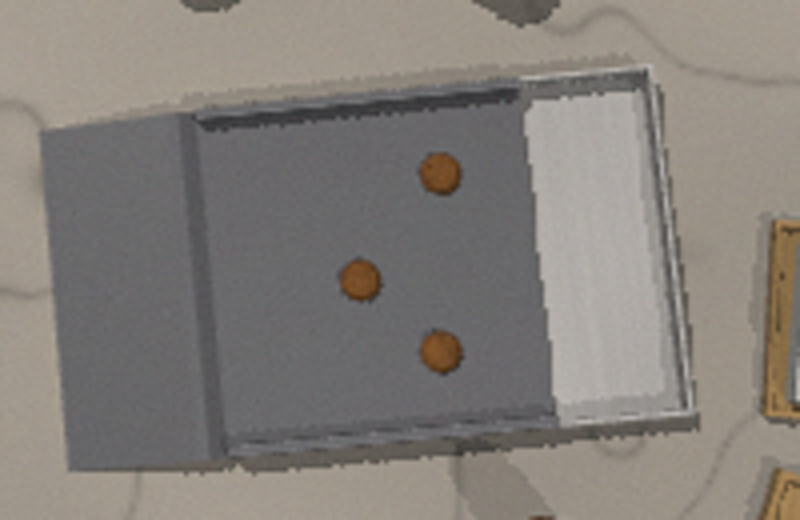

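View pics/c2.png

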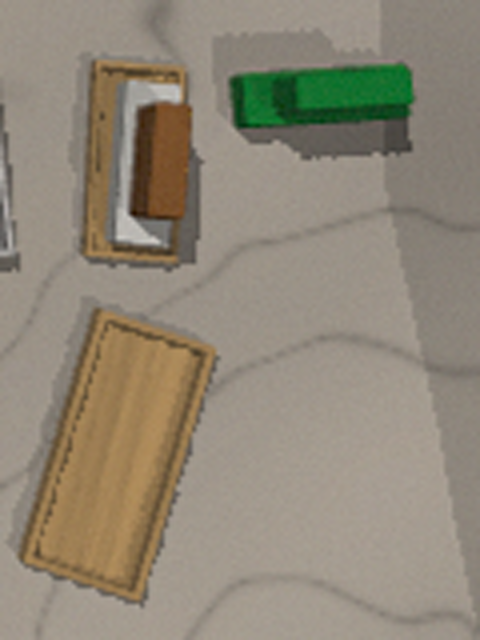

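View pics/c3.png

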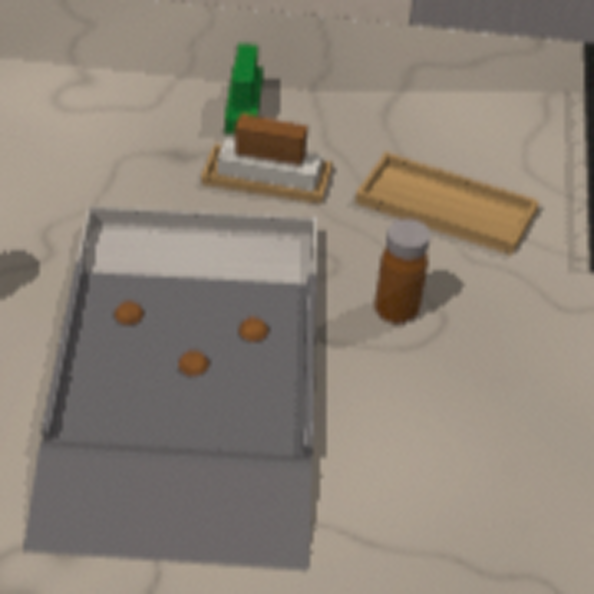

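Run:
```python
from h import *
d=cam("top")
c1=lambda u,v:(270+(u+.5)/4-.5,130+(v+.5)/4-.5)
c2=lambda u,v:(440+(u+.5)/4-.5,170+(v+.5)/4-.5)
def pr(n,p,z): r=ray(d,p,z); print(n,np.round(r,1)); return r
A=pr("rampfar",c1(42,131),0);B=pr("rampnear",c1(69,470),0);print(np.linalg.norm(A-B))
C=pr("trfar",c1(650,68),24);D=pr("trnear",c1(695,412),24);print(np.linalg.norm(C-D))
print("len",np.linalg.norm(A-C),np.linalg.norm(B-D))
for n,p in(("edge far",(525,100)),("edge near",(553,415))):pr(n,c1(*p),14)
rc=[pr("rest",c2(*p),12) for p in((93,60),(187,66),(180,265),(85,258))]
print("rest c",np.mean(rc,0),[np.linalg.norm(rc[i]-rc[i-1]) for i in range(4)],"ang",np.degrees(np.arctan2(*(rc[0]-rc[3])[[1,0]])),np.degrees(np.arctan2(*(rc[1]-rc[2])[[1,0]])))
hc=[pr("hand",c2(*p),68) for p in((157,102),(190,104),(183,218),(149,214))]
print(np.mean(hc,0))
# brown/handle mask etc
hsv=cv2.cvtColor(d["bgr"],cv2.COLOR_BGR2HSV)
m=cv2.inRange(hsv,(5,120,60),(18,255,255)); n,l,s,c=cv2.connectedComponentsWithStats(m)
for i in range(1,n):
    if s[i,4]>25: print("brown",s[i],c[i],np.round(ray(d,c[i],20),1))
g=cv2.cvtColor(d["bgr"],cv2.COLOR_BGR2GRAY)
hh=cv2.HoughCircles(cv2.resize(g,None,fx=2,fy=2,interpolation=cv2.INTER_CUBIC)[200:640,100:560],cv2.HOUGH_GRADIENT,1,40,param1=120,param2=25,minRadius=34,maxRadius=46)
for x,y,r in hh[0]:
    u,v=(x+100)/2-.25,(y+200)/2-.25; print("circ",u,v,r/2,np.round(ray(d,(u,v),50),1), "diam",r*np.linalg.norm(ray(d,(u,v),50)-ray(d,(u+1,v),50)))
```

```text
rampfar [607.2  66.5   0. ]
rampnear [373.7  42.4   0. ]
234.7754827523613
trfar [ 650.1 -347.2   24. ]
trnear [ 419.5 -374.9   24. ]
232.21987493919534
len 416.6878679210833 420.5017213941189
edge far [ 629.4 -265.    14. ]
edge near [ 416.1 -283.4   14. ]
rest [ 549.4 -431.7   12. ]
rest [ 546.  -494.2   12. ]
rest [ 412.6 -487.1   12. ]
rest [ 416.2 -424.4   12. ]
rest c [ 481.0431685  -459.35468897   12.        ] [np.float64(133.31822341205938), np.float64(62.68806373384476), np.float64(133.6646360128377), np.float64(62.7273151329293)] ang -3.096106588657151 -3.0795796657612815
hand [ 516.2 -453.9   68. ]
hand [ 515.2 -474.6   68. ]
hand [ 442.6 -468.8   68. ]
hand [ 444.9 -447.6   68. ]
[ 479.7264136  -461.22700845   68.        ]
brown [375 169  10   9  75] [379.68       172.98666667] [ 577.5 -207.    20. ]
brown [462 186  17  25  86] [467.24418605 195.74418605] [ 518.6 -440.2   20. ]
brown [355 195  10  10  77] [359.71428571 199.71428571] [ 504.4 -153.7   20. ]
brown [473 196  15  29 356] [480.13202247 209.73595506] [ 481.7 -473.6   20. ]
brown [375 213  10  10  77] [379.76623377 217.53246753] [ 457.2 -207.6   20. ]
brown [461 213   9  21  64] [464.3125 225.8125] [ 438.4 -431.3   20. ]
brown [ 446  248   47   72 1270] [468.8976378 283.5496063] [ 287.5 -441.    20. ]
brown [398 260  14  16  83] [402.27710843 265.27710843] [ 331.9 -267.3   20. ]
brown [  0 321  10   8  40] [  5.025 324.325] [156.  795.7  20. ]
brown [   9  322  128   78 4212] [ 70.42616334 361.98243115] [ 62.4 609.6  20. ]
brown [132 360   7  15  27] [134.55555556 367.74074074] [ 51.9 436.1  20. ]
brown [116 389  12  11  36] [121.05555556 394.88888889] [-18.  468.2  20. ]
circ 152.0 188.5 17.45 [524.9 400.1  50. ] diam 94.16971288874494
circ 223.0 229.0 18.75 [420.3 205.6  50. ] diam 99.22825600811689
```

```bash
cat >> h.py <<'E'
S0=np.array([513.4,-164.2]);TH=np.radians(6.0)
RS=np.array([[np.cos(TH),-np.sin(TH)],[np.sin(TH),np.cos(TH)]])
def s2w(x,y): return S0+RS@np.array([x,y])
def w2s(x,y): return RS.T@(np.array([x,y])-S0)
def go(*T):
    """targets (x,y,z,yawdeg) -> tool shifts from the current pose"""
    s=st();R=Ro.from_euler("xyz",s["tool_rot"]).as_matrix()
    for t in T:
        d=R.T@(np.array(t[:3],float)-s["eef_pos"])
        ps=np.radians(t[3]);Rt=Ro.from_euler("xyz",[-np.pi/2,0,ps]).as_matrix()
        v=Ro.from_matrix(R.T@Rt).as_rotvec()
        print("x %.1f y %.1f z %.1f | ax %.3f ay %.3f az %.3f"%(*d,*v),"dist %.0f"%np.linalg.norm(d))
E
python3 - <<'E'
from h import *
go((330,560,250,74),(430,430,250,74),(520,330,250,74),(580,200,250,80),(620,50,250,87))
E
```

```text
t 0.25 p [179.4 624.5 206.6] rot [-1.571e+00  1.000e-03  1.291e+00] F [-0.5  0.9  0.4] w 85.0 q [-1.36  0.63  0.04  1.52 -0.03  1.   -0.02]
x -20.4 y -43.4 z -162.6 | ax 0.000 ay -0.001 az -0.001 dist 169
x -117.7 y -43.3 z -294.6 | ax 0.000 ay -0.001 az -0.001 dist 320
x -189.0 y -43.2 z -408.7 | ax 0.000 ay -0.001 az -0.001 dist 452
x -297.4 y -43.1 z -502.2 | ax -0.000 ay -0.105 az -0.001 dist 585
x -430.5 y -43.0 z -582.1 | ax -0.000 ay -0.227 az -0.001 dist 725
```

```bash
python3 -m jog '[{"x":-7,"y":-15,"z":-48},{"x":-14,"y":-30,"z":-95},{"x":-22,"y":-43,"z":-140},{"x":-45,"y":-43,"z":-180},{"x":-80,"y":-43,"z":-215}]'
python3 -m jog '[{"x":-38,"z":-30},{"x":-76,"z":-60},{"x":-114,"z":-90},{"x":-152,"z":-120},{"x":-190,"z":-150}]'
python3 - <<'E'
from h import *
go((620,50,250,80),(620,-150,250,87),(560,-340,250,87),(480,-460,250,87))
E
```

```text
t 0.25 p [179.4 624.5 206.6] rot [-1.571e+00  1.000e-03  1.291e+00] F [-0.5  0.9  0.4] w 85.0 q [-1.36  0.63  0.04  1.52 -0.03  1.   -0.02]
x -430.5 y -43.0 z -582.1 | ax -0.000 ay -0.105 az -0.001 dist 725
x -622.7 y -42.9 z -637.3 | ax -0.000 ay -0.227 az -0.001 dist 892
x -821.9 y -42.7 z -632.1 | ax -0.000 ay -0.227 az -0.001 dist 1038
x -959.3 y -42.6 z -588.4 | ax -0.000 ay -0.227 az -0.001 dist 1126$[0]: bad value
$[0]: bad value
```

```bash
python3 -m jog '[{"x":-7,"y":-15,"z":-48,"ax":0,"ay":0,"az":0,"grip":85},{"x":-14,"y":-30,"z":-95,"ax":0,"ay":0,"az":0,"grip":85},{"x":-22,"y":-43,"z":-140,"ax":0,"ay":0,"az":0,"grip":85},{"x":-45,"y":-43,"z":-180,"ax":0,"ay":0,"az":0,"grip":85},{"x":-80,"y":-43,"z":-215,"ax":0,"ay":0,"az":0,"grip":85}]'
```

```text
clock: 0.75
eef_pos: [366.6, 488.1, 250.1]
tool_rot: [-1.572, -0.002, 1.29]
force: [1.2, -1.3, -0.4]
width: 85.0
```

```bash
python3 -m jog '[{"x":-34,"y":0,"z":-35,"ax":0,"ay":0,"az":0,"grip":85},{"x":-68,"y":0,"z":-70,"ax":0,"ay":0,"az":0,"grip":85},{"x":-102,"y":0,"z":-105,"ax":0,"ay":0,"az":0,"grip":85},{"x":-136,"y":0,"z":-140,"ax":0,"ay":0,"az":0,"grip":85},{"x":-170,"y":0,"z":-175,"ax":0,"ay":0,"az":0,"grip":85}]'
python3 -m jog '[{"x":-34,"y":0,"z":-35,"ax":0,"ay":0,"az":0,"grip":85},{"x":-68,"y":0,"z":-70,"ax":0,"ay":0,"az":0,"grip":85},{"x":-102,"y":0,"z":-105,"ax":0,"ay":0,"az":0,"grip":85},{"x":-136,"y":0,"z":-140,"ax":0,"ay":-0.1,"az":0,"grip":85},{"x":-170,"y":0,"z":-175,"ax":0,"ay":-0.227,"az":0,"grip":85}]'
python3 - <<'E'
from h import *
go((600,-150,250,87),(560,-340,250,87),(480.5,-460,250,87))
E
```

```text
clock: 1.25
eef_pos: [486.0, 275.0, 250.1]
tool_rot: [-1.571, -0.0, 1.291]
force: [1.4, 0.9, 0.5]
width: 84.9
clock: 1.75
eef_pos: [607.2, 63.4, 250.0]
tool_rot: [-1.571, -0.0, 1.523]
force: [1.1, 0.3, -0.0]
width: 85.1
t 1.75 p [607.2  63.4 250. ] rot [-1.571 -0.     1.523] F [ 1.1  0.3 -0. ] w 85.1 q [-0.17  0.53  0.04  1.58 -0.02  1.03  1.39]
x -213.5 y 0.0 z -3.1 | ax 0.000 ay 0.004 az 0.000 dist 214
x -405.2 y -0.0 z 27.8 | ax 0.000 ay 0.004 az 0.000 dist 406
x -528.9 y -0.0 z 101.4 | ax 0.000 ay 0.004 az 0.000 dist 538
```

```bash
python3 -m jog '[{"x":-46,"y":0,"z":0,"ax":0,"ay":0,"az":0,"grip":85},{"x":-92,"y":0,"z":0,"ax":0,"ay":0,"az":0,"grip":85},{"x":-138,"y":0,"z":0,"ax":0,"ay":0,"az":0,"grip":85},{"x":-184,"y":0,"z":-2,"ax":0,"ay":0,"az":0,"grip":85},{"x":-230,"y":0,"z":0,"ax":0,"ay":0,"az":0,"grip":85}]'
python3 -m jog '[{"x":-46,"y":0,"z":6,"ax":0,"ay":0,"az":0,"grip":85},{"x":-92,"y":0,"z":12,"ax":0,"ay":0,"az":0,"grip":85},{"x":-138,"y":0,"z":18,"ax":0,"ay":0,"az":0,"grip":85},{"x":-175,"y":0,"z":35,"ax":0,"ay":0,"az":0,"grip":85},{"x":-215,"y":0,"z":55,"ax":0,"ay":0,"az":0,"grip":85}]'
python3 - <<'E'
from h import *
go((480.5,-460,250,87),(480.5,-460,140,87))
d=cam("top");print(proj(d,(480.5,-460,68)));crop(d,400,130,560,330,3,"pics/e1.png")
d=cam("side");crop(d,260,40,460,200,3,"pics/e2.png")
E
```

```text
clock: 2.25
eef_pos: [594.3, -166.5, 249.9]
tool_rot: [-1.571, -0.0, 1.518]
force: [0.9, -0.5, -0.5]
width: 85.0
clock: 2.75
eef_pos: [527.7, -377.5, 249.6]
tool_rot: [-1.571, -0.001, 1.519]
force: [1.1, 0.2, -0.0]
width: 84.9
t 2.75 p [ 527.7 -377.5  249.6] rot [-1.571e+00 -1.000e-03  1.519e+00] F [ 1.1  0.2 -0. ] w 84.9 q [ 0.54  0.59  0.07  1.47 -0.04  1.09  2.13]
x -84.8 y -0.5 z 42.9 | ax 0.000 ay 0.000 az 0.001 dist 95
x -84.9 y 109.5 z 42.9 | ax 0.000 ay 0.000 az 0.001 dist 145
[481.5695041  209.14813625]
```

View pics/e2.png

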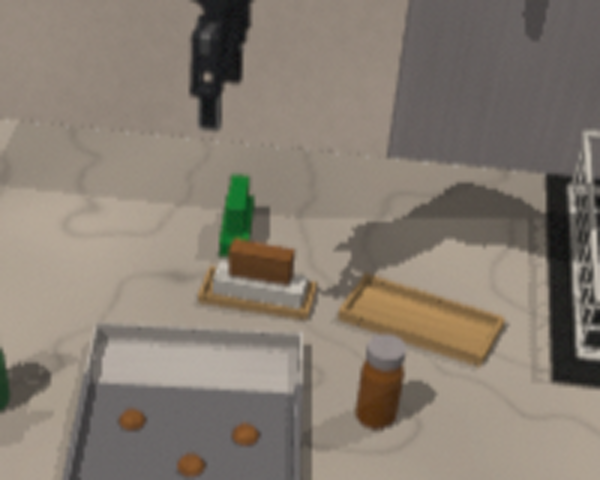

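```bash
python3 -m jog '[{"x":-30,"y":10,"z":15,"ax":0,"ay":0,"az":0,"grip":50},{"x":-60,"y":30,"z":30,"ax":0,"ay":0,"az":0,"grip":50},{"x":-84.5,"y":60,"z":43,"ax":0,"ay":0,"az":0,"grip":50},{"x":-84.5,"y":110,"z":43,"ax":0,"ay":0,"az":0,"grip":50},{"x":-84.5,"y":110,"z":43,"ax":0,"ay":0,"az":0,"grip":50}]'
python3 - <<'E'
from h import *
go((480.5,-460.5,43,87))
d=cam("top");print(proj(d,(480.5,-460,68)));crop(d,400,130,560,330,3,"pics/f1.png")
d=cam("side");crop(d,260,40,460,200,3,"pics/f2.png")
E
```

```text
clock: 3.35
eef_pos: [475.9, -455.4, 133.4]
tool_rot: [-1.56, -0.009, 1.516]
force: [-0.7, 1.7, -1.1]
width: 50.1
t 3.35 p [ 475.9 -455.4  133.4] rot [-1.56  -0.009  1.516] F [-0.7  1.7 -1.1] w 50.1 q [ 0.69  0.73  0.06  1.55 -0.05  0.88  2.28]
x -5.7 y 90.3 z -5.9 | ax -0.011 ay -0.002 az 0.009 dist 91
[481.5695041  209.14813625]
```

View pics/f2.png

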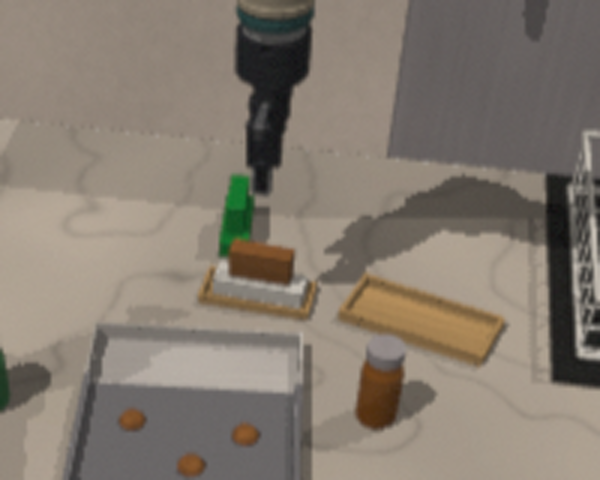

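View pics/f1.png

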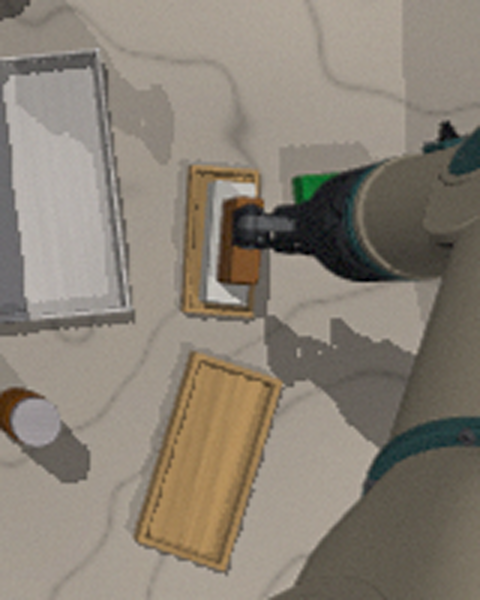

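```bash
python3 -m jog '[{"x":0,"y":0,"z":0,"ax":0,"ay":0,"az":0,"grip":50},{"x":0,"y":0,"z":0,"ax":0,"ay":0,"az":0,"grip":50}]'
python3 - <<'E'
from h import *
go((480.2,-460.5,43,87))
E
```

```text
clock: 3.65
eef_pos: [482.8, -459.0, 142.8]
tool_rot: [-1.575, 0.003, 1.519]
force: [0.0, 0.6, 0.7]
width: 50.0
t 3.65 p [ 482.8 -459.   142.8] rot [-1.575  0.003  1.519] F [0.  0.6 0.7] w 50.0 q [ 0.68  0.72  0.06  1.54 -0.05  0.88  2.28]
x -1.4 y 99.8 z 2.9 | ax 0.004 ay 0.001 az -0.003 dist 100
```

```bash
python3 -m jog '[{"x":-1,"y":15,"z":1,"ax":0,"ay":0,"az":0,"grip":50},{"x":-1.5,"y":35,"z":1.5,"ax":0,"ay":0,"az":0,"grip":50},{"x":-1.5,"y":55,"z":1.5,"ax":0,"ay":0,"az":0,"grip":50},{"x":-1.5,"y":65,"z":1.5,"ax":0,"ay":0,"az":0,"grip":50},{"x":-1.5,"y":65,"z":1.5,"ax":0,"ay":0,"az":0,"grip":50}]'
python3 - <<'E'
from h import *
go((480.2,-460.5,43,87))
E
```

```text
clock: 4.15
eef_pos: [478.3, -459.0, 73.4]
tool_rot: [-1.568, -0.002, 1.518]
force: [0.0, -0.4, 0.3]
width: 49.8
t 4.15 p [ 478.3 -459.    73.4] rot [-1.568 -0.002  1.518] F [ 0.  -0.4  0.3] w 49.8 q [ 0.69  0.8   0.05  1.59 -0.05  0.76  2.29]
x -1.5 y 30.4 z -2.1 | ax -0.002 ay -0.000 az 0.002 dist 30
```

```bash
python3 -m jog '[{"x":-1,"y":8,"z":0,"ax":0,"ay":0,"az":0,"grip":50},{"x":-1.5,"y":18,"z":0,"ax":0,"ay":0,"az":0,"grip":50},{"x":-1.5,"y":27,"z":0,"ax":0,"ay":0,"az":0,"grip":50},{"x":-1.5,"y":31.5,"z":0,"ax":0,"ay":0,"az":0,"grip":50},{"x":-1.5,"y":31.5,"z":0,"ax":0,"ay":0,"az":0,"grip":50}]'
python3 - <<'E'
from h import *
go((480.2,-460.5,43,87))
d=cam("top");crop(d,400,130,560,330,3,"pics/g1.png")
d=cam("side");crop(d,260,40,460,200,3,"pics/g2.png")
E
```

```text
clock: 4.65
eef_pos: [478.5, -461.0, 42.5]
tool_rot: [-1.57, -0.001, 1.518]
force: [-0.3, -0.2, -0.4]
width: 49.9
t 4.65 p [ 478.5 -461.    42.5] rot [-1.570e+00 -1.000e-03  1.518e+00] F [-0.3 -0.2 -0.4] w 49.9 q [ 0.7   0.84  0.05  1.6  -0.06  0.7   2.29]
x 0.6 y -0.5 z -1.6 | ax -0.001 ay -0.000 az 0.001 dist 2
```

View pics/g2.png

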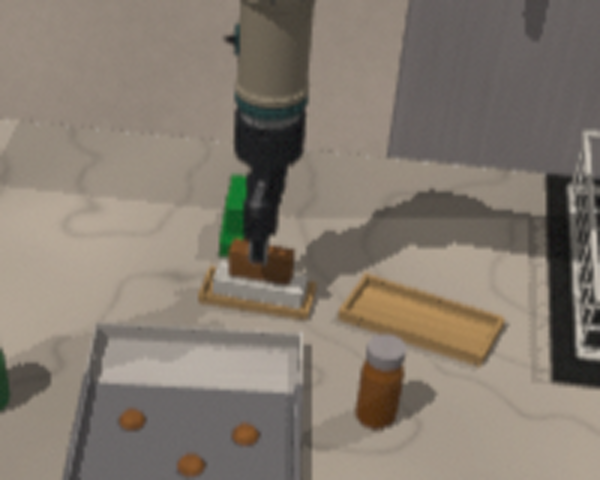

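Side view: the fingers straddle the handle at about (260,250), near its middle. Closing.

```bash
python3 -m jog '[{"x":0,"y":0,"z":-1,"ax":0,"ay":0,"az":0,"grip":10},{"x":0,"y":0,"z":-1,"ax":0,"ay":0,"az":0,"grip":10},{"x":0,"y":0,"z":-1,"ax":0,"ay":0,"az":0,"grip":10},{"x":0,"y":0,"z":-1,"ax":0,"ay":0,"az":0,"grip":10},{"x":0,"y":0,"z":-1,"ax":0,"ay":0,"az":0,"grip":10}]'
python3 -m jog '[{"x":0,"y":0,"z":0,"ax":0,"ay":0,"az":0,"grip":10},{"x":0,"y":-5,"z":0,"ax":0,"ay":0,"az":0,"grip":10},{"x":0,"y":-15,"z":0,"ax":0,"ay":0,"az":0,"grip":10},{"x":0,"y":-35,"z":0,"ax":0,"ay":0,"az":0,"grip":10},{"x":0,"y":-55,"z":0,"ax":0,"ay":0,"az":0,"grip":10}]'
python3 - <<'E'
from h import *
st()
d=cam("top");crop(d,400,130,560,330,3,"pics/i1.png")
d=cam("side");crop(d,260,40,460,200,3,"pics/i2.png")
E
```

```text
clock: 5.25
eef_pos: [480.6, -464.3, 45.3]
tool_rot: [-1.573, 0.004, 1.517]
force: [-0.2, -2.1, 5.3]
width: 9.8
clock: 5.75
eef_pos: [479.9, -460.7, 99.2]
tool_rot: [-1.57, -0.001, 1.518]
force: [0.5, -1.3, 1.3]
width: 9.8
t 5.75 p [ 479.9 -460.7   99.2] rot [-1.570e+00 -1.000e-03  1.518e+00] F [ 0.5 -1.3  1.3] w 9.8 q [ 0.69  0.77  0.05  1.57 -0.05  0.81  2.29]
```

View pics/i2.png

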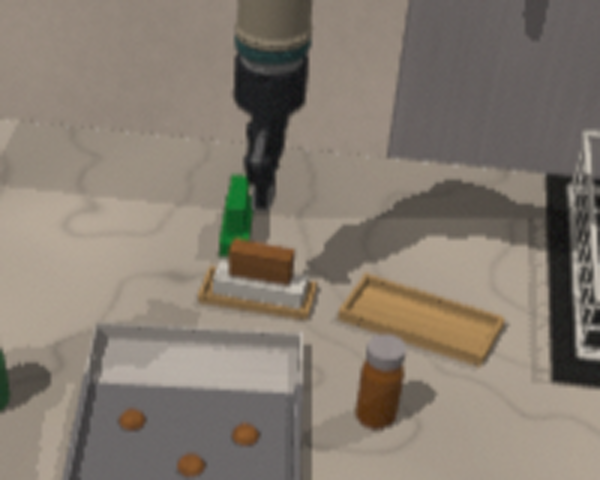

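View pics/g1.png

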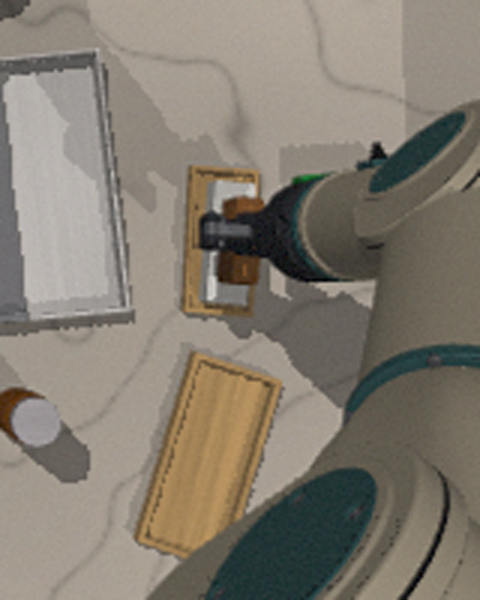

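View pics/i1.png

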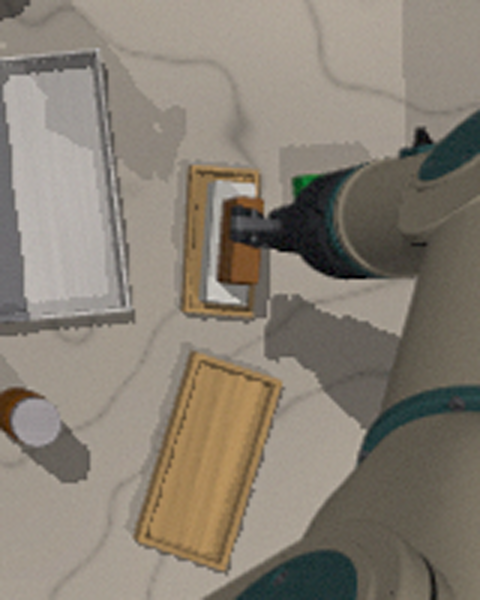

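Run:
```python
from h import *
t=cam("top");s=cam("side")
c2=lambda u,v:(440+(u+.5)/4-.5,170+(v+.5)/4-.5)
c3=lambda u,v:(265+(u+.5)/3.3-.5,85+(v+.5)/3.3-.5)
def tri(a,b):
    P=[]
    for d,p in((t,a),(s,b)):
        c=ray(d,p,0);e=ray(d,p,100);P.append((c,(e-c)/np.linalg.norm(e-c)))
    A=sum(np.eye(3)-np.outer(v,v) for c,v in P);B=sum((np.eye(3)-np.outer(v,v))@c for c,v in P)
    return np.linalg.solve(A,B)
# handle top corners: far-x(+x)/+y edge ; -x/+y
print(tri(c2(157,102),c3(237,122)),tri(c2(149,214),c3(306,133)), tri(c2(190,104),c3(239,116)),tri(c2(183,218),c3(308,124)))
crop(t,455,175,500,245,8,"pics/j1.png");crop(s,315,110,375,155,10,"pics/j2.png")
for z in (28,68):
  for y in(-449,-473):
    for x in(444,518):
      print(z,y,x,np.round((proj(t,(x,y,z))-(455,175)+.5)*8),np.round((proj(s,(x,y,z))-(315,110)+.5)*10))
```

```text
[ 514.4239434 -451.7785737   74.1038371] [ 442.33311338 -445.47165585   74.57485376] [ 515.11084662 -475.97401739   64.50523991] [ 441.49537547 -468.32122149   69.638159  ]
28 -449 444 [140. 394.] [409. 257.]
28 -449 518 [137. 170.] [201. 232.]
28 -473 444 [214. 395.] [418. 216.]
28 -473 518 [210. 171.] [212. 192.]
68 -449 444 [184. 392.] [417. 163.]
68 -449 518 [179. 159.] [204. 139.]
68 -473 444 [260. 393.] [426. 122.]
68 -473 518 [256. 160.] [215.  99.]
```

View pics/j1.png

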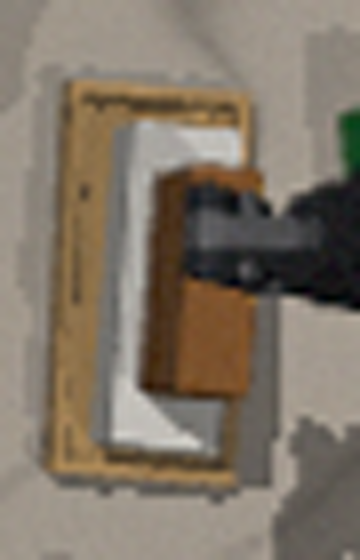

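View pics/j2.png

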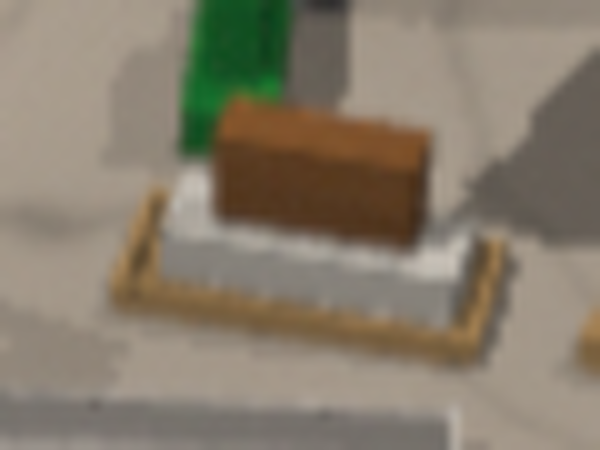

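Run:
```python
from h import *
s=cam("side");t=cam("top")
for p in((480,-461,88),(480,-461,99),(478.5,-461,31),(478.5,-436,34),(478.5,-436,60),(478.5,-436,80)):
    print(p,(proj(s,p)-(260,40))*3,(proj(t,p)-(400,130))*3)
crop(s,300,20,400,130,6,"pics/k2.png")
```

```text
(480, -461, 88) [259.77253065 233.33686025] [254.75329796 236.77502726]
(480, -461, 99) [260.24610226 225.25573412] [259.76839348 236.05173434]
(478.5, -461, 31) [258.66826977 273.85707024] [230.47713154 241.98772937]
(478.5, -436, 34) [255.6767324  284.71611743] [202.82988484 241.43121888]
(478.5, -436, 60) [256.72875603 266.50325302] [212.90419567 239.90626331]
(478.5, -436, 80) [257.55840505 252.14018664] [221.00917945 238.67940617]
```

View pics/k2.png

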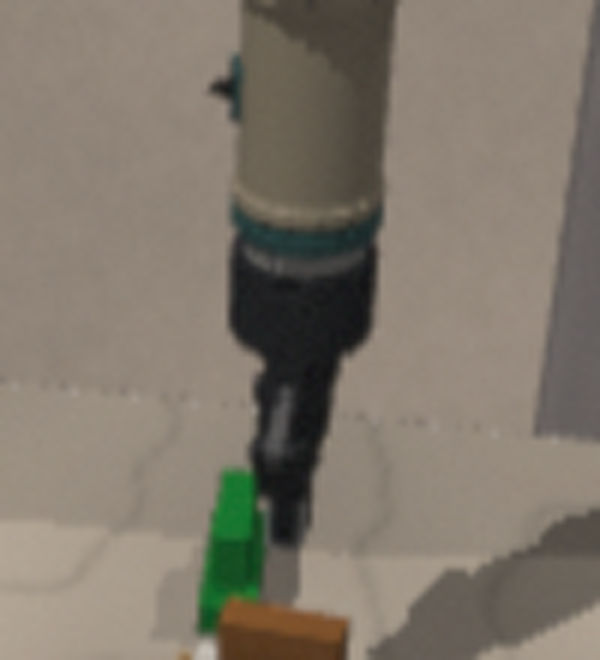

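Run:
```python
from h import *
s=cam("side");t=cam("top")
st()
crop(t,450,160,560,260,7,"pics/l1.png")
print((proj(t,(480,-461,88))-(450,160)+.5)*7,(proj(t,(480,-461,124))-(450,160)+.5)*7)
```

```text
t 6.15 p [ 479.5 -460.8   97.4] rot [-1.569e+00 -1.000e-03  1.518e+00] F [-0.2  0.4 -0.4] w 9.7 q [ 0.69  0.77  0.05  1.57 -0.05  0.81  2.29]
[247.9243619  345.97506361] [287.2207946  340.30760792]
```

View pics/l1.png

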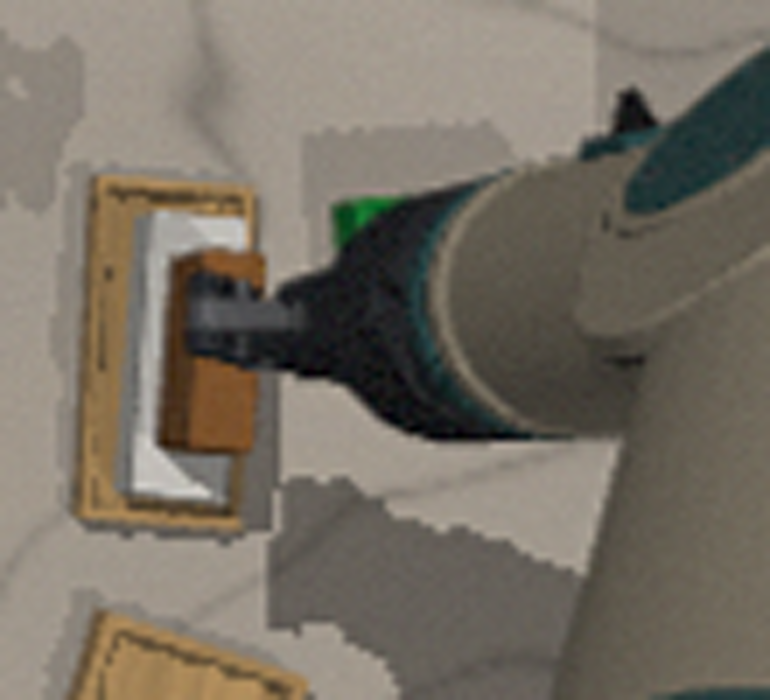

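Run:
```python
from h import *
s=cam("side")
for n,uv,p in(("e",(329.3,82.7),(527.7,-377.5,249.6)),("f",(347.3,104),(478,-457,138)),("g",(346,127),(478.5,-461,42.5)),("i",(347.3,108.5),(479.9,-460.7,99.2)),("k",(348,110.8),(479.5,-460.8,97.4))):
    print(n,p,"proj TCP",np.round(proj(s,p),1),"seen",uv)
    for z in (p[2]-11,p[2]+10,p[2]+30,p[2]+50): print("   ",np.round(ray(s,uv,z),0))
```

```text
e (527.7, -377.5, 249.6) proj TCP [329.5  87.2] seen (329.3, 82.7)
    [ 536. -421.  239.]
    [ 530. -386.  260.]
    [ 524. -352.  280.]
    [ 519. -318.  300.]
f (478, -457, 138) proj TCP [347.7 106. ] seen (347.3, 104)
    [ 483. -485.  127.]
    [ 479. -453.  148.]
    [ 476. -423.  168.]
    [ 473. -393.  188.]
g (478.5, -461, 42.5) proj TCP [346.4 128.6] seen (346, 127)
    [ 483. -485.   32.]
    [ 480. -457.   52.]
    [ 477. -430.   72.]
    [ 474. -403.   92.]
i (479.9, -460.7, 99.2) proj TCP [346.8 115.1] seen (347.3, 108.5)
    [ 486. -516.   88.]
    [ 482. -485.  109.]
    [ 479. -455.  129.]
    [ 476. -426.  149.]
k (479.5, -460.8, 97.4) proj TCP [346.9 115.5] seen (348, 110.8)
    [ 481. -505.   86.]
    [ 478. -475.  107.]
    [ 475. -445.  127.]
    [ 472. -416.  147.]
```

```bash
python3 -m jog '[{"x":0,"y":0,"z":0,"ax":0,"ay":0,"az":0,"grip":60},{"x":0,"y":0,"z":0,"ax":0,"ay":0,"az":0,"grip":60},{"x":0,"y":15,"z":0,"ax":0,"ay":0,"az":0,"grip":60},{"x":0,"y":30,"z":0,"ax":0,"ay":0,"az":0,"grip":60},{"x":0,"y":35,"z":0,"ax":0,"ay":0,"az":0,"grip":60}]'
python3 -m jog '[{"x":0,"y":7,"z":0,"ax":0,"ay":0,"az":0,"grip":60},{"x":0,"y":15,"z":0,"ax":0,"ay":0,"az":0,"grip":60},{"x":0,"y":20,"z":0,"ax":0,"ay":0,"az":0,"grip":60},{"x":0,"y":20,"z":0,"ax":0,"ay":0,"az":0,"grip":60}]'
python3 - <<'E'
from h import *
st()
s=cam("side");t=cam("top")
crop(t,440,170,520,250,7,"pics/m1.png")
crop(s,300,70,400,170,6,"pics/m2.png")
E
```

```text
clock: 6.7
eef_pos: [478.6, -460.0, 60.5]
tool_rot: [-1.567, -0.003, 1.518]
force: [-0.1, -0.4, 0.4]
width: 59.7
clock: 7.1
eef_pos: [479.6, -461.1, 42.6]
tool_rot: [-1.57, -0.001, 1.518]
force: [-0.4, -0.8, 0.2]
width: 59.9
t 7.1 p [ 479.6 -461.1   42.6] rot [-1.570e+00 -1.000e-03  1.518e+00] F [-0.4 -0.8  0.2] w 59.9 q [ 0.7   0.84  0.05  1.59 -0.06  0.71  2.29]
```

View pics/m1.png

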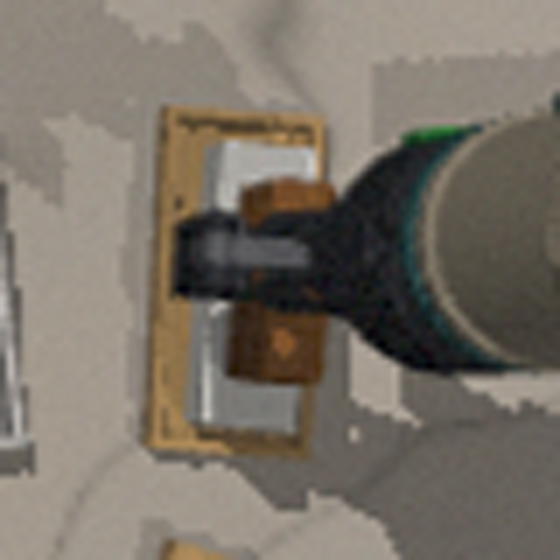

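View pics/m2.png

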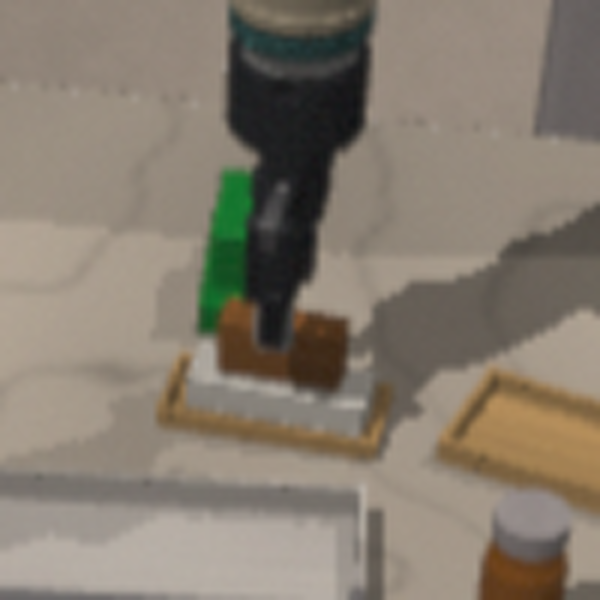

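```bash
python3 -m jog '[{"x":0,"y":5,"z":2,"ax":0,"ay":0,"az":0,"grip":60},{"x":0,"y":12,"z":4,"ax":0,"ay":0,"az":0,"grip":60},{"x":0,"y":18,"z":4,"ax":0,"ay":0,"az":0,"grip":60},{"x":0,"y":18,"z":4,"ax":0,"ay":0,"az":0,"grip":60}]'
python3 -m jog '[{"x":0,"y":3,"z":0,"ax":0,"ay":0,"az":0,"grip":60},{"x":0,"y":7,"z":0,"ax":0,"ay":0,"az":0,"grip":60},{"x":0,"y":10,"z":0,"ax":0,"ay":0,"az":0,"grip":60},{"x":0,"y":10,"z":0,"ax":0,"ay":0,"az":0,"grip":60}]'
python3 - <<'E'
from h import *
st()
s=cam("side")
crop(s,300,70,400,170,6,"pics/n2.png")
E
```

```text
clock: 7.6
eef_pos: [475.2, -460.7, 24.2]
tool_rot: [-1.569, -0.001, 1.518]
force: [0.3, 0.4, -0.0]
width: 60.3
clock: 8.0
eef_pos: [475.8, -461.0, 14.9]
tool_rot: [-1.57, -0.001, 1.518]
force: [-0.1, -0.5, -0.6]
width: 60.1
t 8.0 p [ 475.8 -461.    14.9] rot [-1.570e+00 -1.000e-03  1.518e+00] F [-0.1 -0.5 -0.6] w 60.1 q [ 0.7   0.88  0.04  1.61 -0.06  0.65  2.29]
```

View pics/n2.png

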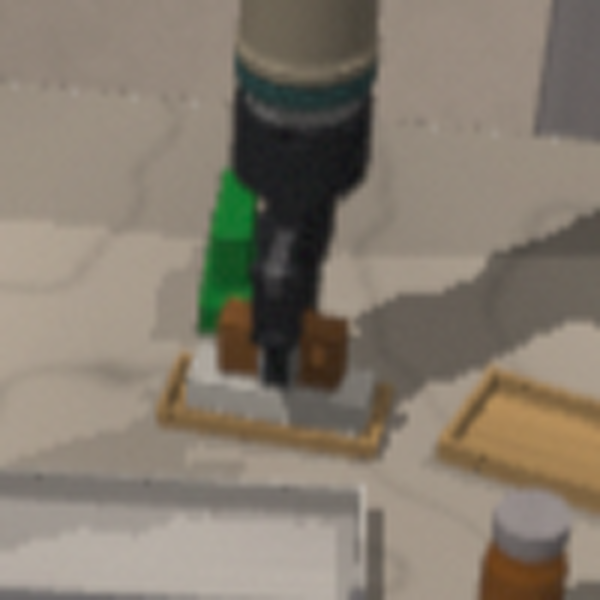

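```bash
python3 -m jog '[{"x":0,"y":0,"z":0,"ax":0,"ay":0,"az":0,"grip":40},{"x":0,"y":0,"z":0,"ax":0,"ay":0,"az":0,"grip":30},{"x":0,"y":0,"z":0,"ax":0,"ay":0,"az":0,"grip":20},{"x":0,"y":0,"z":0,"ax":0,"ay":0,"az":0,"grip":12},{"x":0,"y":0,"z":0,"ax":0,"ay":0,"az":0,"grip":12}]'
python3 -m jog '[{"x":0,"y":0,"z":0,"ax":0,"ay":0,"az":0,"grip":12},{"x":0,"y":0,"z":0,"ax":0,"ay":0,"az":0,"grip":12}]'
```

```text
clock: 8.55
eef_pos: [476.2, -461.6, 15.8]
tool_rot: [-1.571, 0.001, 1.518]
force: [1.2, 0.2, 1.3]
width: 23.1
clock: 8.75
eef_pos: [476.2, -461.7, 15.8]
tool_rot: [-1.571, 0.001, 1.518]
force: [0.2, -0.4, 2.2]
width: 22.9
```

```bash
python3 -m jog '[{"x":0,"y":-8,"z":0,"ax":0,"ay":0,"az":0,"grip":12},{"x":0,"y":-20,"z":0,"ax":0,"ay":0,"az":0,"grip":12},{"x":0,"y":-40,"z":0,"ax":0,"ay":0,"az":0,"grip":12},{"x":0,"y":-60,"z":0,"ax":0,"ay":0,"az":0,"grip":12},{"x":0,"y":-85,"z":0,"ax":0,"ay":0,"az":0,"grip":12}]'
python3 - <<'E'
from h import *
go((473,-300,100,96),(469.5,-114.2,100,96))
s=cam("side")
crop(s,260,40,420,200,4,"pics/o2.png")
E
```

```text
clock: 9.25
eef_pos: [475.6, -460.6, 101.4]
tool_rot: [-1.57, -0.001, 1.518]
force: [0.1, -0.7, -1.3]
width: 23.3
t 9.25 p [ 475.6 -460.6  101.4] rot [-1.570e+00 -1.000e-03  1.518e+00] F [ 0.1 -0.7 -1.3] w 23.3 q [ 0.7   0.76  0.05  1.57 -0.05  0.81  2.29]
x 160.3 y 1.5 z 11.1 | ax -0.001 ay -0.157 az 0.001 dist 161
x 345.6 y 1.8 z 24.3 | ax -0.001 ay -0.157 az 0.001 dist 346
```

View pics/o2.png

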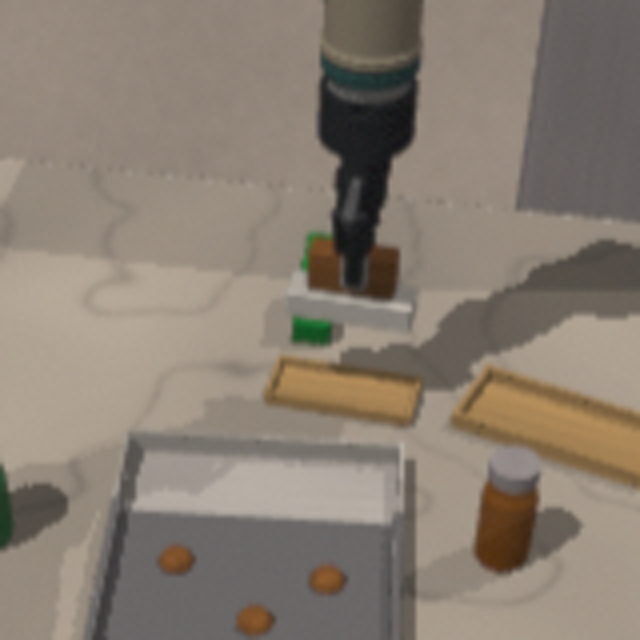

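```bash
python3 -m jog '[{"x":20,"y":0,"z":1,"ax":0,"ay":0,"az":0,"grip":12},{"x":60,"y":0,"z":4,"ax":0,"ay":-0.05,"az":0,"grip":12},{"x":100,"y":0,"z":7,"ax":0,"ay":-0.1,"az":0,"grip":12},{"x":140,"y":0,"z":10,"ax":0,"ay":-0.157,"az":0,"grip":12},{"x":180,"y":0,"z":12,"ax":0,"ay":-0.157,"az":0,"grip":12}]'
python3 - <<'E'
from h import *
go((469.5,-114.2,100,96),(469.5,-114.2,50,96))
E
```

```text
clock: 9.8
eef_pos: [473.3, -279.3, 101.0]
tool_rot: [-1.571, -0.0, 1.676]
force: [0.7, 1.0, -0.5]
width: 22.8
t 9.8 p [ 473.3 -279.3  101. ] rot [-1.571 -0.     1.676] F [ 0.7  1.  -0.5] w 22.8 q [ 0.47  0.63  0.03  1.9  -0.03  0.61  2.18]
x 164.6 y 1.1 z -13.5 | ax 0.001 ay 0.000 az 0.000 dist 165
x 164.6 y 51.1 z -13.5 | ax 0.001 ay 0.000 az 0.000 dist 173
```

```bash
python3 -m jog '[{"x":40,"y":0,"z":-3,"ax":0,"ay":0,"az":0,"grip":12},{"x":80,"y":0,"z":-7,"ax":0,"ay":0,"az":0,"grip":12},{"x":120,"y":0,"z":-10,"ax":0,"ay":0,"az":0,"grip":12},{"x":150,"y":0,"z":-13,"ax":0,"ay":0,"az":0,"grip":12},{"x":165,"y":0,"z":-13,"ax":0,"ay":0,"az":0,"grip":12}]'
python3 -m jog '[{"x":0,"y":10,"z":0,"ax":0,"ay":0,"az":0,"grip":12},{"x":0,"y":30,"z":0,"ax":0,"ay":0,"az":0,"grip":12},{"x":0,"y":45,"z":0,"ax":0,"ay":0,"az":0,"grip":12},{"x":0,"y":50,"z":0,"ax":0,"ay":0,"az":0,"grip":12},{"x":0,"y":50,"z":0,"ax":0,"ay":0,"az":0,"grip":12}]'
python3 - <<'E'
from h import *
go((469.5,-114.2,26,96))
t=cam("top");crop(t,270,130,470,260,4,"pics/p1.png")
s=cam("side");crop(s,265,85,425,265,3.3,"pics/p2.png")
E
```

```text
clock: 10.3
eef_pos: [469.6, -111.7, 101.0]
tool_rot: [-1.571, -0.002, 1.679]
force: [0.7, -0.1, -1.0]
width: 23.2
clock: 10.8
eef_pos: [468.8, -116.4, 49.8]
tool_rot: [-1.569, -0.0, 1.674]
force: [1.4, -1.2, -1.0]
width: 22.9
t 10.8 p [ 468.8 -116.4   49.8] rot [-1.569 -0.     1.674] F [ 1.4 -1.2 -1. ] w 22.9 q [ 0.16  0.66  0.04  2.11 -0.07  0.38  1.93]
x 2.1 y 23.8 z -1.0 | ax -0.001 ay -0.002 az 0.000 dist 24
```

View pics/p1.png

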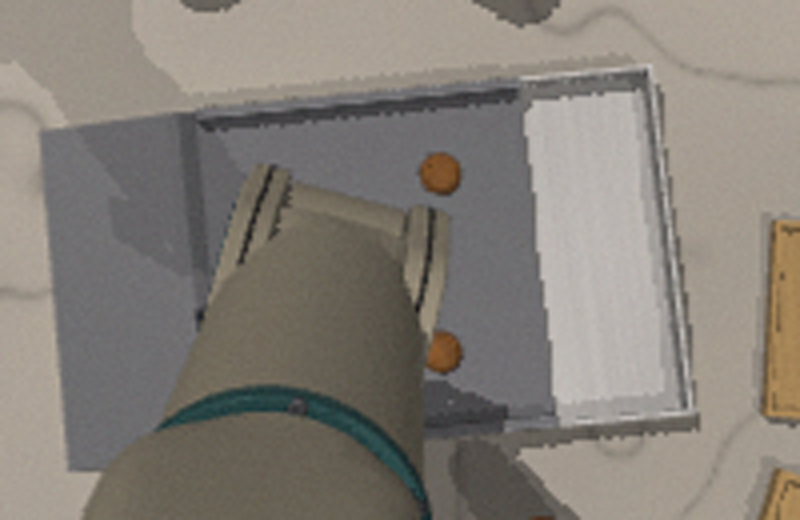

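View pics/p2.png

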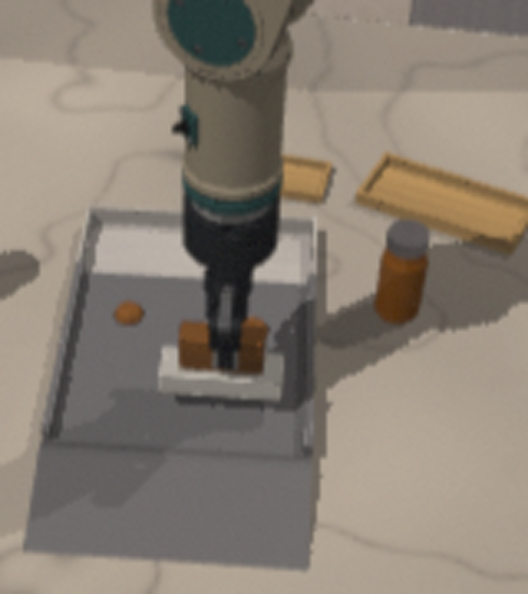

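Run:
```python
from h import *
s=cam("side")
for z in (36,38,40):
  for p in((159,392),(280,401)):
    r=ray(s,(265+(p[0]+.5)/3.3-.5,85+(p[1]+.5)/3.3-.5),z); print(z,np.round(r,1),np.round(w2s(*r[:2]),1))
```

```text
36 [523.7 -95.9  36. ] [17.4 66.8]
36 [ 417.2 -105.5   36. ] [-89.5  68.4]
38 [523.3 -94.1  38. ] [17.1 68.6]
38 [ 417.1 -103.7   38. ] [-89.5  70.2]
40 [522.9 -92.4  40. ] [16.9 70.5]
40 [ 416.9 -101.9   40. ] [-89.4  72. ]
```

```bash
python3 -m jog '[{"x":0,"y":6,"z":0,"ax":0,"ay":0,"az":0,"grip":12},{"x":0,"y":13,"z":0,"ax":0,"ay":0,"az":0,"grip":12},{"x":0,"y":19,"z":0,"ax":0,"ay":0,"az":0,"grip":12},{"x":0,"y":22,"z":0,"ax":0,"ay":0,"az":0,"grip":12},{"x":0,"y":22,"z":0,"ax":0,"ay":0,"az":0,"grip":12}]'
python3 -m jog '[{"x":0,"y":1,"z":0,"ax":0,"ay":0,"az":0,"grip":12},{"x":0,"y":2,"z":0,"ax":0,"ay":0,"az":0,"grip":12},{"x":0,"y":2,"z":0,"ax":0,"ay":0,"az":0,"grip":12}]'
```

```text
clock: 11.45
eef_pos: [468.9, -115.3, 27.8]
tool_rot: [-1.57, -0.0, 1.675]
force: [-0.8, -0.4, -1.6]
width: 23.1
clock: 11.75
eef_pos: [469.4, -115.4, 26.5]
tool_rot: [-1.571, 0.0, 1.675]
force: [-0.0, -0.6, -0.4]
width: 22.9
```

```bash
python3 -m jog '[{"x":0,"y":0.7,"z":0,"ax":0,"ay":0,"az":0,"grip":12},{"x":0,"y":0.7,"z":0,"ax":0,"ay":0,"az":0,"grip":12}]'
python3 -m jog '[{"x":-10,"y":0,"z":0,"ax":0,"ay":0,"az":0,"grip":12},{"x":-20,"y":0,"z":0,"ax":0,"ay":0,"az":0,"grip":12},{"x":-30,"y":0,"z":0,"ax":0,"ay":0,"az":0,"grip":12},{"x":-40,"y":0,"z":0,"ax":0,"ay":0,"az":0,"grip":12},{"x":-50,"y":0,"z":0,"ax":0,"ay":0,"az":0,"grip":12}]'
python3 - <<'E'
from h import *
st()
t=cam("top");crop(t,270,130,470,260,4,"pics/q1.png")
s=cam("side");crop(s,265,85,425,265,3.3,"pics/q2.png")
E
```

```text
clock: 11.95
eef_pos: [469.3, -115.5, 25.8]
tool_rot: [-1.571, 0.0, 1.675]
force: [0.9, -1.0, -1.8]
width: 23.1
clock: 12.45
eef_pos: [474.6, -166.5, 25.8]
tool_rot: [-1.571, 0.0, 1.674]
force: [-0.9, -0.5, -1.7]
width: 23.3
t 12.45 p [ 474.6 -166.5   25.8] rot [-1.571  0.     1.674] F [-0.9 -0.5 -1.7] w 23.3 q [ 0.27  0.72  0.02  2.06 -0.04  0.36  2.  ]
```

View pics/q2.png

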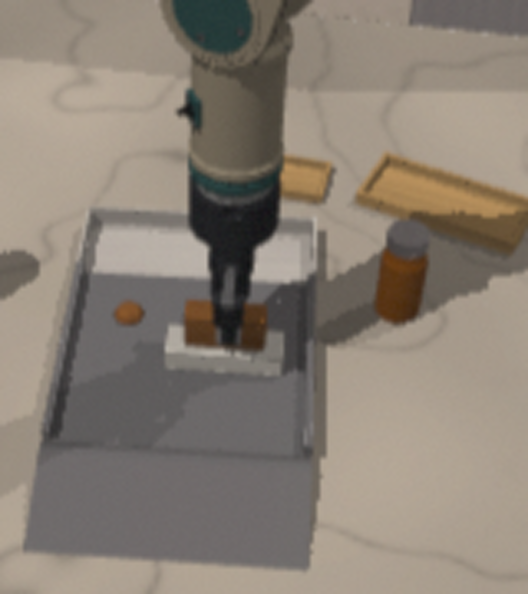

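```bash
python3 -m jog '[{"x":0,"y":1,"z":0,"ax":0,"ay":0,"az":0,"grip":12},{"x":0,"y":2,"z":0,"ax":0,"ay":0,"az":0,"grip":12},{"x":0,"y":2,"z":0,"ax":0,"ay":0,"az":0,"grip":12}]'
```

```text
clock: 12.85
eef_pos: [474.7, -167.0, 25.6]
tool_rot: [-1.572, 0.002, 1.673]
force: [-3.1, -4.0, 17.9]
width: 22.7
```

```bash
python3 -m jog '[{"x":-5,"y":-1.4,"z":0,"ax":0,"ay":0,"az":0,"grip":12},{"x":-15,"y":-1.4,"z":0,"ax":0,"ay":0,"az":0,"grip":12},{"x":-25,"y":-1.4,"z":0,"ax":0,"ay":0,"az":0,"grip":12},{"x":-35,"y":-1.4,"z":0,"ax":0,"ay":0,"az":0,"grip":12},{"x":-45,"y":-1.4,"z":0,"ax":0,"ay":0,"az":0,"grip":12}]'
python3 - <<'E'
from h import *
st();go((485.6,-268.3,25.6,96))
t=cam("top");crop(t,270,130,470,260,4,"pics/r1.png")
s=cam("side");crop(s,265,85,425,265,3.3,"pics/r2.png")
E
```

```text
clock: 13.35
eef_pos: [479.5, -206.2, 25.6]
tool_rot: [-1.57, -0.005, 1.678]
force: [-1.3, 8.5, 10.2]
width: 22.8
t 13.35 p [ 479.5 -206.2   25.6] rot [-1.57  -0.005  1.678] F [-1.3  8.5 10.2] w 22.8 q [ 0.35  0.73  0.01  2.01 -0.02  0.4   2.06]
t 13.35 p [ 479.5 -206.2   25.6] rot [-1.57  -0.005  1.678] F [-1.3  8.5 10.2] w 22.8 q [ 0.35  0.73  0.01  2.01 -0.02  0.4   2.06]
x -62.4 y -0.3 z 0.6 | ax -0.000 ay 0.003 az 0.005 dist 62
```

View pics/r1.png

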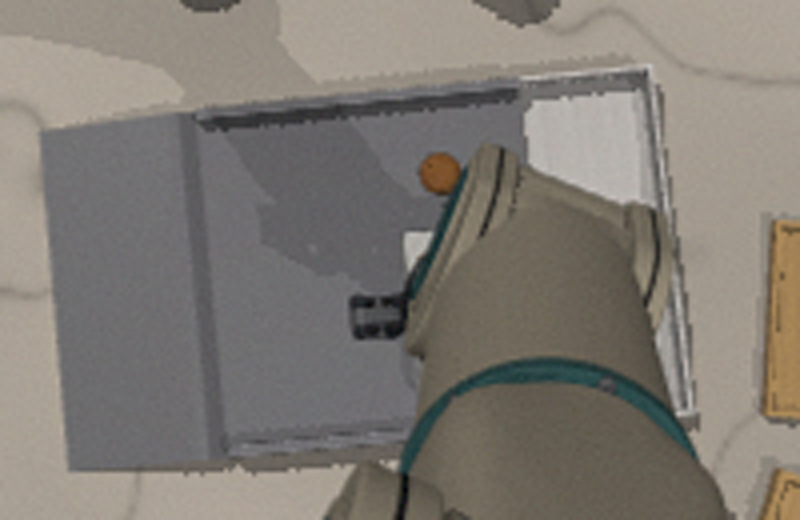

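```bash
python3 -m jog '[{"x":-10,"y":-0.5,"z":0,"ax":0,"ay":0,"az":0,"grip":12},{"x":-22,"y":-0.5,"z":0,"ax":0,"ay":0,"az":0,"grip":12},{"x":-34,"y":-0.5,"z":0,"ax":0,"ay":0,"az":0,"grip":12},{"x":-46,"y":-0.5,"z":0,"ax":0,"ay":0,"az":0,"grip":12},{"x":-58,"y":-0.5,"z":0,"ax":0,"ay":0,"az":0,"grip":12}]'
python3 -m jog '[{"x":-5,"y":0,"z":0,"ax":0,"ay":0,"az":0,"grip":12},{"x":-8,"y":0,"z":0,"ax":0,"ay":0,"az":0,"grip":12},{"x":-8,"y":0,"z":0,"ax":0,"ay":0,"az":0,"grip":12}]'
python3 - <<'E'
from h import *
st();go((485.6,-268.3,25.6,96))
s=cam("side");crop(s,265,85,425,265,3.3,"pics/s2.png")
E
```

```text
clock: 13.95
eef_pos: [485.2, -268.4, 25.7]
tool_rot: [-1.571, -0.001, 1.675]
force: [0.3, 4.7, 4.1]
width: 22.9
clock: 14.25
eef_pos: [485.8, -276.1, 25.7]
tool_rot: [-1.57, 0.0, 1.674]
force: [-0.7, 1.9, 4.5]
width: 23.2
t 14.25 p [ 485.8 -276.1   25.7] rot [-1.57   0.     1.674] F [-0.7  1.9  4.5] w 23.2 q [ 0.47  0.76 -0.    1.91  0.    0.47  2.14]
t 14.25 p [ 485.8 -276.1   25.7] rot [-1.57   0.     1.674] F [-0.7  1.9  4.5] w 23.2 q [ 0.47  0.76 -0.    1.91  0.    0.47  2.14]
x 7.8 y 0.1 z -0.6 | ax -0.000 ay -0.001 az -0.000 dist 8
```

View pics/s2.png

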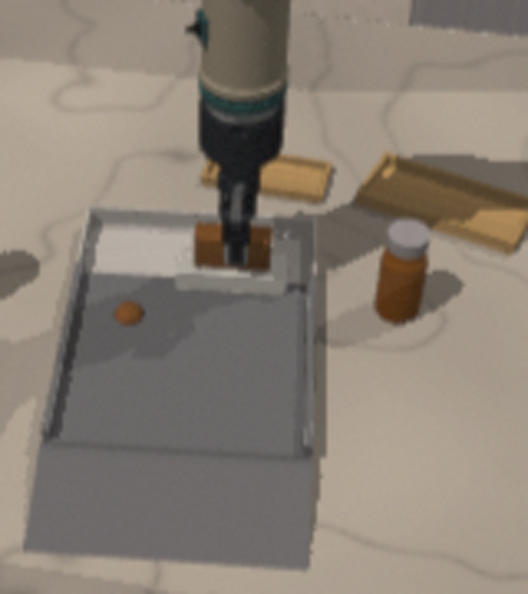

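```bash
python3 -m jog '[{"x":0,"y":-10,"z":0,"ax":0,"ay":0,"az":0,"grip":12},{"x":0,"y":-30,"z":0,"ax":0,"ay":0,"az":0,"grip":12},{"x":20,"y":-45,"z":0,"ax":0,"ay":0,"az":0,"grip":12},{"x":60,"y":-45,"z":-20,"ax":0,"ay":0,"az":0,"grip":12},{"x":100,"y":-45,"z":-40,"ax":0,"ay":0,"az":0,"grip":12}]'
python3 - <<'E'
from h import *
p=s2w(52,0)-(3.4,1);go((*p,71,96),(*p,27,96))
s=cam("side");crop(s,265,85,425,265,3.3,"pics/u2.png")
t=cam("top");crop(t,270,130,470,260,4,"pics/u1.png")
E
```

```text
clock: 14.8
eef_pos: [516.1, -173.2, 71.8]
tool_rot: [-1.573, 0.003, 1.671]
force: [2.0, 1.3, -1.8]
width: 23.0
t 14.8 p [ 516.1 -173.2   71.8] rot [-1.573  0.003  1.671] F [ 2.   1.3 -1.8] w 23.0 q [ 0.25  0.67  0.03  1.94 -0.03  0.53  1.97]
x 8.8 y 0.9 z -46.8 | ax 0.002 ay -0.004 az -0.003 dist 48
x 8.9 y 44.9 z -46.7 | ax 0.002 ay -0.004 az -0.003 dist 65
```

View pics/u2.png

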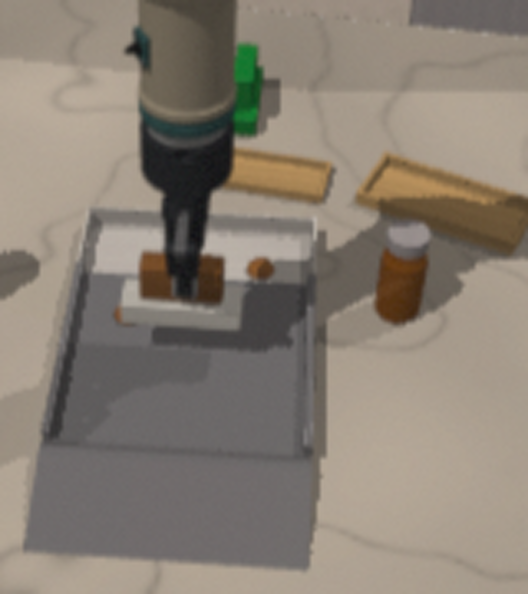

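View pics/u1.png

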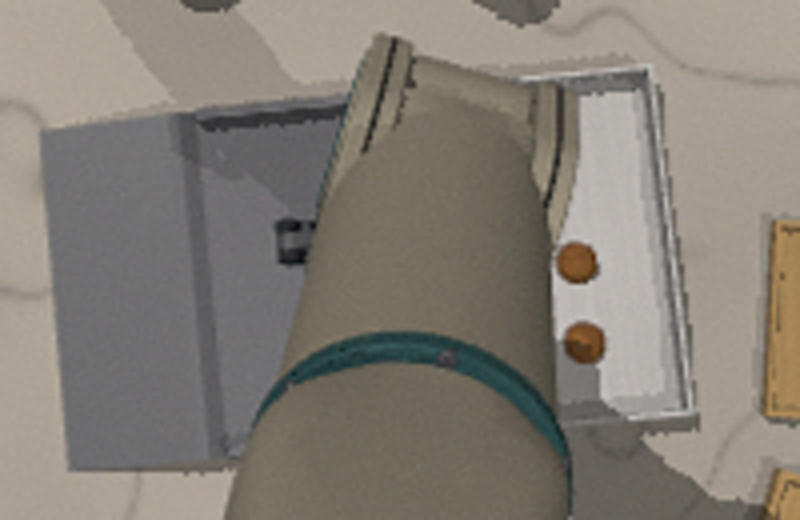

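```bash
python3 -m jog '[{"x":4,"y":0,"z":-15,"ax":0,"ay":0,"az":0,"grip":12},{"x":9,"y":0,"z":-32,"ax":0,"ay":0,"az":0,"grip":12},{"x":9,"y":0,"z":-46,"ax":0,"ay":0,"az":0,"grip":12},{"x":9,"y":0,"z":-46,"ax":0,"ay":0,"az":0,"grip":12},{"x":9,"y":0,"z":-46,"ax":0,"ay":0,"az":0,"grip":12}]'
python3 - <<'E'
from h import *
p=s2w(52,0)-(3.4,1);go((*p,71,96),(*p,27,96))
s=cam("side");crop(s,265,85,425,265,3.3,"pics/v2.png")
E
```

```text
clock: 15.4
eef_pos: [559.5, -158.9, 70.6]
tool_rot: [-1.57, 0.001, 1.675]
force: [-0.7, -0.2, -0.9]
width: 22.8
t 15.4 p [ 559.5 -158.9   70.6] rot [-1.570e+00  1.000e-03  1.675e+00] F [-0.7 -0.2 -0.9] w 22.8 q [ 0.21  0.71  0.03  1.83 -0.03  0.6   1.94]
x -1.1 y -0.4 z -2.1 | ax -0.001 ay -0.001 az -0.001 dist 2
x -1.0 y 43.6 z -2.1 | ax -0.001 ay -0.001 az -0.001 dist 44
```

View pics/v2.png

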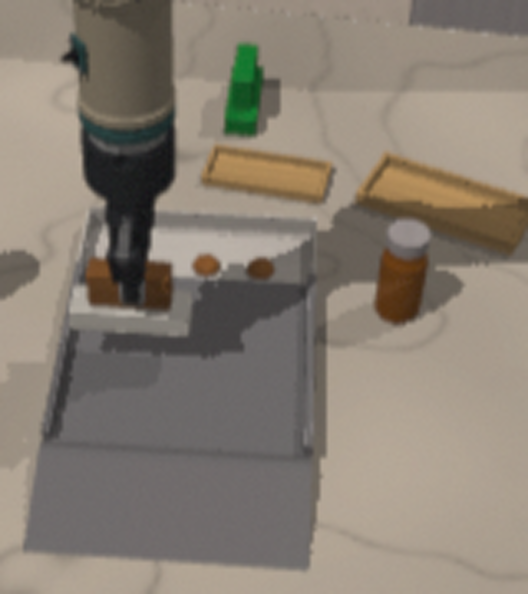

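```bash
python3 -m jog '[{"x":-1,"y":10,"z":0,"ax":0,"ay":0,"az":0,"grip":12},{"x":-1,"y":25,"z":0,"ax":0,"ay":0,"az":0,"grip":12},{"x":-1,"y":38,"z":0,"ax":0,"ay":0,"az":0,"grip":12},{"x":-1,"y":43,"z":0,"ax":0,"ay":0,"az":0,"grip":12},{"x":-1,"y":44,"z":0,"ax":0,"ay":0,"az":0,"grip":12}]'
python3 -m jog '[{"x":0,"y":1,"z":0,"ax":0,"ay":0,"az":0,"grip":12},{"x":0,"y":1,"z":0,"ax":0,"ay":0,"az":0,"grip":12}]'
python3 - <<'E'
from h import *
p=s2w(52,-107)-(3.4,1);go((*p,26,96))
s=cam("side");crop(s,265,85,425,265,3.3,"pics/w2.png")
E
```

```text
clock: 15.95
eef_pos: [559.4, -159.4, 25.9]
tool_rot: [-1.569, -0.001, 1.675]
force: [-0.2, -0.8, -1.5]
width: 23.2
clock: 16.15
eef_pos: [560.5, -159.4, 25.9]
tool_rot: [-1.571, 0.0, 1.675]
force: [1.4, -0.8, -1.0]
width: 23.0
t 16.15 p [ 560.5 -159.4   25.9] rot [-1.571  0.     1.675] F [ 1.4 -0.8 -1. ] w 23.0 q [ 0.21  0.78  0.03  1.85 -0.04  0.51  1.94]
x -107.5 y -0.1 z -1.3 | ax 0.000 ay -0.001 az -0.000 dist 108
```

View pics/w2.png

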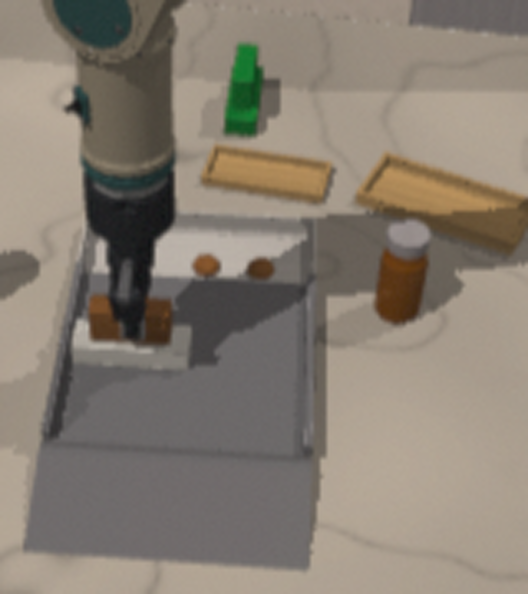

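```bash
python3 -m jog '[{"x":-8,"y":0,"z":0,"ax":0,"ay":0,"az":0,"grip":12},{"x":-20,"y":0,"z":0,"ax":0,"ay":0,"az":0,"grip":12},{"x":-32,"y":0,"z":0,"ax":0,"ay":0,"az":0,"grip":12},{"x":-44,"y":0,"z":0,"ax":0,"ay":0,"az":0,"grip":12},{"x":-56,"y":0,"z":0,"ax":0,"ay":0,"az":0,"grip":12}]'
python3 -m jog '[{"x":-12,"y":0,"z":-0.5,"ax":0,"ay":0,"az":0,"grip":12},{"x":-24,"y":0,"z":-1,"ax":0,"ay":0,"az":0,"grip":12},{"x":-36,"y":0,"z":-1,"ax":0,"ay":0,"az":0,"grip":12},{"x":-46,"y":0,"z":-1,"ax":0,"ay":0,"az":0,"grip":12},{"x":-54,"y":0,"z":-1,"ax":0,"ay":0,"az":0,"grip":12}]'
python3 - <<'E'
from h import *
p=s2w(52,-107)-(3.4,1);go((*p,26,96))
s=cam("side");crop(s,265,85,425,265,3.3,"pics/x2.png")
E
```

```text
clock: 16.7
eef_pos: [566.3, -216.5, 25.7]
tool_rot: [-1.571, 0.0, 1.674]
force: [0.6, 0.5, -0.2]
width: 22.9
clock: 17.2
eef_pos: [572.8, -269.5, 25.7]
tool_rot: [-1.571, -0.0, 1.674]
force: [0.2, 1.8, 1.1]
width: 23.4
t 17.2 p [ 572.8 -269.5   25.7] rot [-1.571 -0.     1.674] F [0.2 1.8 1.1] w 23.4 q [ 0.39  0.83  0.01  1.7  -0.01  0.61  2.08]
x 3.3 y -0.3 z -0.4 | ax -0.000 ay -0.001 az 0.000 dist 3
```

View pics/x2.png

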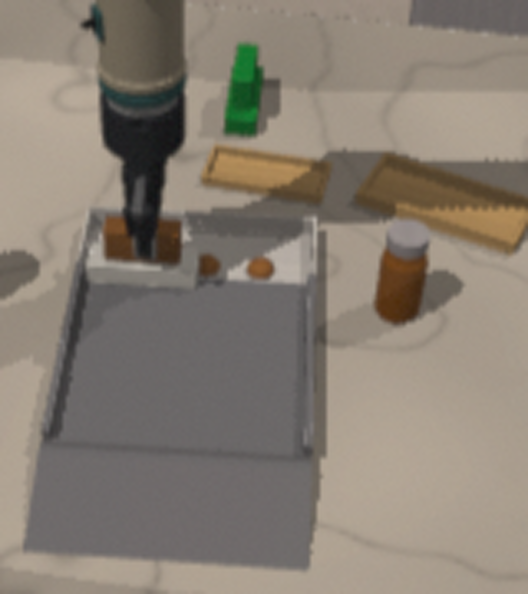

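Lift and move back a little to see all shells.

```bash
python3 -m jog '[{"x":0,"y":-10,"z":0,"ax":0,"ay":0,"az":0,"grip":12},{"x":0,"y":-30,"z":0,"ax":0,"ay":0,"az":0,"grip":12},{"x":0,"y":-60,"z":0,"ax":0,"ay":0,"az":0,"grip":12},{"x":-30,"y":-75,"z":0,"ax":0,"ay":0,"az":0,"grip":12},{"x":-75,"y":-75,"z":12,"ax":0,"ay":0,"az":0,"grip":12}]'
python3 -m jog '[{"x":-40,"y":0,"z":22,"ax":0,"ay":0.05,"az":0,"grip":12},{"x":-80,"y":0,"z":44,"ax":0,"ay":0.11,"az":0,"grip":12},{"x":-105,"y":0,"z":66,"ax":0,"ay":0.157,"az":0,"grip":12},{"x":-105,"y":0,"z":66,"ax":0,"ay":0.157,"az":0,"grip":12}]'
python3 - <<'E'
from h import *
go((476.2,-461.7,100,87))
s=cam("side");crop(s,265,85,425,265,3.3,"pics/y2.png")
t=cam("top");crop(t,270,130,510,300,3,"pics/y1.png")
E
```

```text
clock: 17.75
eef_pos: [573.9, -340.6, 104.6]
tool_rot: [-1.578, 0.0, 1.683]
force: [1.6, -0.3, -1.2]
width: 23.0
clock: 18.15
eef_pos: [507.9, -462.8, 101.2]
tool_rot: [-1.567, 0.005, 1.508]
force: [-0.6, -0.5, -1.2]
width: 23.1
t 18.15 p [ 507.9 -462.8  101.2] rot [-1.567  0.005  1.508] F [-0.6 -0.5 -1.2] w 23.1 q [ 0.67  0.8   0.04  1.5  -0.03  0.85  2.23]
x -0.9 y 1.3 z 31.7 | ax -0.004 ay -0.010 az -0.005 dist 32
```

View pics/y2.png

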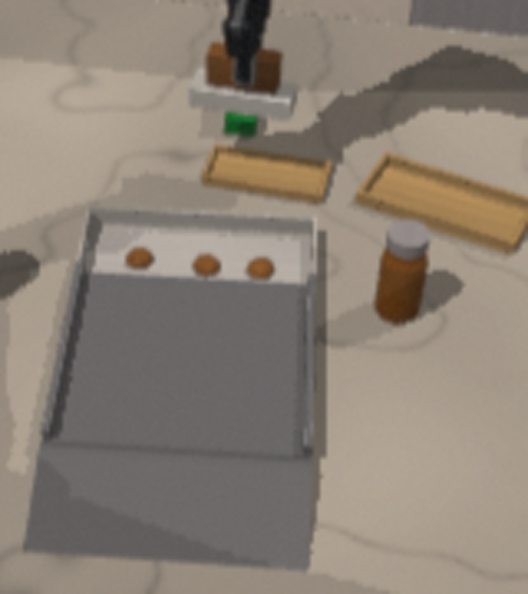

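View pics/y1.png

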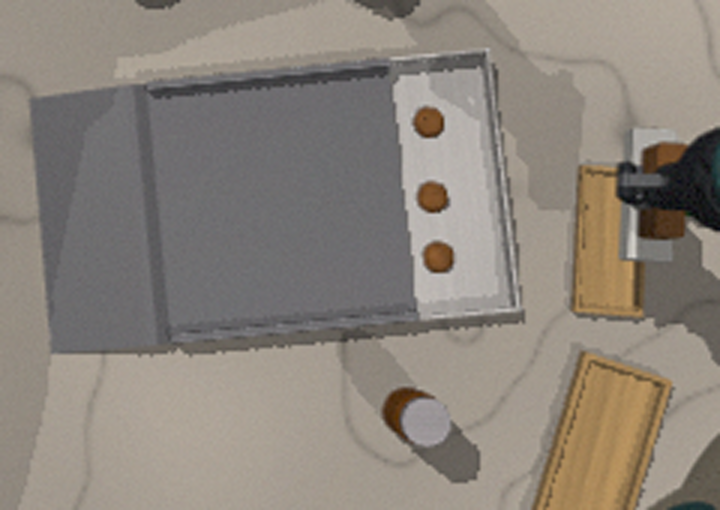

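```bash
python3 -m jog '[{"x":0,"y":0,"z":15,"ax":0,"ay":-0.005,"az":0,"grip":12},{"x":0,"y":0,"z":30,"ax":0,"ay":-0.008,"az":0,"grip":12},{"x":0,"y":0,"z":32,"ax":0,"ay":-0.008,"az":0,"grip":12},{"x":0,"y":0,"z":32,"ax":0,"ay":-0.008,"az":0,"grip":12}]'
python3 - <<'E'
from h import *
go((476.2,-461.7,45,87))
E
```

```text
clock: 18.65
eef_pos: [483.3, -452.7, 101.1]
tool_rot: [-1.572, -0.001, 1.528]
force: [0.9, -0.0, -1.0]
width: 23.2
t 18.65 p [ 483.3 -452.7  101.1] rot [-1.572e+00 -1.000e-03  1.528e+00] F [ 0.9 -0.  -1. ] w 23.2 q [ 0.7   0.76  0.02  1.58 -0.02  0.8   2.26]
x -9.3 y 56.1 z 6.7 | ax 0.001 ay 0.009 az 0.001 dist 57
```

```bash
python3 -m jog '[{"x":-5,"y":5,"z":3,"ax":0,"ay":0.005,"az":0,"grip":12},{"x":-9,"y":20,"z":6.5,"ax":0,"ay":0.009,"az":0,"grip":12},{"x":-9,"y":40,"z":6.5,"ax":0,"ay":0.009,"az":0,"grip":12},{"x":-9,"y":48,"z":6.5,"ax":0,"ay":0.009,"az":0,"grip":12},{"x":-9,"y":48,"z":6.5,"ax":0,"ay":0.009,"az":0,"grip":12}]'
python3 - <<'E'
from h import *
go((476.2,-461.7,45,87),(476.2,-461.7,17,87))
s=cam("side");crop(s,300,70,400,170,6,"pics/z2.png")
E
```

```text
clock: 19.15
eef_pos: [474.0, -461.6, 50.3]
tool_rot: [-1.568, -0.003, 1.517]
force: [0.3, -0.2, -1.9]
width: 23.1
t 19.15 p [ 474.  -461.6   50.3] rot [-1.568 -0.003  1.517] F [ 0.3 -0.2 -1.9] w 23.1 q [ 0.72  0.83  0.02  1.6  -0.03  0.72  2.27]
x 0.0 y 5.3 z -2.2 | ax -0.003 ay -0.001 az 0.003 dist 6
x -0.1 y 33.3 z -2.3 | ax -0.003 ay -0.001 az 0.003 dist 33
```

View pics/z2.png

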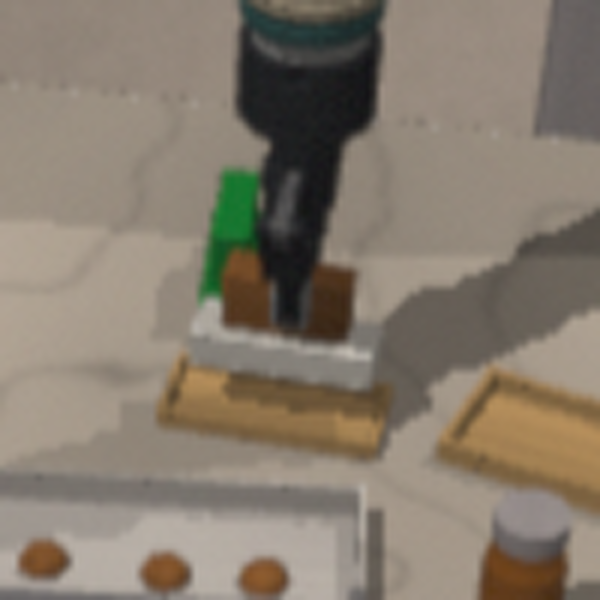

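```bash
python3 -m jog '[{"x":0,"y":8,"z":-1,"ax":0,"ay":0,"az":0,"grip":12},{"x":0,"y":18,"z":-1,"ax":0,"ay":0,"az":0,"grip":12},{"x":0,"y":27,"z":-1,"ax":0,"ay":0,"az":0,"grip":12},{"x":0,"y":32,"z":-1,"ax":0,"ay":0,"az":0,"grip":12},{"x":0,"y":32,"z":-1,"ax":0,"ay":0,"az":0,"grip":12}]'
python3 -m jog '[{"x":0,"y":1.5,"z":0,"ax":0,"ay":0,"az":0,"grip":12},{"x":0,"y":1.5,"z":0,"ax":0,"ay":0,"az":0,"grip":12}]'
```

```text
clock: 19.7
eef_pos: [475.4, -462.1, 19.5]
tool_rot: [-1.569, -0.001, 1.517]
force: [0.2, -0.1, -1.3]
width: 22.9
clock: 19.9
eef_pos: [476.2, -462.9, 19.4]
tool_rot: [-1.571, 0.0, 1.517]
force: [-0.2, -0.4, -0.9]
width: 23.2
```

```bash
python3 -m jog '[{"x":0,"y":1,"z":0,"ax":0,"ay":0,"az":0,"grip":12},{"x":0,"y":2,"z":0,"ax":0,"ay":0,"az":0,"grip":12},{"x":0,"y":2,"z":0,"ax":0,"ay":0,"az":0,"grip":12}]'
python3 -m jog '[{"x":0,"y":1.5,"z":0,"ax":0,"ay":0,"az":0,"grip":12},{"x":0,"y":1.5,"z":0,"ax":0,"ay":0,"az":0,"grip":12}]'
```

```text
clock: 20.2
eef_pos: [476.1, -462.7, 17.2]
tool_rot: [-1.571, -0.0, 1.517]
force: [-0.0, -0.3, -1.0]
width: 22.9
clock: 20.4
eef_pos: [476.2, -462.9, 15.8]
tool_rot: [-1.571, 0.0, 1.517]
force: [-0.3, -0.2, -0.4]
width: 23.0
```

```bash
python3 -m jog '[{"x":0,"y":0.3,"z":0,"ax":0,"ay":0,"az":0,"grip":40},{"x":0,"y":0.3,"z":0,"ax":0,"ay":0,"az":0,"grip":50},{"x":0,"y":0.3,"z":0,"ax":0,"ay":0,"az":0,"grip":56},{"x":0,"y":0.3,"z":0,"ax":0,"ay":0,"az":0,"grip":56},{"x":0,"y":-10,"z":0,"ax":0,"ay":0,"az":0,"grip":56}]'
python3 -m jog '[{"x":0,"y":-20,"z":0,"ax":0,"ay":0,"az":0,"grip":56},{"x":0,"y":-50,"z":0,"ax":0,"ay":0,"az":0,"grip":56},{"x":0,"y":-90,"z":0,"ax":0,"ay":0,"az":0,"grip":56},{"x":0,"y":-135,"z":0,"ax":0,"ay":0,"az":0,"grip":56},{"x":0,"y":-180,"z":0,"ax":0,"ay":0,"az":0,"grip":56}]'
python3 - <<'E'
from h import *
st()
s=cam("side");crop(s,300,70,400,170,6,"pics/aa2.png")
t=cam("top");cv2.imwrite("pics/aa1.png",t["bgr"]);crop(t,440,170,520,250,7,"pics/aa3.png")
E
```

```text
clock: 20.9
eef_pos: [475.2, -461.8, 24.7]
tool_rot: [-1.568, -0.002, 1.517]
force: [-0.6, 0.1, -0.6]
width: 56.0
clock: 21.4
eef_pos: [475.9, -462.5, 208.2]
tool_rot: [-1.571, 0.0, 1.517]
force: [1.6, -0.9, 0.6]
width: 56.6
t 21.4 p [ 475.9 -462.5  208.2] rot [-1.571  0.     1.517] F [ 1.6 -0.9  0.6] w 56.6 q [ 0.71  0.65  0.03  1.47 -0.02  1.02  2.27]
```

View pics/aa2.png

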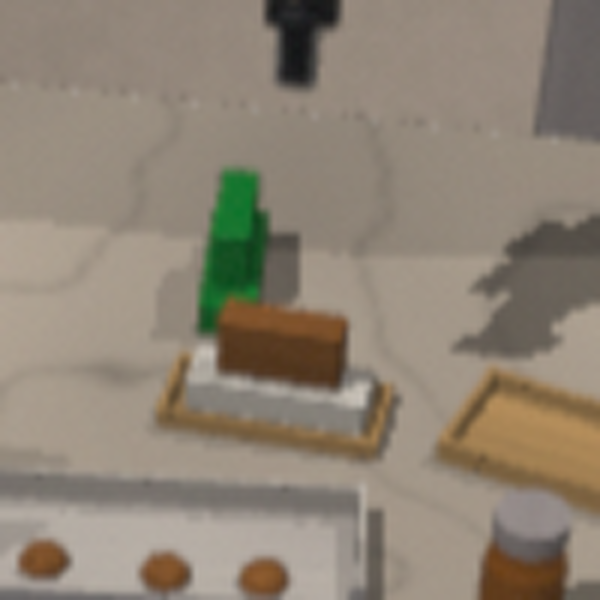

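View pics/aa1.png

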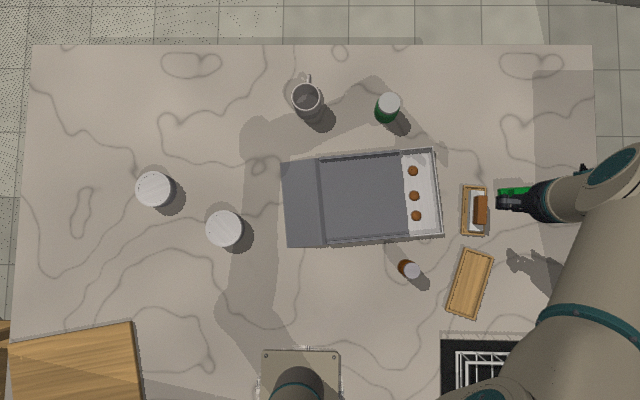

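View pics/aa3.png

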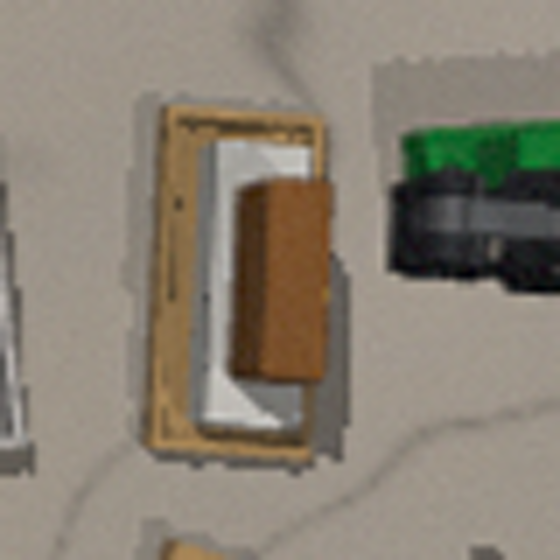

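Run:
```python
from h import *
t=cam("top")
hsv=cv2.cvtColor(t["bgr"],cv2.COLOR_BGR2HSV)
m=cv2.inRange(hsv,(0,0,165),(180,45,255));m[:,:100]=0;m[:,300:]=0;m[:150]=0;m[270:]=0
m=cv2.morphologyEx(m,cv2.MORPH_OPEN,np.ones((3,3),np.uint8))
for c in cv2.findContours(m,cv2.RETR_EXTERNAL,cv2.CHAIN_APPROX_NONE)[0]:
    if cv2.contourArea(c)>300:
        e=cv2.fitEllipse(c);r=ray(t,e[0],50);k=np.linalg.norm(r-ray(t,(e[0][0]+1,e[0][1]),50));print(e,np.round(r,1),"d",np.array(e[1])*k,"stand",np.round(w2s(*r[:2]),1))
crop(t,120,150,270,270,5,"pics/bb.png")
go((570,-300,208,87),(590,-120,208,70),(580,80,208,40))
```

```text
((222.5035858154297, 228.37905883789062), (34.37342071533203, 36.69465255737305), 35.905338287353516) [422. 207.  50.] d [90.97400583 97.11746652] stand [-52.2 378.7]
((151.8606719970703, 188.5491943359375), (33.2454833984375, 35.590919494628906), 41.94893264770508) [524.8 400.4  50. ] d [89.70629678 96.03498763] stand [ 70.4 560.3]
((216.3035888671875, 155.8703155517578), (13.149431228637695, 88.01243591308594), 93.9521484375) [614.5 230.7  50. ] d [ 35.38909996 236.86810771] stand [141.8 382.2]
t 21.55 p [ 477.9 -464.6  210.7] rot [-1.578  0.006  1.517] F [-0.3  0.1 -0.2] w 55.9 q [ 0.71  0.65  0.03  1.47 -0.02  1.02  2.27]
x 169.4 y 2.3 z -83.0 | ax 0.007 ay -0.002 az -0.006 dist 189
x 350.2 y 1.3 z -93.3 | ax 0.008 ay 0.295 az -0.005 dist 362
x 549.3 y 0.1 z -72.5 | ax 0.009 ay 0.819 az -0.002 dist 554
```

View pics/bb.png

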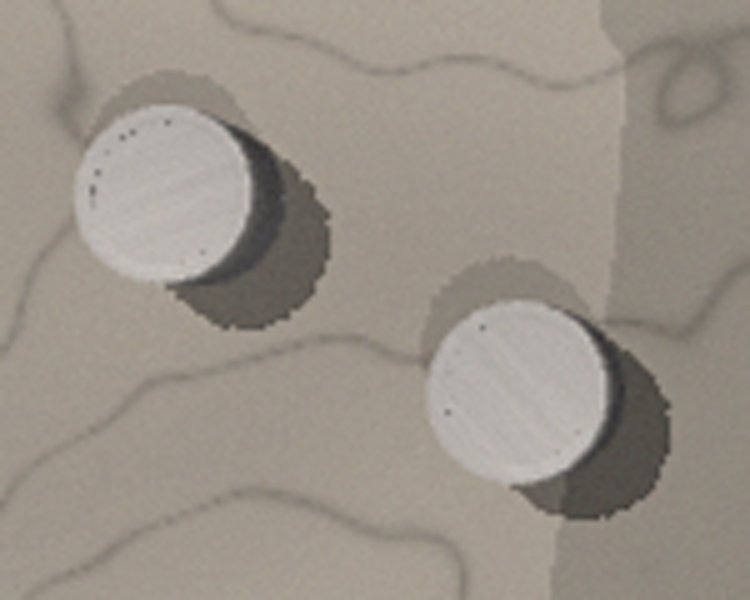

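```bash
python3 -m jog '[{"x":25,"y":0,"z":-20,"ax":0,"ay":0,"az":0,"grip":56},{"x":65,"y":0,"z":-40,"ax":0,"ay":0.03,"az":0,"grip":56},{"x":105,"y":0,"z":-60,"ax":0,"ay":0.08,"az":0,"grip":56},{"x":150,"y":0,"z":-78,"ax":0,"ay":0.18,"az":0,"grip":56},{"x":195,"y":0,"z":-88,"ax":0,"ay":0.28,"az":0,"grip":56}]'
python3 - <<'E'
from h import *
go((590,-120,208,62),(580,80,208,40),(530,240,208,6))
E
```

```text
clock: 22.05
eef_pos: [575.1, -270.4, 204.6]
tool_rot: [-1.57, -0.001, 1.233]
force: [1.1, 0.4, -0.2]
width: 56.0
t 22.05 p [ 575.1 -270.4  204.6] rot [-1.570e+00 -1.000e-03  1.233e+00] F [ 1.1  0.4 -0.2] w 56.0 q [ 0.33  0.61  0.11  1.56 -0.08  0.97  1.7 ]
x 146.8 y -3.2 z 35.8 | ax -0.001 ay 0.151 az 0.001 dist 151
x 332.2 y -3.0 z 111.4 | ax -0.001 ay 0.535 az 0.001 dist 350
x 466.6 y -2.8 z 211.6 | ax -0.001 ay 1.129 az 0.000 dist 512
```

```bash
python3 -m jog '[{"x":42,"y":0,"z":8,"ax":0,"ay":0.1,"az":0,"grip":56},{"x":86,"y":0,"z":18,"ax":0,"ay":0.2,"az":0,"grip":56},{"x":130,"y":0,"z":30,"ax":0,"ay":0.3,"az":0,"grip":56},{"x":174,"y":0,"z":45,"ax":0,"ay":0.4,"az":0,"grip":56},{"x":216,"y":0,"z":62,"ax":0,"ay":0.5,"az":0,"grip":56}]'
python3 - <<'E'
from h import *
go((580,80,208,30),(530,240,208,6),(*s2w(-53,490),150,6))
E
```

```text
clock: 22.55
eef_pos: [585.9, -46.1, 204.8]
tool_rot: [-1.569, 0.001, 0.733]
force: [0.3, -0.4, -0.4]
width: 55.9
t 22.55 p [585.9 -46.1 204.8] rot [-1.569e+00  1.000e-03  7.330e-01] F [ 0.3 -0.4 -0.4] w 55.9 q [-0.13  0.55  0.26  1.7  -0.17  0.91  0.92]
x 80.0 y -3.1 z 97.7 | ax -0.001 ay 0.210 az -0.001 dist 126
x 150.0 y -3.0 z 250.0 | ax -0.001 ay 0.628 az -0.001 dist 292
x 112.4 y 55.2 z 388.2 | ax -0.001 ay 0.628 az -0.001 dist 408
```

```bash
python3 -m jog '[{"x":28,"y":0,"z":34,"ax":0,"ay":0.1,"az":0,"grip":56},{"x":54,"y":0,"z":72,"ax":0,"ay":0.22,"az":0,"grip":56},{"x":80,"y":0,"z":110,"ax":0,"ay":0.34,"az":0,"grip":56},{"x":95,"y":0,"z":155,"ax":0,"ay":0.46,"az":0,"grip":56},{"x":105,"y":0,"z":200,"ax":0,"ay":0.58,"az":0,"grip":56}]'
python3 -m jog '[{"x":12,"y":0,"z":45,"ax":0,"ay":0.05,"az":0,"grip":56},{"x":24,"y":0,"z":90,"ax":0,"ay":0.05,"az":0,"grip":56},{"x":20,"y":0,"z":130,"ax":0,"ay":0.05,"az":0,"grip":56},{"x":10,"y":0,"z":170,"ax":0,"ay":0.05,"az":0,"grip":56},{"x":0,"y":0,"z":195,"ax":0,"ay":0.05,"az":0,"grip":56}]'
python3 - <<'E'
from h import *
go((*s2w(-53,490),150,6))
E
```

```text
clock: 23.05
eef_pos: [528.7, 172.5, 204.8]
tool_rot: [-1.571, 0.001, 0.153]
force: [1.4, 1.4, -0.6]
width: 55.8
clock: 23.55
eef_pos: [497.0, 366.5, 204.4]
tool_rot: [-1.57, 0.002, 0.111]
force: [-0.3, 1.4, 0.1]
width: 55.8
t 23.55 p [497.  366.5 204.4] rot [-1.57   0.002  0.111] F [-0.3  1.4  0.1] w 55.8 q [-0.94  0.62  0.43  1.62 -0.3   0.97 -0.29]
x -92.3 y 54.6 z -39.0 | ax -0.001 ay 0.006 az -0.002 dist 114
```

```bash
python3 -m jog '[{"x":-30,"y":10,"z":-12,"ax":-0.07,"ay":0,"az":0,"grip":56},{"x":-60,"y":25,"z":-24,"ax":-0.14,"ay":0,"az":0,"grip":56},{"x":-85,"y":40,"z":-34,"ax":-0.22,"ay":0,"az":0,"grip":56},{"x":-92,"y":50,"z":-39,"ax":-0.3,"ay":0,"az":0,"grip":56},{"x":-92,"y":55,"z":-39,"ax":-0.3,"ay":0,"az":0,"grip":56}]'
python3 - <<'E'
from h import *
s=st()
c=cam("side");t=cam("top");cv2.imwrite("pics/cc2.png",c["bgr"]);cv2.imwrite("pics/cc1.png",t["bgr"])
print(proj(c,s["eef_pos"]),proj(t,s["eef_pos"]))
E
```

```text
clock: 24.05
eef_pos: [408.8, 316.2, 148.2]
tool_rot: [-1.873, 0.004, 0.113]
force: [0.3, 0.9, 0.2]
width: 56.0
t 24.05 p [408.8 316.2 148.2] rot [-1.873  0.004  0.113] F [0.3 0.9 0.2] w 56.0 q [-1.21  0.69  0.56  1.79 -0.13  0.92 -0.53]
[326.97170654 325.08768514] [165.23379036 233.00803046]
```

View pics/cc2.png

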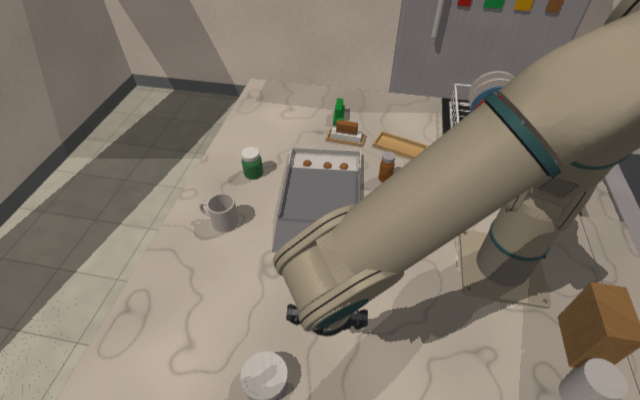

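View pics/cc1.png

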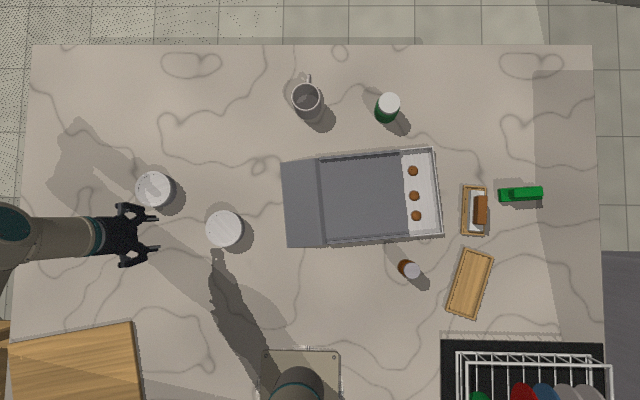

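Run:
```python
from h import *
c=cam("side");t=cam("top")
for uv,z in(((592,378),50),((592,378),100),((592,385),0),((265,368),50)):
    r=ray(c,uv,z);print(uv,np.round(r,0),np.round(proj(t,r),0))
for uv in((157.5,219),(157.5,247)):
    for z in(150,177): r=ray(t,uv,z);print(np.round(r,0),np.round(proj(c,r)))
crop(c,540,270,640,400,5,"pics/dd.png")
```

```text
(592, 378) [-132.  279.   50.] [186. 449.]
(592, 378) [-102.  302.  100.] [169. 447.]
(592, 385) [-157.  272.    0.] [195. 449.]
(265, 368) [525. 387.  50.] [157. 189.]
[442. 336. 150.] [308. 331.]
[441. 324. 177.] [310. 319.]
[375. 332. 150.] [343. 336.]
[377. 320. 177.] [343. 323.]
```

View pics/dd.png

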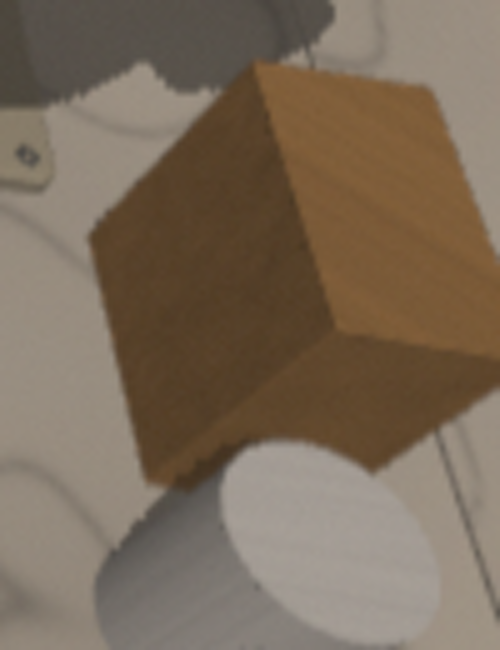

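```bash
cat >> h.py <<'E'
def got(*T,tilt=0.3,yaw=6):
    """targets in the stand's frame (x,y,z of TCP)"""
    s=st();print("stand TCP",np.round(w2s(*s["eef_pos"][:2]),1))
    R=Ro.from_euler("xyz",s["tool_rot"]).as_matrix()
    Rt=Ro.from_euler("xyz",[-np.pi/2-tilt,0,np.radians(yaw)]).as_matrix();v=Ro.from_matrix(R.T@Rt).as_rotvec()
    for t in T:
        w=np.array([*s2w(t[0],t[1]),t[2]]);d=R.T@(w-s["eef_pos"])
        print(t,"x %.1f y %.1f z %.1f | ax %.3f ay %.3f az %.3f"%(*d,*v),"dist %.0f"%np.linalg.norm(d))
def tins(t):
    hsv=cv2.cvtColor(t["bgr"],cv2.COLOR_BGR2HSV)
    m=cv2.inRange(hsv,(0,0,165),(180,45,255));m[:,:60]=0;m[:,470:]=0;m[:120]=0;m[290:]=0
    m=cv2.morphologyEx(m,cv2.MORPH_OPEN,np.ones((3,3),np.uint8))
    for c in cv2.findContours(m,cv2.RETR_EXTERNAL,cv2.CHAIN_APPROX_NONE)[0]:
        if 200<cv2.contourArea(c)<2500:
            e=cv2.fitEllipse(c)
            for z in (50,64):
                r=ray(t,e[0],z);print("tin? px",np.round(e[0],1),"axes",np.round(e[1],1),"z",z,np.round(r[:2],1),"stand",np.round(w2s(*r[:2]),1))
E
python3 - <<'E'
from h import *
got((-53,490,60),(-53,490,2))
E
```

```text
t 24.25 p [413.5 313.4 151.2] rot [-1.87e+00 -1.00e-03  1.05e-01] F [ 1.  -0.1  0.1] w 56.0 q [-1.21  0.69  0.56  1.79 -0.13  0.92 -0.53]
stand TCP [-49.5 485.4]
(-53, 490, 60) x -3.6 y 85.8 z 31.3 | ax -0.001 ay -0.000 az 0.001 dist 91
(-53, 490, 2) x -3.7 y 141.2 z 48.4 | ax -0.001 ay -0.000 az 0.001 dist 149
```

```bash
python3 -m jog '[{"x":-1,"y":25,"z":9,"ax":0,"ay":0,"az":0,"grip":56},{"x":-2,"y":55,"z":19,"ax":0,"ay":0,"az":0,"grip":56},{"x":-3,"y":85,"z":29,"ax":0,"ay":0,"az":0,"grip":56},{"x":-3.5,"y":110,"z":38,"ax":0,"ay":0,"az":0,"grip":56},{"x":-3.5,"y":120,"z":42,"ax":0,"ay":0,"az":0,"grip":56}]'
python3 -m jog '[{"x":0,"y":10,"z":3,"ax":0,"ay":0,"az":0,"grip":56},{"x":0,"y":18,"z":6,"ax":0,"ay":0,"az":0,"grip":56},{"x":0,"y":20,"z":6,"ax":0,"ay":0,"az":0,"grip":56}]'
python3 - <<'E'
from h import *
got((-53,440,2))
c=cam("side");t=cam("top");crop(t,60,150,300,300,3.3,"pics/ee1.png");tins(t)
E
```

```text
clock: 24.75
eef_pos: [408.6, 317.2, 22.5]
tool_rot: [-1.871, 0.001, 0.104]
force: [-0.2, -1.2, 0.5]
width: 55.9
clock: 25.05
eef_pos: [408.6, 318.5, 2.8]
tool_rot: [-1.87, -0.0, 0.107]
force: [0.6, -0.7, -0.4]
width: 55.7
t 25.05 p [408.6 318.5   2.8] rot [-1.87  -0.     0.107] F [ 0.6 -0.7 -0.4] w 55.7 q [-1.15  0.91  0.46  1.86 -0.22  0.64 -0.52]
stand TCP [-53.8 491. ]
(-53, 440, 2) x 0.7 y 15.8 z -48.5 | ax -0.001 ay 0.002 az 0.001 dist 51
tin? px [103.2 283.8] axes [13.3 25. ] z 50 [272.8 516.4] stand [-168.2  702. ]
tin? px [103.2 283.8] axes [13.3 25. ] z 64 [274.8 508.2] stand [-167.   693.7]
tin? px [152.  281.9] axes [19.8 41.4] z 50 [280.  387.2] stand [-174.5  572.8]
tin? px [152.  281.9] axes [19.8 41.4] z 64 [281.9 380.8] stand [-173.3  566.2]
tin? px [334.1 268.4] axes [44.7 68.4] z 50 [323.2 -87.1] stand [-181.1   96.5]
tin? px [334.1 268.4] axes [44.7 68.4] z 64 [324.5 -87.2] stand [-179.8   96.4]
tin? px [293.8 254.9] axes [16.3 19.9] z 50 [356.2  17.8] stand [-137.3  197.5]
tin? px [293.8 254.9] axes [16.3 19.9] z 64 [357.1  16.4] stand [-136.6  195.9]
tin? px [152.6 188. ] axes [32.9 34.3] z 50 [526.2 398.6] stand [ 71.6 558.4]
tin? px [152.6 188. ] axes [32.9 34.3] z 64 [524.8 392. ] stand [ 69.5 552. ]
tin? px [418.1 190.1] axes [30.1 89.5] z 50 [ 529.1 -303.6] stand [   1.  -140.3]
tin? px [418.1 190.1] axes [30.1 89.5] z 64 [ 527.6 -300.8] stand [-1.000e-01 -1.373e+02]
tin? px [119.1 155.1] axes [16.3 28. ] z 50 [614.2 494.4] stand [169.1 644.5]
tin? px [119.1 155.1] axes [16.3 28. ] z 64 [611.6 486.6] stand [165.7 636.9]
tin? px [ 74.  142.5] axes [24.3 37.3] z 50 [647.5 620.6] stand [215.4 766.5]
tin? px [ 74.  142.5] axes [24.3 37.3] z 64 [644.5 611. ] stand [211.4 757.3]
tin? px [447.6 131.3] axes [26.1 66.9] z 50 [ 685.8 -381.9] stand [ 148.8 -234.5]
tin? px [447.6 131.3] axes [26.1 66.9] z 64 [ 682.3 -377.9] stand [ 145.6 -230.2]
```

View pics/ee1.png

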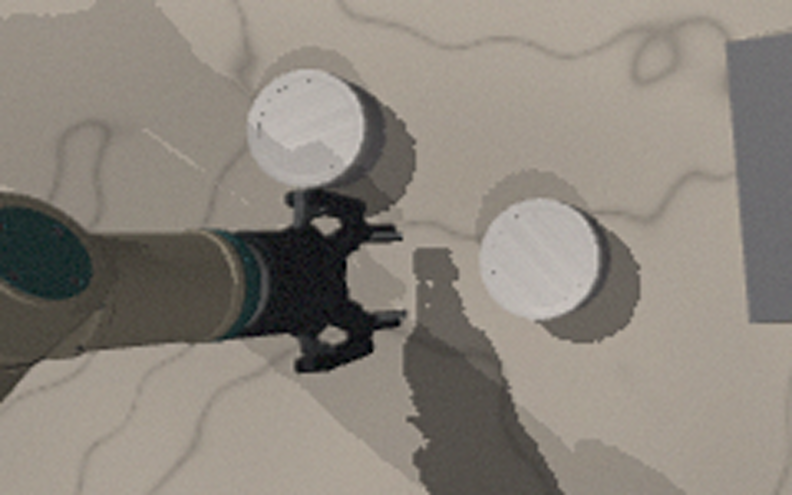

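```bash
python3 -m jog '[{"x":0,"y":3,"z":-10,"ax":0,"ay":0,"az":0,"grip":56},{"x":0,"y":9,"z":-29,"ax":0,"ay":0,"az":0,"grip":56},{"x":0,"y":15,"z":-48,"ax":0,"ay":0,"az":0,"grip":56},{"x":0,"y":18,"z":-58,"ax":0,"ay":0,"az":0,"grip":56},{"x":0.5,"y":20.5,"z":-67,"ax":0,"ay":0,"az":0,"grip":56}]'
python3 -m jog '[{"x":0,"y":3,"z":-10,"ax":0,"ay":0,"az":0,"grip":56},{"x":0,"y":6,"z":-20,"ax":0,"ay":0,"az":0,"grip":56},{"x":0,"y":9.3,"z":-30,"ax":0,"ay":0,"az":0,"grip":56},{"x":0,"y":12.4,"z":-40,"ax":0,"ay":0,"az":0,"grip":56}]'
python3 - <<'E'
from h import *
got((-53,300,2))
t=cam("top");crop(t,60,150,300,300,3.3,"pics/ff1.png")
E
```

```text
clock: 25.65
eef_pos: [416.5, 247.9, 3.5]
tool_rot: [-1.87, -0.0, 0.106]
force: [1.0, -1.2, -0.7]
width: 55.8
clock: 26.05
eef_pos: [421.1, 207.8, 3.0]
tool_rot: [-1.869, -0.001, 0.108]
force: [-0.1, 5.3, 2.2]
width: 56.5
t 26.05 p [421.1 207.8   3. ] rot [-1.869e+00 -1.000e-03  1.080e-01] F [-0.1  5.3  2.2] w 56.5 q [-1.    0.86  0.45  2.04 -0.18  0.46 -0.39]
stand TCP [-52.9 379.6]
(-53, 300, 2) x -0.4 y 24.3 z -75.8 | ax -0.002 ay 0.003 az 0.002 dist 80
```

View pics/ff1.png

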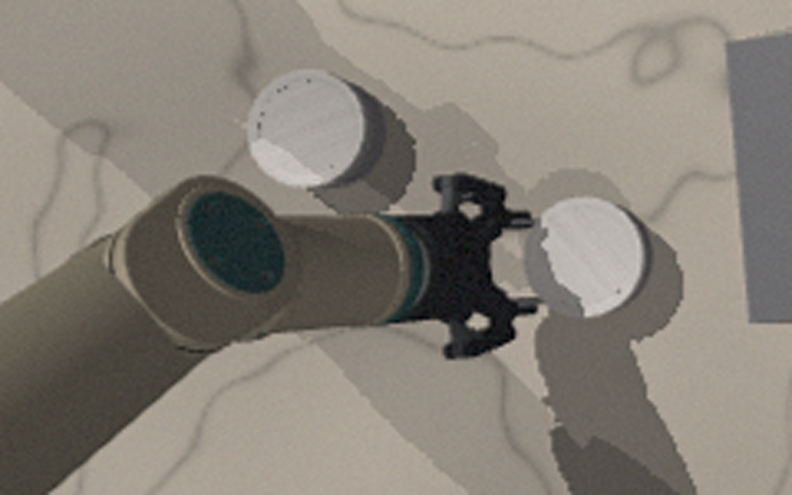

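```bash
python3 -m jog '[{"x":0,"y":3.5,"z":-12,"ax":0,"ay":0,"az":0,"grip":56},{"x":0,"y":8,"z":-27,"ax":0,"ay":0,"az":0,"grip":56},{"x":0,"y":12.5,"z":-42,"ax":0,"ay":0,"az":0,"grip":56},{"x":0,"y":17,"z":-57,"ax":0,"ay":0,"az":0,"grip":56},{"x":0,"y":21,"z":-70,"ax":0,"ay":0,"az":0,"grip":56}]'
python3 -m jog '[{"x":0,"y":3,"z":-11,"ax":0,"ay":0,"az":0,"grip":56},{"x":0,"y":6,"z":-22,"ax":0,"ay":0,"az":0,"grip":56},{"x":0,"y":9.3,"z":-33,"ax":0,"ay":0,"az":0,"grip":56},{"x":0,"y":12.4,"z":-44,"ax":0,"ay":0,"az":0,"grip":56}]'
python3 - <<'E'
from h import *
got((-52,200,4))
t=cam("top");crop(t,160,150,400,300,3.3,"pics/gg1.png")
c=cam("side");crop(c,200,130,440,330,3.3,"pics/gg2.png")
E
```

```text
clock: 26.6
eef_pos: [428.0, 132.5, 3.5]
tool_rot: [-1.872, 0.001, 0.106]
force: [-0.5, 4.2, 0.3]
width: 55.6
clock: 27.0
eef_pos: [433.4, 88.3, 4.7]
tool_rot: [-1.871, 0.0, 0.107]
force: [-0.4, 3.6, -1.8]
width: 56.0
t 27.0 p [433.4  88.3   4.7] rot [-1.871  0.     0.107] F [-0.4  3.6 -1.8] w 56.0 q [-0.79  0.83  0.43  2.18 -0.12  0.29 -0.24]
stand TCP [-53.1 259.5]
(-52, 200, 4) x 1.0 y 18.2 z -56.6 | ax -0.000 ay 0.003 az 0.001 dist 59
```

View pics/gg1.png

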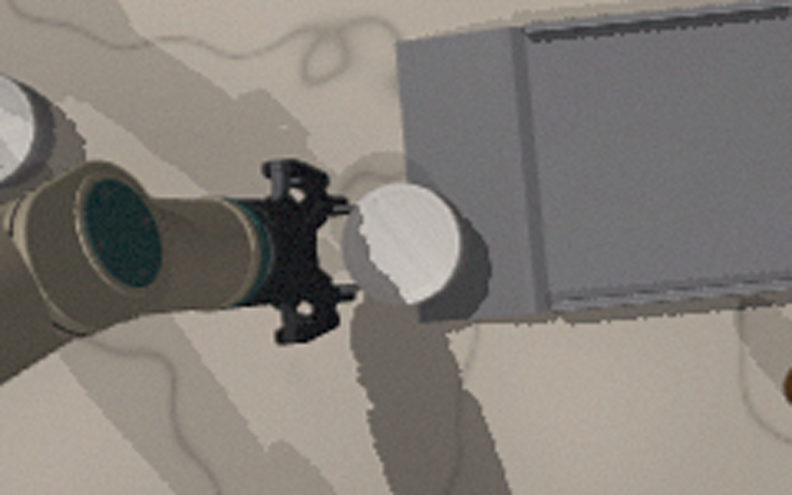

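View pics/gg2.png

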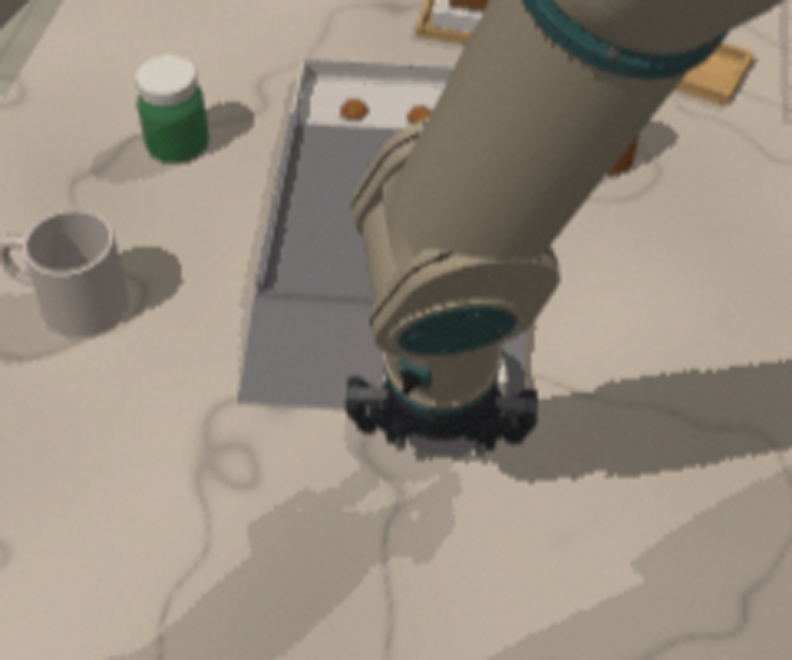

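```bash
python3 -m jog '[{"x":2,"y":3,"z":-11,"ax":0,"ay":0,"az":0,"grip":56},{"x":4,"y":6,"z":-22,"ax":0,"ay":0,"az":0,"grip":56},{"x":6,"y":9.3,"z":-33,"ax":0,"ay":0,"az":0,"grip":56},{"x":8,"y":12.4,"z":-44,"ax":0,"ay":0,"az":0,"grip":56}]'
python3 - <<'E'
from h import *
got((-38,150,5))
t=cam("top");crop(t,160,150,400,300,3.3,"pics/hh1.png")
c=cam("side");crop(c,200,130,440,330,3.3,"pics/hh2.png")
E
```

```text
clock: 27.5
eef_pos: [446.1, 44.2, 5.8]
tool_rot: [-1.87, 0.001, 0.107]
force: [-3.3, 12.1, 7.7]
width: 56.3
t 27.5 p [446.1  44.2   5.8] rot [-1.87e+00  1.00e-03  1.07e-01] F [-3.3 12.1  7.7] w 56.3 q [-0.69  0.82  0.43  2.19 -0.09  0.26 -0.18]
stand TCP [-45.1 214.3]
(-38, 150, 5) x 6.9 y 19.7 z -61.2 | ax -0.000 ay 0.003 az 0.000 dist 65
```

View pics/hh1.png

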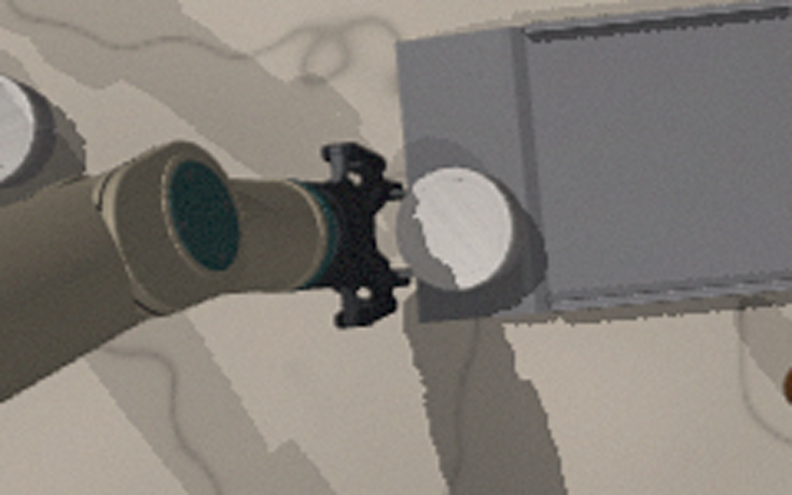

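```bash
python3 -m jog '[{"x":3,"y":1,"z":-11,"ax":0,"ay":0,"az":0,"grip":56},{"x":6,"y":3,"z":-22,"ax":0,"ay":0,"az":0,"grip":56},{"x":9,"y":4.3,"z":-33,"ax":0,"ay":0,"az":0,"grip":56}]'
python3 - <<'E'
from h import *
got((-32,150,19))
t=cam("top");crop(t,160,150,400,300,3.3,"pics/ii1.png")
c=cam("side");crop(c,200,130,440,330,3.3,"pics/ii2.png")
E
```

```text
clock: 27.9
eef_pos: [457.9, 15.3, 11.4]
tool_rot: [-1.867, 0.002, 0.11]
force: [-5.9, 16.3, 10.3]
width: 56.4
t 27.9 p [457.9  15.3  11.4] rot [-1.867  0.002  0.11 ] F [-5.9 16.3 10.3] w 56.4 q [-0.61  0.81  0.43  2.19 -0.06  0.25 -0.13]
stand TCP [-36.5 184.3]
(-32, 150, 19) x 4.3 y 2.7 z -35.1 | ax -0.003 ay 0.005 az -0.000 dist 35
```

View pics/ii1.png

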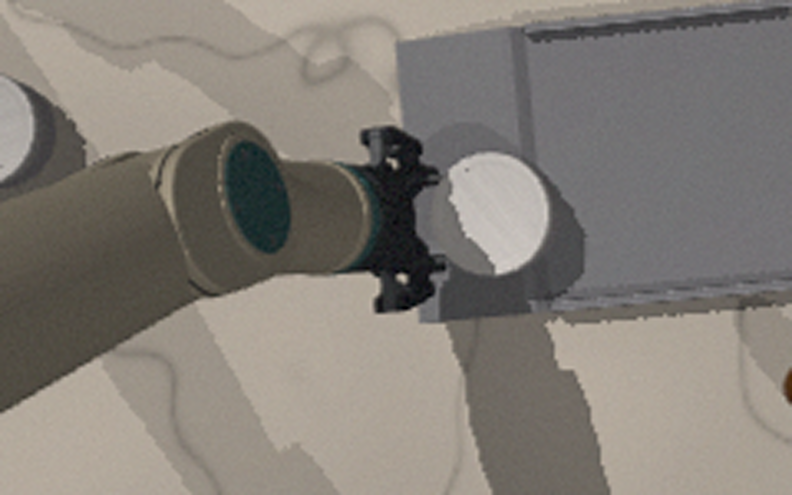

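View pics/ii2.png

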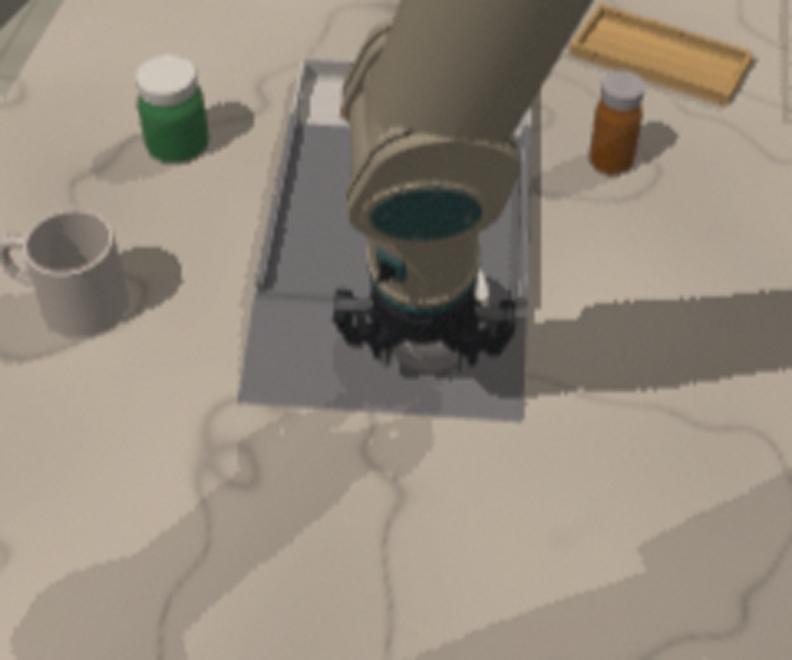

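```bash
python3 -m jog '[{"x":2,"y":1,"z":-11,"ax":0.03,"ay":0,"az":0,"grip":56},{"x":4,"y":2,"z":-22,"ax":0.07,"ay":0,"az":0,"grip":56},{"x":5,"y":3,"z":-33,"ax":0.11,"ay":0,"az":0,"grip":56}]'
python3 - <<'E'
from h import *
got((-28,120,22),tilt=0.19)
t=cam("top");crop(t,160,150,400,300,3.3,"pics/jj1.png")
c=cam("side");crop(c,200,130,440,330,3.3,"pics/jj2.png")
E
```

```text
clock: 28.3
eef_pos: [466.8, -17.2, 18.7]
tool_rot: [-1.758, 0.001, 0.111]
force: [0.1, 1.8, -1.6]
width: 55.8
t 28.3 p [466.8 -17.2  18.7] rot [-1.758e+00  1.000e-03  1.110e-01] F [ 0.1  1.8 -1.6] w 55.8 q [-0.37  0.74  0.29  2.18 -0.03  0.25 -0.01]
stand TCP [-31.  151.1]
(-28, 120, 22) x 2.8 y 2.5 z -31.2 | ax -0.003 ay 0.006 az 0.001 dist 31
```

View pics/jj1.png

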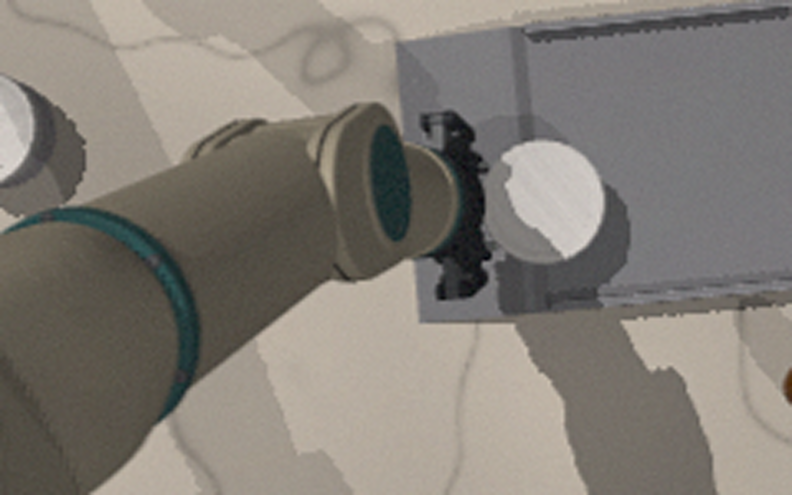

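View pics/jj2.png

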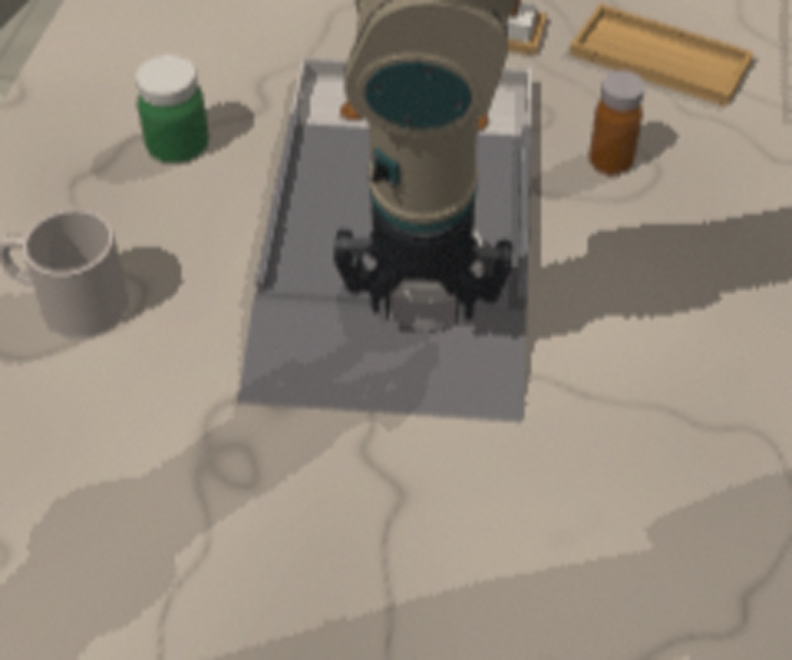

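```bash
python3 -m jog '[{"x":2,"y":4,"z":-9,"ax":0,"ay":0,"az":0,"grip":56},{"x":4,"y":9,"z":-20,"ax":0,"ay":0,"az":0,"grip":56},{"x":5,"y":14,"z":-31,"ax":0,"ay":0,"az":0,"grip":56},{"x":6,"y":16,"z":-43,"ax":0,"ay":0,"az":0,"grip":56}]'
python3 - <<'E'
from h import *
got((-25,60,8),(-25,20,8),tilt=0.19)
t=cam("top");crop(t,160,150,400,300,3.3,"pics/kk1.png")
c=cam("side");crop(c,200,130,440,330,3.3,"pics/kk2.png")
E
```

```text
clock: 28.8
eef_pos: [477.9, -60.5, 10.0]
tool_rot: [-1.759, 0.001, 0.113]
force: [-0.5, 1.6, -1.5]
width: 55.6
t 28.8 p [477.9 -60.5  10. ] rot [-1.759e+00  1.000e-03  1.130e-01] F [-0.5  1.6 -1.5] w 55.6 q [-0.2   0.75  0.19  2.16  0.27  0.24 -0.21]
stand TCP [-24.5 106.9]
(-25, 60, 8) x -0.9 y 10.8 z -45.6 | ax -0.002 ay 0.008 az 0.001 dist 47
(-25, 20, 8) x -1.2 y 18.2 z -84.9 | ax -0.002 ay 0.008 az 0.001 dist 87
```

View pics/kk1.png

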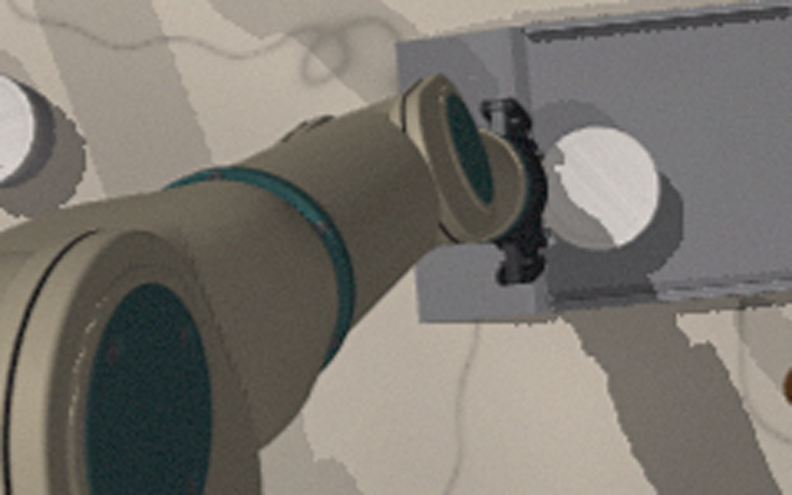

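View pics/kk2.png

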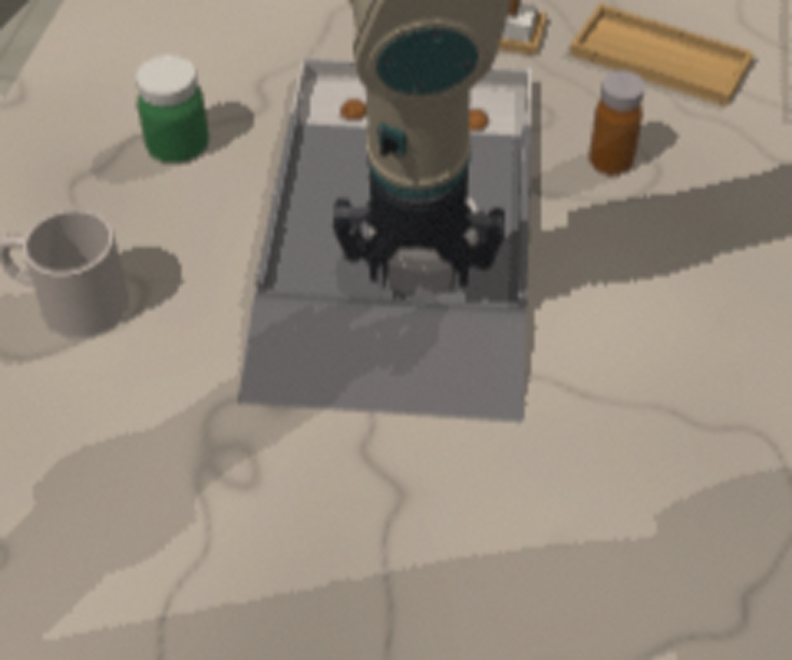

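```bash
python3 -m jog '[{"x":0,"y":1,"z":-12,"ax":0.03,"ay":0,"az":0,"grip":56},{"x":0,"y":2,"z":-25,"ax":0.06,"ay":0,"az":0,"grip":56},{"x":0,"y":4,"z":-38,"ax":0.09,"ay":0,"az":0,"grip":56},{"x":0,"y":6,"z":-50,"ax":0.12,"ay":0,"az":0,"grip":56}]'
python3 - <<'E'
from h import *
got((-25,8,12),tilt=0.06)
t=cam("top");crop(t,160,150,400,300,3.3,"pics/ll1.png")
c=cam("side");crop(c,200,130,440,330,3.3,"pics/ll2.png")
E
```

```text
clock: 29.3
eef_pos: [482.5, -112.4, 13.5]
tool_rot: [-1.639, 0.002, 0.109]
force: [-0.3, 2.5, -1.9]
width: 56.3
t 29.3 p [ 482.5 -112.4   13.5] rot [-1.639  0.002  0.109] F [-0.3  2.5 -1.9] w 56.3 q [ 0.13  0.73 -0.02  2.11  0.27  0.3  -0.02]
stand TCP [-25.3  54.8]
(-25, 8, 12) x 0.1 y 4.7 z -46.6 | ax 0.008 ay 0.004 az -0.002 dist 47
```

View pics/ll1.png

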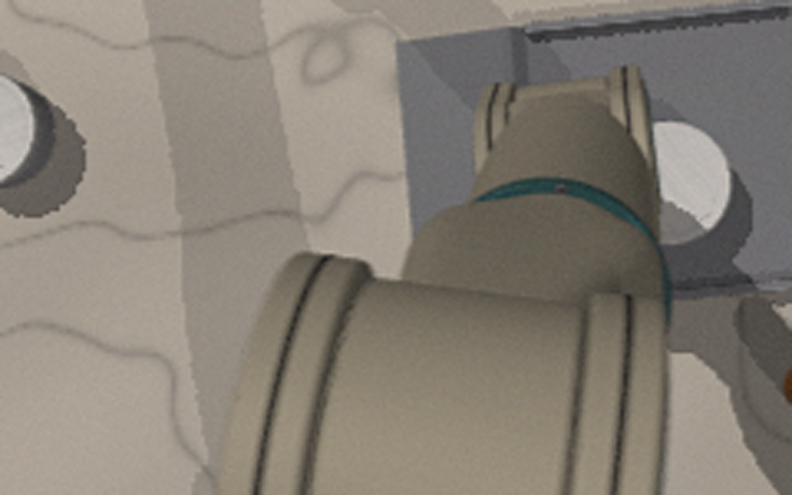

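View pics/ll2.png

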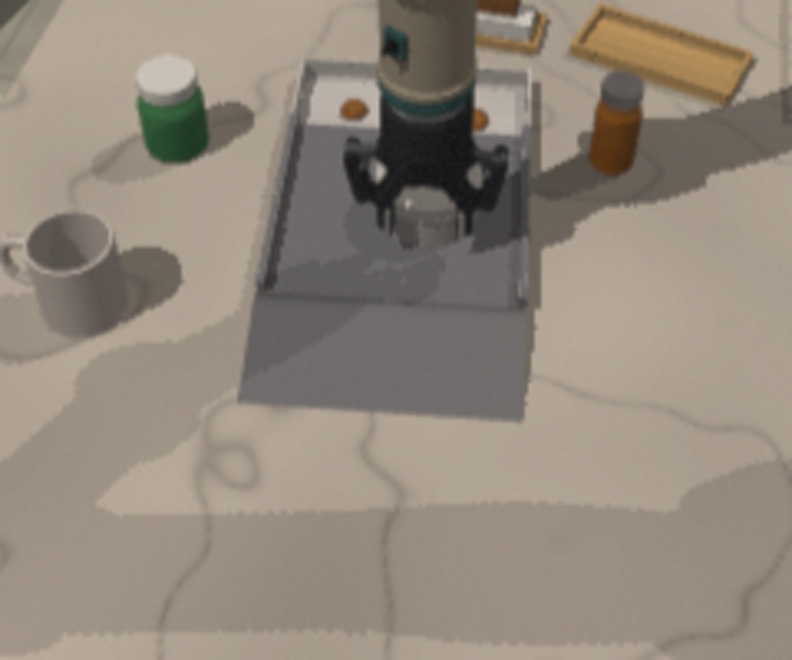

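Run:
```python
from h import *
t=cam("top")
for p in((733,184),(687,243),(672,121)):
    r=ray(t,(160+p[0]/3.3,150+p[1]/3.3),64);print(np.round(r,1),w2s(*r[:2]))
```

```text
[ 486.1 -208.7   64. ] [-31.83580974 -41.40295943]
[ 439.7 -173.2   64. ] [-74.279547    -1.25389135]
[ 534.9 -161.    64. ] [21.71678456  0.9753215 ]
```

```bash
python3 -m jog '[{"x":0,"y":1,"z":-10,"ax":0,"ay":0,"az":0,"grip":56},{"x":0,"y":2,"z":-20,"ax":0,"ay":0,"az":0,"grip":56},{"x":0,"y":3,"z":-30,"ax":0,"ay":0,"az":0,"grip":56},{"x":0,"y":4,"z":-39,"ax":0,"ay":0,"az":0,"grip":56}]'
python3 -m jog '[{"x":0,"y":0,"z":10,"ax":0,"ay":0,"az":0,"grip":56},{"x":0,"y":0,"z":30,"ax":0,"ay":0,"az":0,"grip":56},{"x":0,"y":-30,"z":50,"ax":0,"ay":0,"az":0,"grip":56},{"x":0,"y":-70,"z":80,"ax":0,"ay":0,"az":0,"grip":56},{"x":0,"y":-110,"z":110,"ax":0,"ay":0,"az":0,"grip":56}]'
python3 - <<'E'
from h import *
got((68,400,150),(68,660,150),tilt=0.06)
t=cam("top");cv2.imwrite("pics/mm1.png",t["bgr"])
c=cam("side");cv2.imwrite("pics/mm2.png",c["bgr"])
E
```

```text
clock: 29.85
eef_pos: [487.8, -150.8, 13.2]
tool_rot: [-1.64, -0.0, 0.11]
force: [-0.8, 7.8, 5.7]
width: 55.7
clock: 30.35
eef_pos: [474.0, -34.1, 115.8]
tool_rot: [-1.641, 0.002, 0.107]
force: [1.7, 0.4, 0.2]
width: 56.2
t 30.35 p [474.  -34.1 115.8] rot [-1.641  0.002  0.107] F [1.7 0.4 0.2] w 56.2 q [-0.    0.52 -0.06  2.09  0.2   0.53 -0.11]
stand TCP [-25.5 133.5]
(68, 400, 150) x 94.0 y -53.0 z 263.3 | ax 0.010 ay 0.002 az -0.001 dist 285
(68, 660, 150) x 94.6 y -71.3 z 522.6 | ax 0.010 ay 0.002 az -0.001 dist 536
```

View pics/mm1.png

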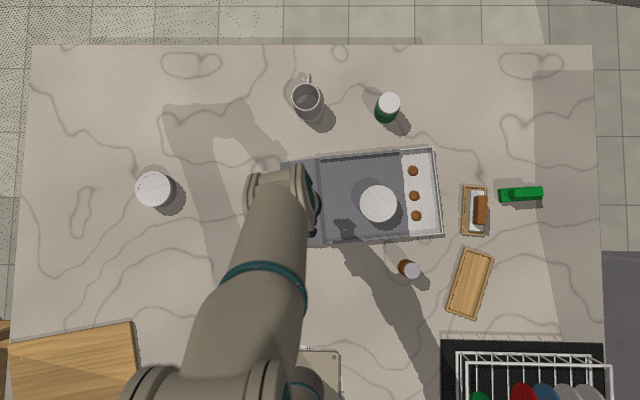

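View pics/mm2.png

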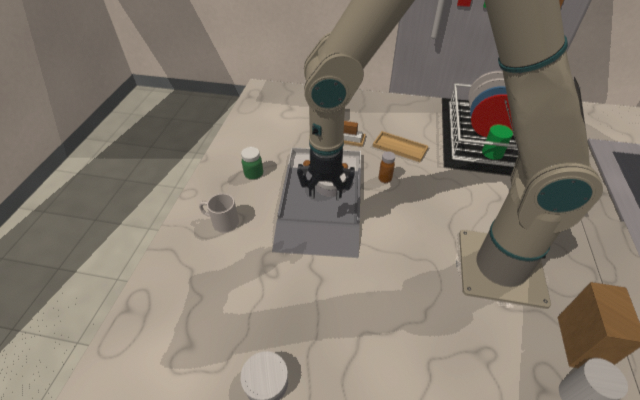

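```bash
python3 -m jog '[{"x":8,"y":-18,"z":30,"ax":0,"ay":0,"az":0,"grip":56},{"x":20,"y":-36,"z":70,"ax":0,"ay":0,"az":0,"grip":56},{"x":32,"y":-50,"z":112,"ax":0,"ay":0,"az":0,"grip":56},{"x":46,"y":-53,"z":156,"ax":0,"ay":0,"az":0,"grip":56},{"x":60,"y":-56,"z":200,"ax":0,"ay":0,"az":0,"grip":56}]'
python3 -m jog '[{"x":8,"y":-3,"z":45,"ax":0,"ay":0,"az":0,"grip":56},{"x":16,"y":-6,"z":90,"ax":0,"ay":0,"az":0,"grip":56},{"x":24,"y":-9,"z":135,"ax":0,"ay":0,"az":0,"grip":56},{"x":30,"y":-12,"z":180,"ax":0,"ay":0,"az":0,"grip":56},{"x":34,"y":-15,"z":225,"ax":0,"ay":0,"az":0,"grip":56}]'
python3 - <<'E'
from h import *
got((70,665,140),tilt=0.3)
t=cam("top");tins(t)
E
```

```text
clock: 30.95
eef_pos: [513.0, 174.6, 157.0]
tool_rot: [-1.642, -0.001, 0.107]
force: [0.4, 0.6, 0.4]
width: 56.1
clock: 31.45
eef_pos: [522.5, 402.3, 155.2]
tool_rot: [-1.643, -0.0, 0.107]
force: [0.7, 0.9, -0.5]
width: 56.0
t 31.45 p [522.5 402.3 155.2] rot [-1.643 -0.     0.107] F [ 0.7  0.9 -0.5] w 56.0 q [-0.7   0.72 -0.06  1.5   0.12  0.98 -0.71]
stand TCP [ 68.3 562.4]
(70, 665, 140) x 1.9 y 7.8 z 103.4 | ax -0.228 ay 0.002 az 0.000 dist 104
tin? px [179.5 278.3] axes [26.5 58.9] z 50 [290.7 315.3] stand [-171.4  500.1]
tin? px [179.5 278.3] axes [26.5 58.9] z 64 [292.4 309.8] stand [-170.2  494.5]
tin? px [331.5 268.2] axes [37.5 56.8] z 50 [323.7 -80.6] stand [-179.9  103. ]
tin? px [331.5 268.2] axes [37.5 56.8] z 64 [325.  -80.7] stand [-178.6  102.7]
tin? px [244.  247.3] axes [14.9 26.4] z 50 [373.6 148.5] stand [-106.3  325.6]
tin? px [244.  247.3] axes [14.9 26.4] z 64 [374.3 145.3] stand [-106.   322.3]
tin? px [278.1 221.5] axes [13.5 30.8] z 50 [442.2  61. ] stand [-47.3 231.4]
tin? px [278.1 221.5] axes [13.5 30.8] z 64 [441.9  58.9] stand [-47.8 229.4]
tin? px [377
[... 243 characters left out ...]
7.9] axes [22.7 78. ] z 64 [554.2 145.5] stand [ 73.  303.7]
tin? px [418.1 189.8] axes [30.2 88.4] z 50 [ 529.9 -303.7] stand [   1.8 -140.5]
tin? px [418.1 189.8] axes [30.2 88.4] z 64 [ 528.5 -300.8] stand [   0.7 -137.5]
tin? px [ 76.  143.5] axes [23.4 37.9] z 50 [644.8 614.6] stand [212.1 760.8]
tin? px [ 76.  143.5] axes [23.4 37.9] z 64 [641.8 605.1] stand [208.1 751.7]
tin? px [452.5 128.3] axes [19.3 55.7] z 50 [ 694.  -394.6] stand [ 155.5 -248. ]
tin? px [452.5 128.3] axes [19.3 55.7] z 64 [ 690.3 -390.4] stand [ 152.3 -243.5]
tin? px [156.8 142.3] axes [26.9 65.4] z 50 [649.9 393.5] stand [194.  540.3]
tin? px [156.8 142.3] axes [26.9 65.4] z 64 [646.8 387. ] stand [190.3 534.2]
```

```bash
python3 -m jog '[{"x":0.5,"y":0,"z":25,"ax":-0.05,"ay":0,"az":0,"grip":56},{"x":1,"y":2,"z":55,"ax":-0.1,"ay":0,"az":0,"grip":56},{"x":1.5,"y":4,"z":85,"ax":-0.16,"ay":0,"az":0,"grip":56},{"x":2,"y":8,"z":103,"ax":-0.228,"ay":0,"az":0,"grip":56},{"x":2,"y":8,"z":104,"ax":-0.228,"ay":0,"az":0,"grip":56}]'
python3 - <<'E'
from h import *
got((70.5,665,60),(70.5,665,2),tilt=0.3)
t=cam("top");crop(t,0,120,240,270,3.3,"pics/nn1.png");tins(t)
E
```

```text
clock: 32.0
eef_pos: [508.4, 509.2, 136.0]
tool_rot: [-1.87, 0.005, 0.115]
force: [-0.5, 1.1, -0.9]
width: 56.2
t 32.0 p [508.4 509.2 136. ] rot [-1.87   0.005  0.115] F [-0.5  1.1 -0.9] w 56.2 q [-0.94  0.94  0.02  1.09  0.19  1.33 -0.88]
stand TCP [ 65.4 670.2]
(70.5, 665, 60) x 5.4 y 74.1 z 17.4 | ax -0.001 ay 0.011 az -0.002 dist 76
(70.5, 665, 2) x 5.7 y 129.5 z 34.5 | ax -0.001 ay 0.011 az -0.002 dist 134
tin? px [330.2 268. ] axes [31.7 43.2] z 50 [324.2 -77.2] stand [-179.1  106.4]
tin? px [330.2 268. ] axes [31.7 43.2] z 64 [325.5 -77.3] stand [-177.8  106. ]
tin? px [377.8 203.1] axes [35.4 35.9] z 50 [ 493.8 -199.1] stand [-23.1 -32.7]
tin? px [377.8 203.1] axes [35.4 35.9] z 64 [ 492.8 -197.6] stand [-24.  -31.1]
tin? px [152.3 188.1] axes [33.7 33.8] z 50 [526.1 399.3] stand [ 71.5 559.1]
tin? px [152.3 188.1] axes [33.7 33.8] z 64 [524.6 392.7] stand [ 69.4 552.7]
tin? px [418.1 189.9] axes [30.1 88. ] z 50 [ 529.6 -303.8] stand [   1.5 -140.6]
tin? px [418.1 189.9] axes [30.1 88. ] z 64 [ 528.2 -300.9] stand [   0.4 -137.5]
tin? px [131.7 135.9] axes [ 34.3 105.9] z 50 [666.9 463.1] stand [218.2 607.8]
tin? px [131.7 135.9] axes [ 34.3 105.9] z 64 [663.6 455.6] stand [214.2 600.7]
```

View pics/nn1.png

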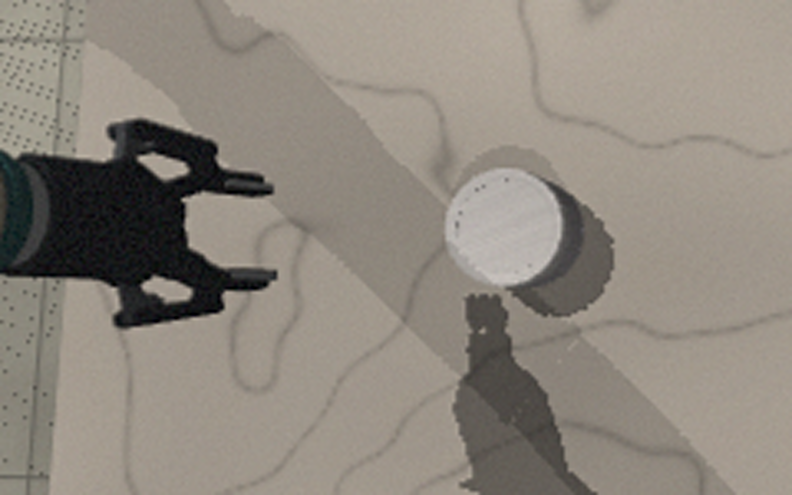

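```bash
python3 -m jog '[{"x":2,"y":20,"z":5,"ax":0,"ay":0.005,"az":0,"grip":56},{"x":4,"y":50,"z":13,"ax":0,"ay":0.01,"az":0,"grip":56},{"x":5.5,"y":80,"z":21,"ax":0,"ay":0.011,"az":0,"grip":56},{"x":5.5,"y":105,"z":28,"ax":0,"ay":0.011,"az":0,"grip":56},{"x":5.5,"y":118,"z":31,"ax":0,"ay":0.011,"az":0,"grip":56}]'
python3 -m jog '[{"x":0,"y":8,"z":3,"ax":0,"ay":0,"az":0,"grip":56},{"x":0,"y":11,"z":4,"ax":0,"ay":0,"az":0,"grip":56},{"x":0,"y":11,"z":4,"ax":0,"ay":0,"az":0,"grip":56}]'
python3 - <<'E'
from h import *
got((70.5,600,2),(66,500,2),tilt=0.3)
E
```

```text
clock: 32.55
eef_pos: [519.6, 496.1, 16.8]
tool_rot: [-1.873, -0.001, 0.095]
force: [-0.1, 0.3, -0.2]
width: 56.2
clock: 32.85
eef_pos: [520.0, 500.4, 8.2]
tool_rot: [-1.868, -0.004, 0.096]
force: [0.5, 0.2, 0.3]
width: 56.0
t 32.85 p [520.  500.4   8.2] rot [-1.868 -0.004  0.096] F [0.5 0.2 0.3] w 56.0 q [-0.92  1.08  0.02  1.16  0.21  1.13 -0.92]
stand TCP [ 76.1 660.2]
(70.5, 600, 2) x -5.1 y 23.5 z -55.8 | ax -0.003 ay -0.009 az 0.002 dist 61
(66, 500, 2) x -8.7 y 52.8 z -151.5 | ax -0.003 ay -0.009 az 0.002 dist 161
```

```bash
python3 -m jog '[{"x":-2,"y":5,"z":-10,"ax":0,"ay":-0.004,"az":0,"grip":56},{"x":-4,"y":12,"z":-25,"ax":0,"ay":-0.009,"az":0,"grip":56},{"x":-5,"y":18,"z":-38,"ax":0,"ay":-0.009,"az":0,"grip":56},{"x":-5,"y":20,"z":-44,"ax":0,"ay":-0.009,"az":0,"grip":56},{"x":-5,"y":20,"z":-44,"ax":0,"ay":-0.009,"az":0,"grip":56}]'
python3 - <<'E'
from h import *
got((70,560,2),(66,500,2),tilt=0.3)
t=cam("top");crop(t,50,120,290,270,3.3,"pics/oo1.png")
E
```

```text
clock: 33.35
eef_pos: [520.4, 451.5, 2.5]
tool_rot: [-1.868, -0.002, 0.104]
force: [1.0, -0.2, 0.6]
width: 55.8
t 33.35 p [520.4 451.5   2.5] rot [-1.868 -0.002  0.104] F [ 1.  -0.2  0.6] w 55.8 q [-0.88  1.03  0.03  1.3   0.22  1.03 -0.9 ]
stand TCP [ 71.3 611.6]
(70, 560, 2) x -1.2 y 15.6 z -49.2 | ax -0.003 ay -0.002 az 0.002 dist 52
(66, 500, 2) x -5.2 y 33.2 z -106.6 | ax -0.003 ay -0.002 az 0.002 dist 112
```

View pics/oo1.png

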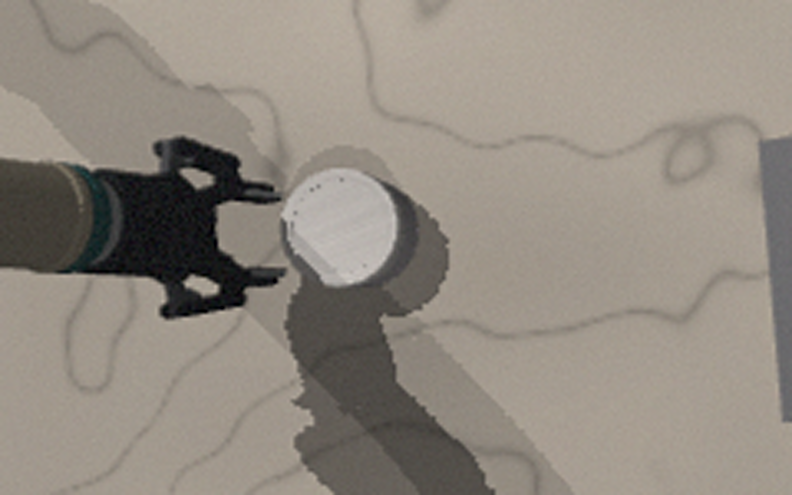

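Aligned: tips at (280,195)/(285,275), tin centre (338,227). Push on.

```bash
python3 -m jog '[{"x":0,"y":3,"z":-10,"ax":0,"ay":0,"az":0,"grip":56},{"x":-1,"y":7,"z":-22,"ax":0,"ay":0,"az":0,"grip":56},{"x":-2,"y":12,"z":-38,"ax":0,"ay":0,"az":0,"grip":56},{"x":-2.5,"y":16.5,"z":-54,"ax":0,"ay":0,"az":0,"grip":56},{"x":-3,"y":21.5,"z":-70,"ax":0,"ay":0,"az":0,"grip":56}]'
python3 -m jog '[{"x":-1,"y":5,"z":-16,"ax":0,"ay":0,"az":0,"grip":56},{"x":-1.5,"y":10,"z":-32,"ax":0,"ay":0,"az":0,"grip":56},{"x":-2,"y":15,"z":-48,"ax":0,"ay":0,"az":0,"grip":56},{"x":-2.5,"y":20,"z":-64,"ax":0,"ay":0,"az":0,"grip":56},{"x":-3,"y":25,"z":-80,"ax":0,"ay":0,"az":0,"grip":56}]'
python3 - <<'E'
from h import *
got((62,400,2),(58,300,2),tilt=0.3)
t=cam("top");crop(t,80,120,320,270,3.3,"pics/pp1.png")
E
```

```text
clock: 33.9
eef_pos: [523.7, 380.4, 1.3]
tool_rot: [-1.865, -0.002, 0.107]
force: [-0.4, 1.8, -0.1]
width: 55.8
clock: 34.4
eef_pos: [530.0, 297.0, 1.1]
tool_rot: [-1.865, -0.002, 0.107]
force: [0.2, 3.9, 2.0]
width: 56.0
t 34.4 p [530.  297.    1.1] rot [-1.865 -0.002  0.107] F [0.2 3.9 2. ] w 56.0 q [-0.74  0.92  0.05  1.64  0.29  0.78 -0.82]
stand TCP [ 64.7 457. ]
(62, 400, 2) x -2.8 y 15.6 z -54.8 | ax -0.006 ay 0.001 az 0.003 dist 57
(58, 300, 2) x -7.1 y 44.6 z -150.5 | ax -0.006 ay 0.001 az 0.003 dist 157
```

View pics/pp1.png

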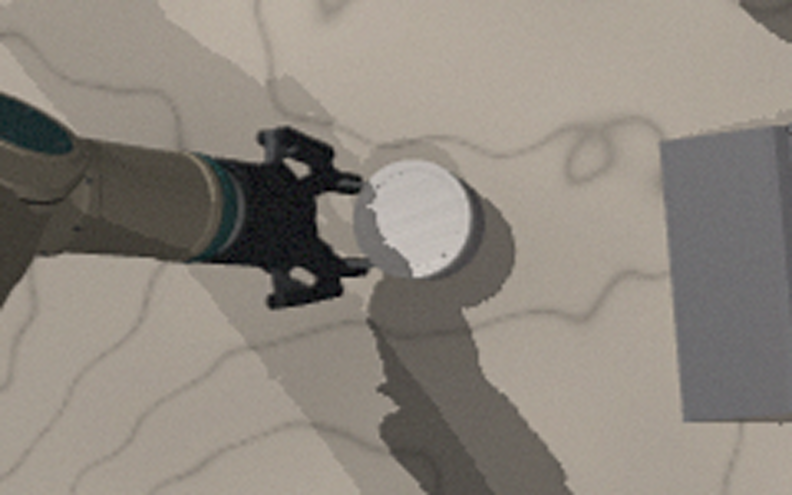

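```bash
python3 -m jog '[{"x":-1,"y":4,"z":-16,"ax":0,"ay":0,"az":0,"grip":56},{"x":-1.5,"y":9,"z":-32,"ax":0,"ay":0,"az":0,"grip":56},{"x":-2,"y":14,"z":-48,"ax":0,"ay":0,"az":0,"grip":56},{"x":-2.5,"y":19,"z":-64,"ax":0,"ay":0,"az":0,"grip":56},{"x":-3,"y":23.5,"z":-80,"ax":0,"ay":0,"az":0,"grip":56}]'
python3 -m jog '[{"x":-1,"y":4.5,"z":-16,"ax":0,"ay":0,"az":0,"grip":56},{"x":-1.5,"y":9.5,"z":-32,"ax":0,"ay":0,"az":0,"grip":56},{"x":-2,"y":14.5,"z":-48,"ax":0,"ay":0,"az":0,"grip":56},{"x":-2.5,"y":19,"z":-64,"ax":0,"ay":0,"az":0,"grip":56},{"x":-3,"y":23.5,"z":-78,"ax":0,"ay":0,"az":0,"grip":56}]'
python3 - <<'E'
from h import *
got((57,260,4),(55,200,8),(54,150,19),tilt=0.3)
t=cam("top");crop(t,160,120,400,270,3.3,"pics/qq1.png")
E
```

```text
clock: 34.95
eef_pos: [535.4, 210.2, 1.7]
tool_rot: [-1.869, -0.0, 0.105]
force: [-0.2, 1.8, -1.0]
width: 55.9
clock: 35.45
eef_pos: [541.2, 129.6, 2.3]
tool_rot: [-1.868, -0.001, 0.105]
force: [-0.3, 2.4, -0.7]
width: 56.2
t 35.45 p [541.2 129.6   2.3] rot [-1.868e+00 -1.000e-03  1.050e-01] F [-0.3  2.4 -0.7] w 56.2 q [-0.54  0.85  0.1   1.86  0.38  0.57 -0.7 ]
stand TCP [ 58.4 289.2]
(57, 260, 4) x -1.4 y 6.9 z -28.4 | ax -0.003 ay -0.000 az 0.001 dist 29
(55, 200, 8) x -3.4 y 20.7 z -87.0 | ax -0.003 ay -0.000 az 0.001 dist 89
(54, 150, 19) x -4.4 y 24.8 z -138.0 | ax -0.003 ay -0.000 az 0.001 dist 140
```

View pics/qq1.png

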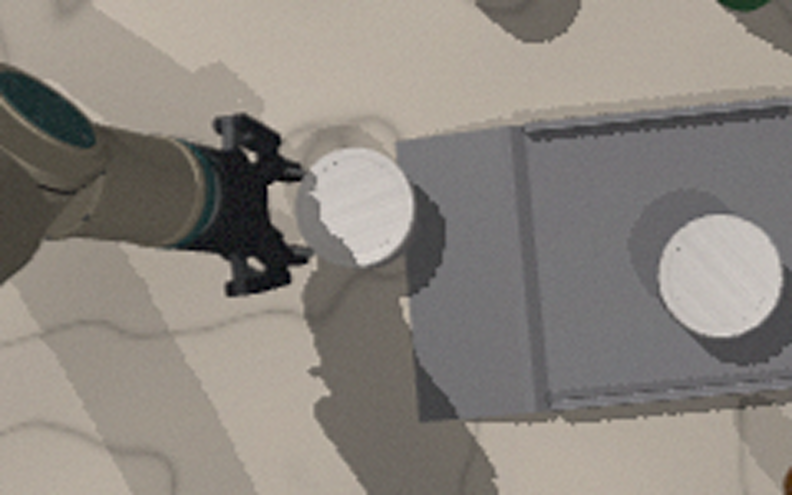

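```bash
python3 -m jog '[{"x":-0.7,"y":3.5,"z":-14,"ax":0,"ay":0,"az":0,"grip":56},{"x":-1.4,"y":7,"z":-28,"ax":0,"ay":0,"az":0,"grip":56},{"x":-2,"y":10,"z":-41,"ax":0,"ay":0,"az":0,"grip":56},{"x":-2.5,"y":12.5,"z":-54,"ax":0,"ay":0,"az":0,"grip":56},{"x":-3,"y":14.5,"z":-67,"ax":0,"ay":0,"az":0,"grip":56}]'
python3 - <<'E'
from h import *
got((54,180,12),(53,150,19),tilt=0.3)
t=cam("top");crop(t,160,120,400,270,3.3,"pics/rr1.png")
c=cam("side");crop(c,200,130,440,330,3.3,"pics/rr2.png")
E
```

```text
clock: 36.0
eef_pos: [545.0, 61.2, 8.0]
tool_rot: [-1.869, -0.0, 0.105]
force: [-0.4, 4.0, -0.7]
width: 55.7
t 36.0 p [545.   61.2   8. ] rot [-1.869 -0.     0.105] F [-0.4  4.  -0.7] w 55.7 q [-0.44  0.83  0.12  1.92  0.42  0.51 -0.63]
stand TCP [ 55.  220.9]
(54, 180, 12) x -1.0 y 8.2 z -40.2 | ax -0.002 ay 0.000 az 0.000 dist 41
(53, 150, 19) x -2.0 y 10.3 z -70.9 | ax -0.002 ay 0.000 az 0.000 dist 72
```

View pics/rr1.png

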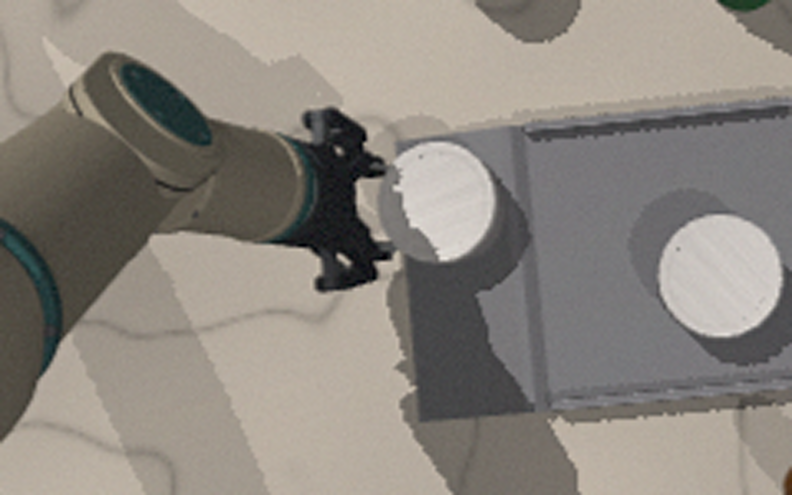

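View pics/rr2.png

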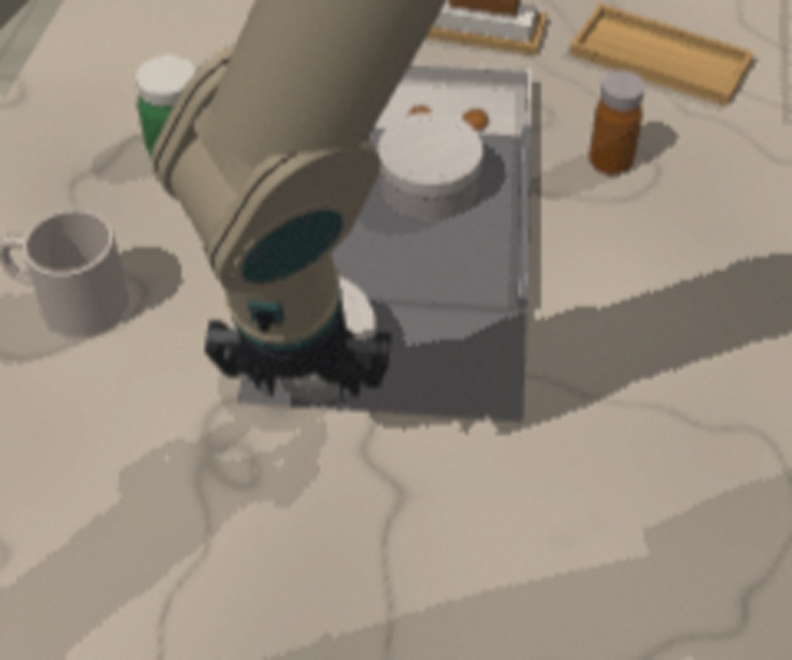

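```bash
python3 -m jog '[{"x":-1.5,"y":2.5,"z":-13,"ax":0,"ay":0,"az":0,"grip":56},{"x":-3,"y":5,"z":-26,"ax":0,"ay":0,"az":0,"grip":56},{"x":-4.5,"y":7,"z":-39,"ax":0,"ay":0,"az":0,"grip":56},{"x":-6,"y":8.5,"z":-51,"ax":0,"ay":0,"az":0,"grip":56}]'
python3 - <<'E'
from h import *
got((47,150,19),(47,110,19),tilt=0.3)
t=cam("top");crop(t,160,120,400,270,3.3,"pics/ss1.png");tins(t)
c=cam("side");crop(c,200,130,440,330,3.3,"pics/ss2.png")
E
```

```text
clock: 36.5
eef_pos: [548.4, 18.8, 15.6]
tool_rot: [-1.859, -0.009, 0.113]
force: [-0.7, 18.3, 13.3]
width: 56.0
t 36.5 p [548.4  18.8  15.6] rot [-1.859 -0.009  0.113] F [-0.7 18.3 13.3] w 56.0 q [-0.36  0.8   0.12  1.95  0.45  0.47 -0.57]
stand TCP [ 53.9 178.3]
(47, 150, 19) x -7.1 y 4.7 z -28.1 | ax -0.012 ay 0.005 az 0.011 dist 29
(47, 110, 19) x -7.4 y 16.1 z -66.4 | ax -0.012 ay 0.005 az 0.011 dist 69
tin? px [197.1 274.4] axes [24.4 42. ] z 50 [301.6 269.2] stand [-165.3  453.1]
tin? px [197.1 274.4] axes [24.4 42. ] z 64 [303.2 264.3] stand [-164.2  448.2]
tin? px [375.2 268.9] axes [37.8 68.5] z 50 [ 323.9 -193. ] stand [-191.5   -8.9]
tin? px [375.2 268.9] axes [37.8 68.5] z 64 [ 325.2 -191.6] stand [-190.1   -7.6]
tin? px [ 81.5 208.1] axes [12.7 40.9] z 50 [470.2 587.8] stand [ 35.6 752.4]
tin? px [ 81.5 208.1] axes [12.7 40.9] z 64 [469.5 578.6] stand [ 34.  743.3]
tin? px [377.9 203. ] axes [36.1 36.3] z 50 [ 494.  -199.3] stand [-23.  -32.9]
tin? px [377.9 203. ] axes [36.1 36.3] z 64 [ 493.  -197.8] stand [-23.8 -31.3]
tin? px [310.8 177.7] axes [26.2 35.9] z 50 [558.6 -22.8] stand [ 59.8 135.9]
tin? px [310.8 177.7] axes [26.2 35.9] z 64 [556.8 -23.7] stand [ 57.8 135.2]
tin? px [419.6 194.1] axes [ 32.7 100.6] z 50 [ 518.7 -307.6] stand [  -9.7 -143.2]
tin? px [419.6 194.1] axes [ 32.7 100.6] z 64 [ 517.4 -304.6] stand [ -10.7 -140.1]
```

View pics/ss1.png

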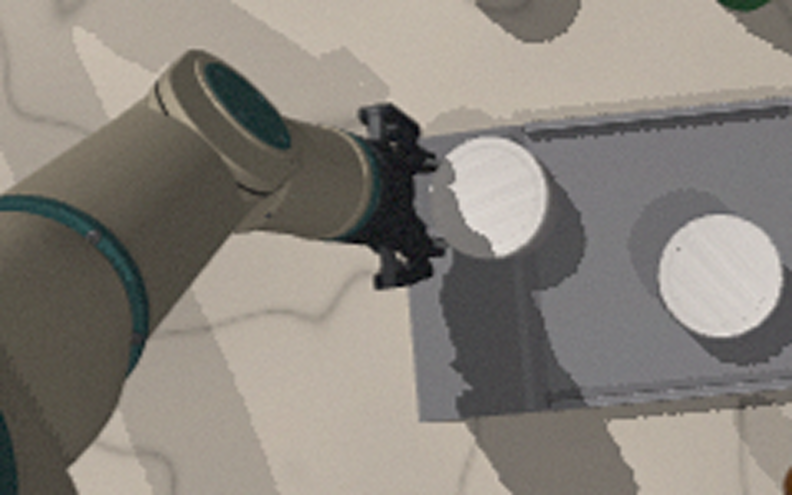

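View pics/ss2.png

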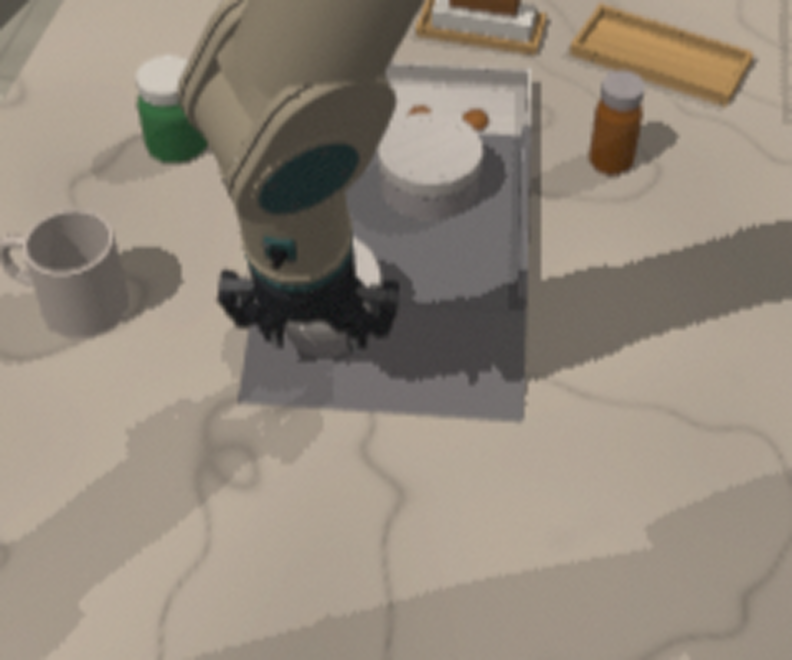

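```bash
python3 -m jog '[{"x":-1.5,"y":1,"z":-10,"ax":0,"ay":0,"az":0.005,"grip":56},{"x":-3,"y":2.5,"z":-20,"ax":0,"ay":0,"az":0.005,"grip":56},{"x":-4.5,"y":4,"z":-30,"ax":0.04,"ay":0,"az":0.005,"grip":56},{"x":-5.5,"y":6,"z":-40,"ax":0.08,"ay":0,"az":0.005,"grip":56}]'
python3 - <<'E'
from h import *
got((47,110,12),(47,80,8),tilt=0.2)
t=cam("top");crop(t,160,120,400,270,3.3,"pics/tt1.png")
c=cam("side");crop(c,200,130,440,330,3.3,"pics/tt2.png")
E
```

```text
clock: 37.0
eef_pos: [543.6, -28.5, 21.1]
tool_rot: [-1.787, 0.004, 0.107]
force: [1.1, 0.8, -2.0]
width: 56.1
t 37.0 p [543.6 -28.5  21.1] rot [-1.787  0.004  0.107] F [ 1.1  0.8 -2. ] w 56.1 q [-0.18  0.77  0.04  1.97  0.44  0.45 -0.44]
stand TCP [ 44.2 131.8]
(47, 110, 12) x 2.7 y 13.6 z -19.3 | ax 0.016 ay 0.003 az -0.003 dist 24
(47, 80, 8) x 2.7 y 23.9 z -47.8 | ax 0.016 ay 0.003 az -0.003 dist 54
```

View pics/tt1.png

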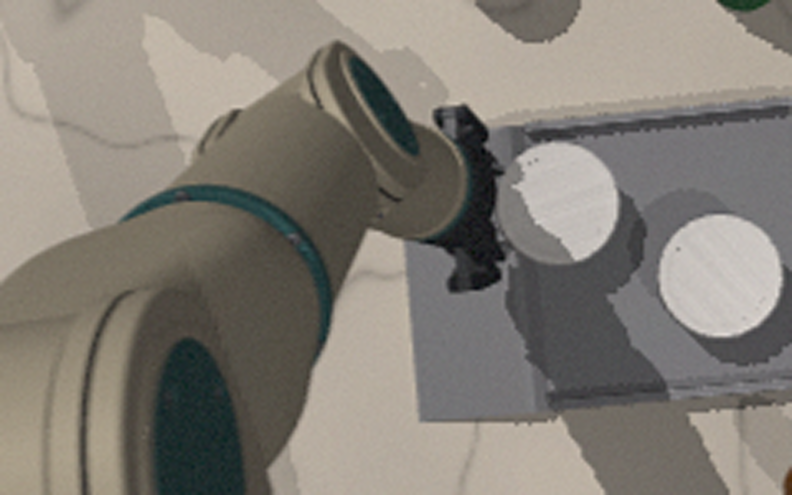

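View pics/tt2.png

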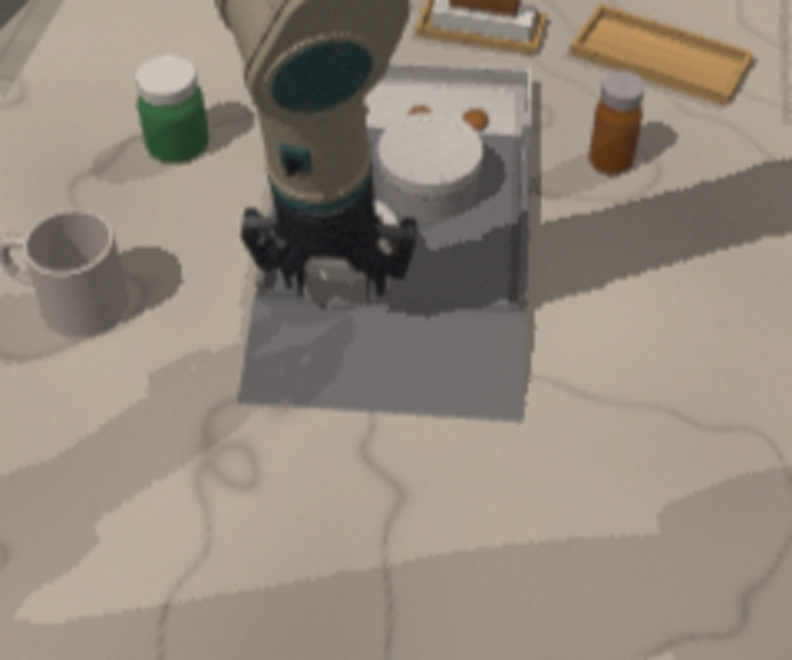

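Run:
```python
from h import *
t=cam("top")
for p,z in(((560,202),66),((563,141),66),((620,203),66),((721,276),64)):
    r=ray(t,(160+p[0]/3.3,120+p[1]/3.3),z);print(p,np.round(w2s(*r[:2]),1))
```

```text
(560, 202) [43.8 87.1]
(563, 141) [91.8 80.3]
(620, 203) [38.6 40.3]
(721, 276) [-25.5 -32.7]
```

```bash
python3 -m jog '[{"x":3,"y":5,"z":-6,"ax":0,"ay":0,"az":0,"grip":56},{"x":4,"y":10,"z":-14,"ax":0,"ay":0,"az":0,"grip":56},{"x":5,"y":14,"z":-22,"ax":0,"ay":0,"az":0,"grip":56},{"x":5,"y":16,"z":-30,"ax":0,"ay":0,"az":0,"grip":56},{"x":5,"y":17,"z":-36,"ax":0,"ay":0,"az":0,"grip":56}]'
python3 - <<'E'
from h import *
got((49,86,10),tilt=0.2)
t=cam("top");crop(t,160,120,400,270,3.3,"pics/uu1.png")
c=cam("side");crop(c,200,130,440,330,3.3,"pics/uu2.png")
E
```

```text
clock: 37.65
eef_pos: [552.2, -68.3, 11.6]
tool_rot: [-1.789, 0.005, 0.104]
force: [-0.6, 1.0, -1.8]
width: 55.9
t 37.65 p [552.2 -68.3  11.6] rot [-1.789  0.005  0.104] F [-0.6  1.  -1.8] w 55.9 q [-0.1   0.79  0.04  1.96  0.46  0.43 -0.39]
stand TCP [48.6 91.3]
(49, 86, 10) x 0.4 y 2.7 z -4.9 | ax 0.018 ay 0.001 az -0.005 dist 6
```

View pics/uu1.png

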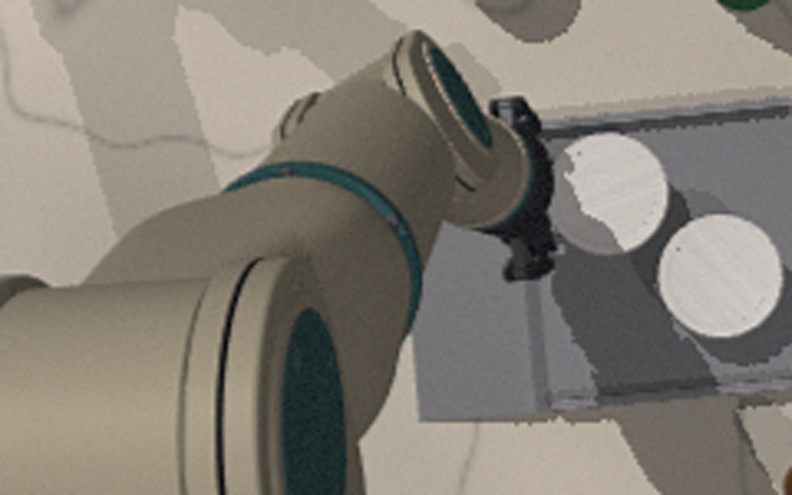

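View pics/uu2.png

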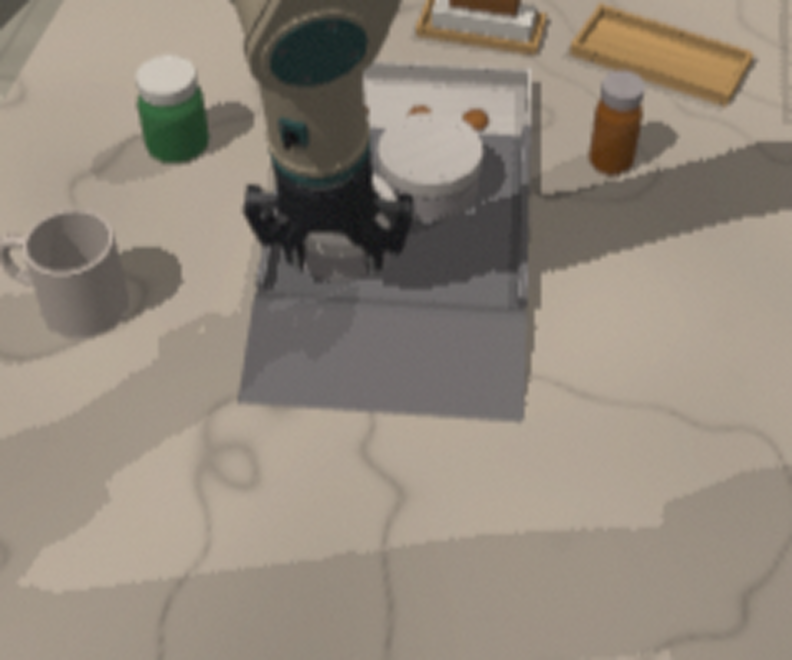

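```bash
python3 -m jog '[{"x":0,"y":0,"z":8,"ax":0,"ay":0,"az":0,"grip":56},{"x":0,"y":-5,"z":28,"ax":0,"ay":0,"az":0,"grip":56},{"x":0,"y":-30,"z":50,"ax":0,"ay":0,"az":0,"grip":56},{"x":0,"y":-70,"z":90,"ax":0,"ay":0,"az":0,"grip":56},{"x":0,"y":-110,"z":120,"ax":0,"ay":0,"az":0,"grip":56}]'
python3 -m jog '[{"x":0,"y":-30,"z":40,"ax":0,"ay":0,"az":0,"grip":56},{"x":0,"y":-50,"z":80,"ax":0,"ay":0,"az":0,"grip":56},{"x":0,"y":-60,"z":125,"ax":0,"ay":0,"az":0,"grip":56},{"x":0,"y":-60,"z":165,"ax":0,"ay":0,"az":0,"grip":56},{"x":0,"y":-60,"z":180,"ax":0,"ay":0,"az":0,"grip":56}]'
python3 - <<'E'
from h import *
st()
t=cam("top");cv2.imwrite("pics/vv1.png",t["bgr"]);tins(t)
c=cam("side");cv2.imwrite("pics/vv2.png",c["bgr"])
hsv=cv2.cvtColor(t["bgr"],cv2.COLOR_BGR2HSV)
m=cv2.inRange(hsv,(5,120,60),(18,255,255)); n,l,s,cc=cv2.connectedComponentsWithStats(m)
for i in range(1,n):
    if 40<s[i,4]<120: print("brown",cc[i],np.round(w2s(*ray(t,cc[i],9)[:2]),1))
E
```

```text
clock: 38.25
eef_pos: [537.3, 69.6, 89.6]
tool_rot: [-1.789, 0.006, 0.104]
force: [1.2, 0.6, -0.5]
width: 55.9
clock: 38.75
eef_pos: [517.0, 262.1, 108.5]
tool_rot: [-1.785, 0.004, 0.111]
force: [0.5, -0.3, -0.7]
width: 56.0
t 38.75 p [517.  262.1 108.5] rot [-1.785  0.004  0.111] F [ 0.5 -0.3 -0.7] w 56.0 q [-0.61  0.7  -0.04  1.72  0.28  0.85 -0.73]
tin? px [104.2 282. ] axes [15.6 27.3] z 50 [277.3 514.2] stand [-163.9  699.3]
tin? px [104.2 282. ] axes [15.6 27.3] z 64 [279.2 506. ] stand [-162.8  691. ]
tin? px [172.5 275.6] axes [34.9 86.7] z 50 [297.3 333.8] stand [-162.9  517.9]
tin? px [172.5 275.6] axes [34.9 86.7] z 64 [298.9 328.1] stand [-161.8  512. ]
tin? px [333.7 268.4] axes [45.3 70.2] z 50 [323.3 -86.2] stand [-180.9   97.5]
tin? px [333.7 268.4] axes [45.3 70.2] z 64 [324.6 -86.2] stand [-179.6   97.3]
tin? px [226.9 245.9] axes [10.8 45.4] z 50 [376.4 193.6] stand [-98.9 370.2]
tin? px [226.9 245.9] axes [10.8 45.4] z 64 [377.  189.8] stand [-98.7 366.4]
tin? px [274.7 232.2] axes [36.1 66.1] z 50 [414.1  69.1] stand [-74.4 242.4]
tin? px [274.7 232.2] axes [36.1
[... 809 characters left out ...]
0.8] stand [  -4.8 -136.9]
tin? px [ 98.3 145.7] axes [10.5 50.3] z 50 [639.3 552.9] stand [200.2 700. ]
tin? px [ 98.3 145.7] axes [10.5 50.3] z 64 [636.4 544.2] stand [196.3 691.7]
tin? px [448.8 131.1] axes [25.8 64.9] z 50 [ 686.5 -384.9] stand [ 149.1 -237.6]
tin? px [448.8 131.1] axes [25.8 64.9] z 64 [ 682.9 -380.9] stand [ 145.9 -233.2]
tin? px [ 87.7 129.9] axes [19.8 47.2] z 50 [682.5 585.1] stand [246.5 727.5]
tin? px [ 87.7 129.9] axes [19.8 47.2] z 64 [679. 576.] stand [242.1 718.9]
brown [412.6056338  170.43661972] [  59.3 -140.3]
brown [413.84507042 195.35211268] [  -8.8 -136.3]
brown [415.81690141 215.46478873] [ -63.4 -135.6]
brown [402.41463415 265.26829268] [-192.4  -85.7]
```

View pics/vv1.png

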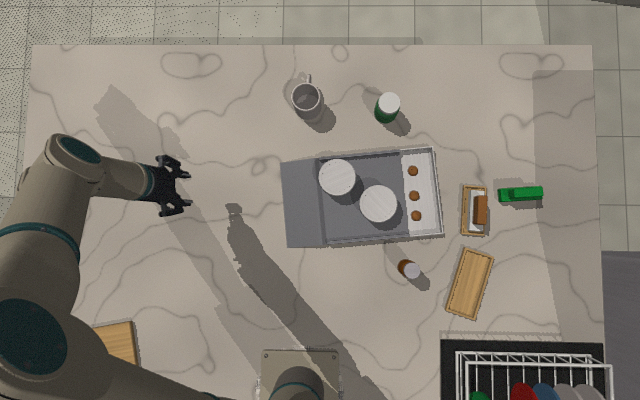

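View pics/vv2.png

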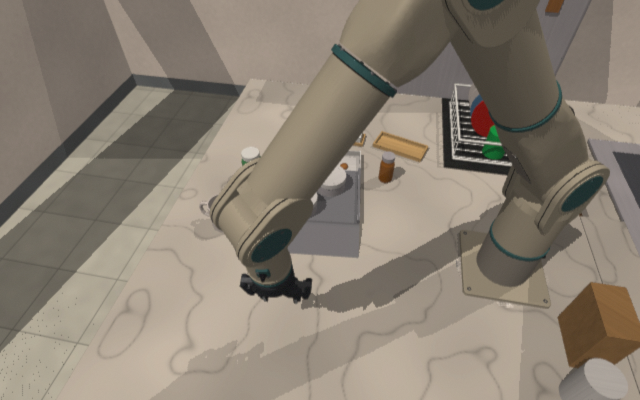

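Run:
```python
from h import *
got((54,250,60),(54,150,25),(54,130,14),tilt=0.2)
```

```text
t 38.85 p [517.5 258.7 108.2] rot [-1.788  0.005  0.109] F [ 0.5 -1.   0. ] w 55.9 q [-0.61  0.7  -0.04  1.72  0.28  0.85 -0.73]
stand TCP [ 48.3 420.2]
(54, 250, 60) x 5.2 y 83.7 z -155.8 | ax 0.017 ay 0.005 az -0.004 dist 177
(54, 150, 25) x 5.0 y 139.4 z -246.0 | ax 0.017 ay 0.005 az -0.004 dist 283
(54, 130, 14) x 4.9 y 154.4 z -263.1 | ax 0.017 ay 0.005 az -0.004 dist 305
```

```bash
python3 -m jog '[{"x":1,"y":15,"z":-35,"ax":0,"ay":0,"az":0,"grip":56},{"x":2,"y":38,"z":-75,"ax":0,"ay":0,"az":0,"grip":56},{"x":4,"y":62,"z":-115,"ax":0,"ay":0,"az":0,"grip":56},{"x":5,"y":84,"z":-155,"ax":0,"ay":0,"az":0,"grip":56},{"x":5,"y":100,"z":-185,"ax":0,"ay":0,"az":0,"grip":56}]'
python3 -m jog '[{"x":0,"y":12,"z":-20,"ax":0,"ay":0,"az":0,"grip":56},{"x":0,"y":28,"z":-40,"ax":0,"ay":0,"az":0,"grip":56},{"x":0,"y":39,"z":-56,"ax":0,"ay":0,"az":0,"grip":56},{"x":0,"y":40,"z":-60,"ax":0,"ay":0,"az":0,"grip":56}]'
python3 - <<'E'
from h import *
got((54,120,14),(53,82,12),tilt=0.2)
t=cam("top");crop(t,160,120,400,270,3.3,"pics/ww1.png")
E
```

```text
clock: 39.35
eef_pos: [543.8, 47.8, 51.2]
tool_rot: [-1.793, 0.006, 0.098]
force: [0.8, -0.4, -0.3]
width: 56.0
clock: 39.75
eef_pos: [550.2, -17.2, 24.9]
tool_rot: [-1.792, 0.007, 0.098]
force: [0.8, 0.1, 0.8]
width: 56.0
t 39.75 p [550.2 -17.2  24.9] rot [-1.792  0.007  0.098] F [0.8 0.1 0.8] w 56.0 q [-0.19  0.77  0.03  1.94  0.43  0.49 -0.45]
stand TCP [ 52.  142.4]
(54, 120, 14) x 2.3 y 15.5 z -19.4 | ax 0.021 ay -0.005 az -0.008 dist 25
(53, 82, 12) x 1.5 y 25.8 z -56.1 | ax 0.021 ay -0.005 az -0.008 dist 62
```

View pics/ww1.png

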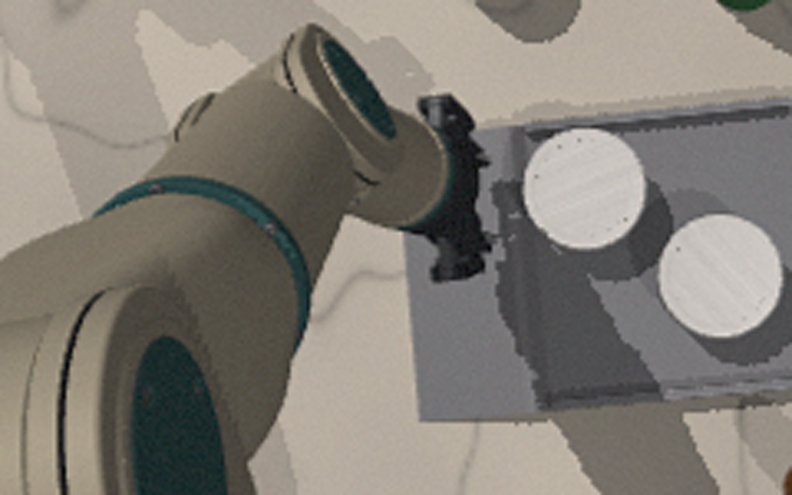

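```bash
python3 -m jog '[{"x":1,"y":7,"z":-10,"ax":0,"ay":0,"az":0,"grip":56},{"x":1.5,"y":14,"z":-20,"ax":0,"ay":0,"az":0,"grip":56},{"x":1.5,"y":17,"z":-30,"ax":0,"ay":0,"az":0,"grip":56},{"x":1.5,"y":20,"z":-40,"ax":0,"ay":0,"az":0,"grip":56},{"x":1.5,"y":22,"z":-48,"ax":0,"ay":0,"az":0,"grip":56}]'
python3 -m jog '[{"x":0,"y":2,"z":-8,"ax":0,"ay":0,"az":0,"grip":56},{"x":0,"y":3,"z":-14,"ax":0,"ay":0,"az":0,"grip":56},{"x":0,"y":3,"z":-14,"ax":0,"ay":0,"az":0,"grip":56}]'
python3 - <<'E'
from h import *
got((53,82,12),tilt=0.2)
t=cam("top");crop(t,160,120,400,270,3.3,"pics/xx1.png")
E
```

```text
clock: 40.3
eef_pos: [558.5, -63.5, 14.0]
tool_rot: [-1.788, 0.004, 0.104]
force: [-1.0, 3.5, 1.4]
width: 55.9
clock: 40.6
eef_pos: [560.0, -79.3, 14.5]
tool_rot: [-1.79, 0.004, 0.102]
force: [0.0, 0.4, -0.3]
width: 56.1
t 40.6 p [560.  -79.3  14.5] rot [-1.79   0.004  0.102] F [ 0.   0.4 -0.3] w 56.1 q [-0.08  0.79  0.03  1.93  0.46  0.45 -0.37]
stand TCP [55.2 79.6]
(53, 82, 12) x -2.2 y 1.9 z 2.9 | ax 0.019 ay -0.001 az -0.004 dist 4
```

View pics/xx1.png

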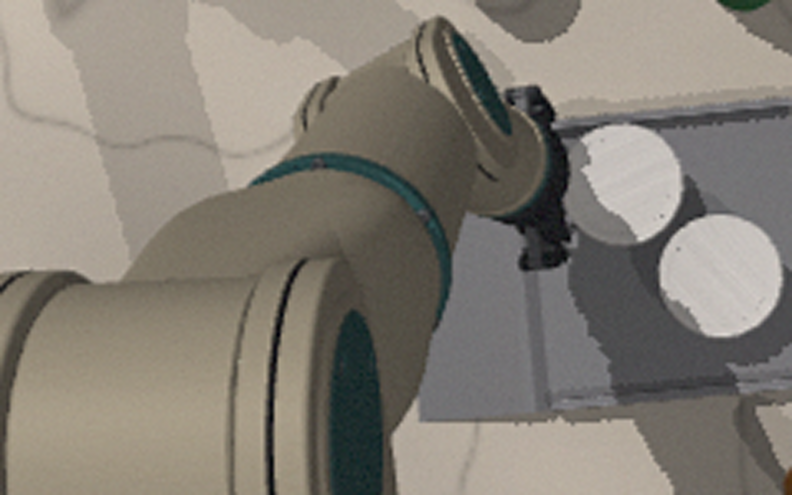

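```bash
python3 -m jog '[{"x":0,"y":0,"z":4,"ax":0,"ay":0,"az":0,"grip":56},{"x":0,"y":0,"z":10,"ax":0,"ay":0,"az":0,"grip":56},{"x":0,"y":-3,"z":20,"ax":0,"ay":0,"az":0,"grip":56},{"x":0,"y":-6,"z":30,"ax":0,"ay":0,"az":0,"grip":56},{"x":0,"y":-8,"z":40,"ax":0,"ay":0,"az":0,"grip":56}]'
python3 - <<'E'
from h import *
st();t=cam("top");crop(t,160,120,400,270,3.3,"pics/yy1.png")
E
```

```text
clock: 41.15
eef_pos: [555.6, -35.5, 13.5]
tool_rot: [-1.788, 0.004, 0.105]
force: [0.3, 1.0, 0.1]
width: 56.1
t 41.15 p [555.6 -35.5  13.5] rot [-1.788  0.004  0.105] F [0.3 1.  0.1] w 56.1 q [-0.16  0.79  0.04  1.94  0.44  0.46 -0.43]
```

View pics/yy1.png

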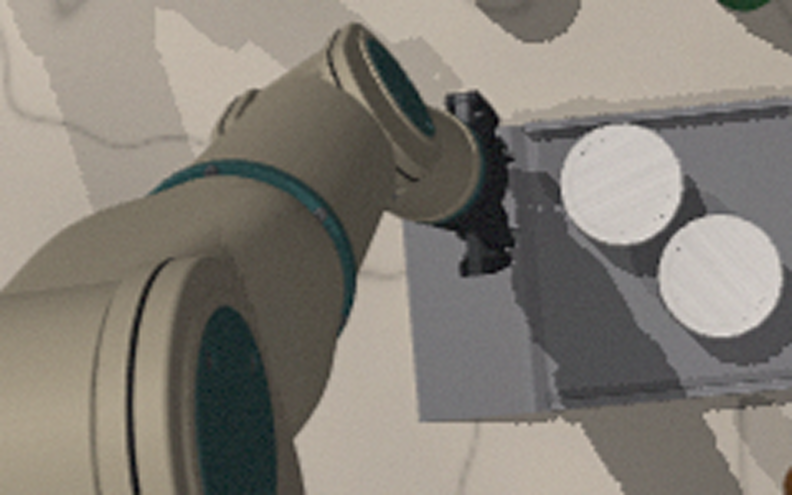

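```bash
python3 -m jog '[{"x":0,"y":-10,"z":20,"ax":0,"ay":0,"az":0,"grip":56},{"x":0,"y":-30,"z":45,"ax":0,"ay":0,"az":0,"grip":56},{"x":0,"y":-60,"z":80,"ax":0,"ay":0,"az":0,"grip":56},{"x":0,"y":-100,"z":110,"ax":0,"ay":0,"az":0,"grip":56},{"x":0,"y":-130,"z":145,"ax":0,"ay":0,"az":0,"grip":56}]'
python3 -m jog '[{"x":-20,"y":-20,"z":40,"ax":0,"ay":0,"az":0,"grip":56},{"x":-40,"y":-30,"z":80,"ax":0,"ay":0,"az":0,"grip":56},{"x":-60,"y":-30,"z":120,"ax":0,"ay":0,"az":0,"grip":56},{"x":-70,"y":-30,"z":160,"ax":0,"ay":0,"az":0,"grip":56},{"x":-80,"y":-30,"z":190,"ax":0,"ay":0,"az":0,"grip":56}]'
python3 -m jog '[{"x":0,"y":0,"z":0,"ax":0,"ay":0,"az":0,"grip":56},{"x":0,"y":0,"z":0,"ax":0,"ay":0,"az":0,"grip":56},{"x":0,"y":0,"z":0,"ax":0,"ay":0,"az":0,"grip":56}]'
python3 - <<'E'
from h import *
st()
t=cam("top");crop(t,270,120,510,300,3.3,"pics/zz1.png")
import io,contextlib
b=io.StringIO()
with contextlib.redirect_stdout(b): tins(t)
print("\n".join(l for l in b.getvalue().split("\n") if "z 64" in l and ("px [3" in l)))
c=cam("side");cv2.imwrite("pics/zz2.png",c["bgr"])
E
```

```text
clock: 41.7
eef_pos: [538.5, 133.3, 110.8]
tool_rot: [-1.789, 0.003, 0.104]
force: [1.3, 0.3, 0.9]
width: 56.3
clock: 42.2
eef_pos: [437.1, 317.7, 97.2]
tool_rot: [-1.787, 0.004, 0.107]
force: [-0.8, -0.0, -0.5]
width: 55.9
clock: 42.5
eef_pos: [439.5, 312.8, 97.7]
tool_rot: [-1.79, 0.004, 0.102]
force: [0.3, -0.1, -0.4]
width: 55.9
t 42.5 p [439.5 312.8  97.7] rot [-1.79   0.004  0.102] F [ 0.3 -0.1 -0.4] w 55.9 q [-0.76  0.69 -0.04  1.81  0.27  0.81 -0.89]
tin? px [332.  268.2] axes [43.4 62.6] z 64 [324.9 -82.1] stand [-178.9  101.4]
tin? px [377.8 203.1] axes [35.4 35.9] z 64 [ 492.7 -197.7] stand [-24.  -31.1]
tin? px [347.8 175.3] axes [34.7 35.4] z 64 [ 564.  -119.8] stand [54.9 38.8]
```

View pics/zz1.png

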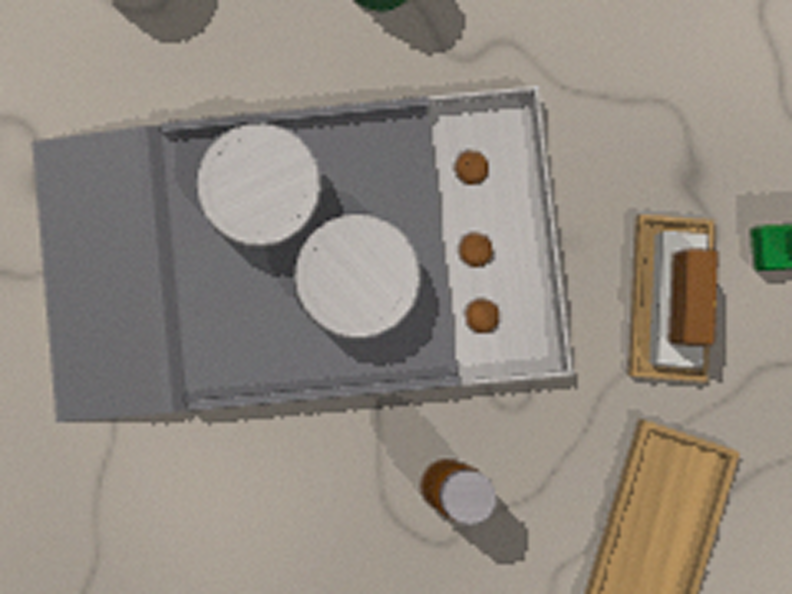

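View pics/zz2.png

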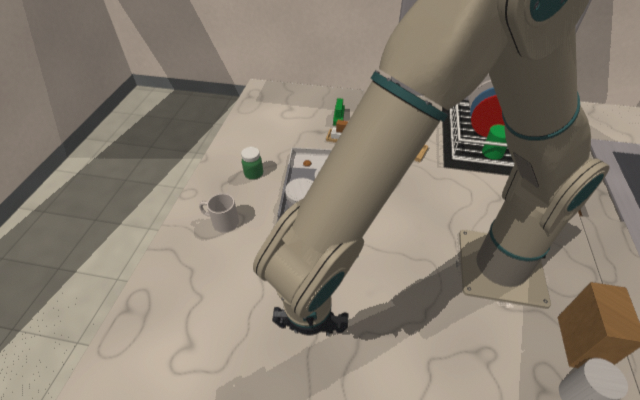

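Run:
```python
from h import *
print(finish_job()); st()
```

```text
the job is handed in; nothing more can be done
None
the job is handed in; nothing more can be done
```

The job is done and handed in at about 42.5 s: the nutshells are in the trough, the scraper is back upright in its rest, and both tins are on the deck. `finish_job()` gives no verdict, so this rests on my own last checks.

**Order of work:** I swept the three nutshells into the trough in two passes and returned the scraper to the smaller rest. Only then did I push the two tins up the ramp and over the ridge with a half-open, tilted gripper.

**Last checks (stand frame, mm):**

| Item | Measured position | Limit |
|---|---|---|
| Tins | (-24, -31) and (55, 39), both looking flat | x ±90, y -90 to 68 |
| Nutshells (before the last push) | (59, -140), (-9, -136), (-63, -136) | y -200 to -112 |

- The final top picture still shows the nutshells in the trough and the scraper upright in its rest.
- I saw no movement of the mug or the jars, though I did not measure them at the end.
- The robot was clear of everything.

**What disagreed or went wrong:**
- **First grasp missed:** the fingertips stood about 36 mm higher in the pictures than the reported tool position implied. The gripper closed over the top of the handle, and I regrasped lower using the pictures.
- **One tin moved back:** the second tin was about 20 mm farther back toward the ramp after I first retreated. I don't know whether it was the announced knock or a drag from the fingers. I pushed it forward again and it stayed put.
- **Grey cylinder near the robot base:** it is in the side view only, out of the arm's reach and apparently taller than a tin. I took it as scenery, so I counted two tins.

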